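# Prove grease injectors and rack the sound ones

## Task

Prove every empty grease injector on the bench: push its plunger down through its stroke. If it runs easily all the way, leave it pushed fully home and slide that injector into a free slot of the filling rack until it clicks past the brass pins and is fully home; if it clearly stiffens partway, stop there without forcing it and stand that injector upright in the red tray. There are four or five injectors, any number of them bad; let go of everything at the end and do not disturb the other tools.

Things in the scene. Friction and masses are not known exactly. Their poses are not given: they have to be found in the camera images.
- inj_a: empty grease injector standing upright, 0.25 kg, all look alike; may be absent. Origin at the centre of its underside, z up. Round steel foot 54 mm across, 8 thick; round neck 26 across, 8 to 25 mm high; orange square barrel 28 x 28 mm, faces square to x and y, 24 to 60 mm high (grip here); blue plunger cap above
- inj_a_plunger: blue cap of inj_a, 30 mm across, 5 thick; origin at the centre of its top: 85 mm above the foot's underside when out, 65 when home; starts 0 to 5 mm pressed, stays where pushed. Sound: steady 3 to 4 N to the hard stop at home. Binding: the same down to 76 mm, then 5 N rising 1.3 N per mm. Over 15 N before home is forcing; press on to 7 to 8 N to tell
- inj_a_piston: piston inside the barrel, not to be seen; 40 mm below the cap's top, and goes down with it. In a binding injector it stops after 9 mm, and the rod then gives a little against a stiff cushion, so the cap comes nearer to it (and stays up to 3 mm nearer)
- inj_b: empty grease injector standing upright, 0.25 kg, all look alike; may be absent. Origin at the centre of its underside, z up. Round steel foot 54 mm across, 8 thick; round neck 26 across, 8 to 25 mm high; orange square barrel 28 x 28 mm, faces square to x and y, 24 to 60 mm high (grip here); blue plunger cap above
- inj_b_plunger: blue cap of inj_b, 30 mm across, 5 thick; origin at the centre of its top: 85 mm above the foot's underside when out, 65 when home; starts 0 to 5 mm pressed, stays where pushed. Sound: steady 3 to 4 N to the hard stop at home. Binding: the same down to 76 mm, then 5 N rising 1.3 N per mm. Over 15 N before home is forcing; press on to 7 to 8 N to tell
- inj_b_piston: piston inside the barrel, not to be seen; 40 mm below the cap's top, and goes down with it. In a binding injector it stops after 9 mm, and the rod then gives a little against a stiff cushion, so the cap comes nearer to it (and stays up to 3 mm nearer)
- inj_c: empty grease injector standing upright, 0.25 kg, all look alike; may be absent. Origin at the centre of its underside, z up. Round steel foot 54 mm across, 8 thick; round neck 26 across, 8 to 25 mm high; orange square barrel 28 x 28 mm, faces square to x and y, 24 to 60 mm high (grip here); blue plunger cap above
- inj_c_plunger: blue cap of inj_c, 30 mm across, 5 thick; origin at the centre of its top: 85 mm above the foot's underside when out, 65 when home; starts 0 to 5 mm pressed, stays where pushed. Sound: steady 3 to 4 N to the hard stop at home. Binding: the same down to 76 mm, then 5 N rising 1.3 N per mm. Over 15 N before home is forcing; press on to 7 to 8 N to tell
- inj_c_piston: piston inside the barrel, not to be seen; 40 mm below the cap's top, and goes down with it. In a binding injector it stops after 9 mm, and the rod then gives a little against a stiff cushion, so the cap comes nearer to it (and stays up to 3 mm nearer)
- inj_d: empty grease injector standing upright, 0.25 kg, all look alike; may be absent. Origin at the centre of its underside, z up. Round steel foot 54 mm across, 8 thick; round neck 26 across, 8 to 25 mm high; orange square barrel 28 x 28 mm, faces square to x and y, 24 to 60 mm high (grip here); blue plunger cap above
- inj_d_plunger: blue cap of inj_d, 30 mm across, 5 thick; origin at the centre of its top: 85 mm above the foot's underside when out, 65 when home; starts 0 to 5 mm pressed, stays where pushed. Sound: steady 3 to 4 N to the hard stop at home. Binding: the same down to 76 mm, then 5 N rising 1.3 N per mm. Over 15 N before home is forcing; press on to 7 to 8 N to tell
- inj_d_piston: piston inside the barrel, not to be seen; 40 mm below the cap's top, and goes down with it. In a binding injector it stops after 9 mm, and the rod then gives a little against a stiff cushion, so the cap comes nearer to it (and stays up to 3 mm nearer)
- inj_e: empty grease injector standing upright, 0.25 kg, all look alike; may be absent. Origin at the centre of its underside, z up. Round steel foot 54 mm across, 8 thick; round neck 26 across, 8 to 25 mm high; orange square barrel 28 x 28 mm, faces square to x and y, 24 to 60 mm high (grip here); blue plunger cap above
- inj_e_plunger: blue cap of inj_e, 30 mm across, 5 thick; origin at the centre of its top: 85 mm above the foot's underside when out, 65 when home; starts 0 to 5 mm pressed, stays where pushed. Sound: steady 3 to 4 N to the hard stop at home. Binding: the same down to 76 mm, then 5 N rising 1.3 N per mm. Over 15 N before home is forcing; press on to 7 to 8 N to tell
- inj_e_piston: piston inside the barrel, not to be seen; 40 mm below the cap's top, and goes down with it. In a binding injector it stops after 9 mm, and the rod then gives a little against a stiff cushion, so the cap comes nearer to it (and stays up to 3 mm nearer)
- rack: grey filling rack fixed on the bench, 242 mm wide (y), three slots 75 mm apart along its y, open to its -x; origin under the middle seat. Feet slide in along +x on the bench top between walls 58 mm apart, 11 mm high, with round noses 42 mm before the seat. Aluminium lips, top 15 mm high and 36 mm apart, cover the seated foot; an end bar stops it 1 mm past the seat
- slot0 (a point): seat of the right (-y) rack slot, on the bench top: where the centre of a seated injector's underside lies; axes as the rack's. With its centre about 31 mm before the seat the foot meets two sprung brass pins, one each side (about 10 N to pass), which close behind it
- slot1 (a point): seat of the middle rack slot, on the bench top: where the centre of a seated injector's underside lies; axes as the rack's. With its centre about 31 mm before the seat the foot meets two sprung brass pins, one each side (about 10 N to pass), which close behind it
- slot2 (a point): seat of the left (+y) rack slot, on the bench top: where the centre of a seated injector's underside lies; axes as the rack's. With its centre about 31 mm before the seat the foot meets two sprung brass pins, one each side (about 10 N to pass), which close behind it
- tray: red reject tray fixed on the bench, 200 (its x) x 96 (its y) mm outside, 14 mm high, walls and floor 4 mm thick; origin under its centre; room for two injectors side by side along x
- mallet: black silicone mallet with a wooden handle, 260 mm long, head 56 mm thick, lying on the bench; leave alone
- ratchet: steel ratchet handle, 190 mm long, 32 mm high, origin near its middle; leave alone
- horn: chrome horn housing, 80 mm across, 52 mm high, origin under its centre; leave alone
- gapper: steel spark plug gapper, a disc 44 mm across and 6 mm thick with a tab; leave alone
Things that resemble listed ones, but are neither listed nor needed, are in the scene too. What is shaped like the inj_b but green is not meant.

How it is judged:
By the outcome, as a careful person would: the job done as asked, in the order asked, and still so for the second after the job is handed in, with the robot touching nothing.
Of inj_a, inj_b, inj_c, inj_d, inj_e only 4 to 5 are there at a start; the rules pass over those that are not, and their reading is None.
At some moment in a run one of inj_a, inj_b, inj_c, inj_d, inj_e may be knocked a few centimetres aside while the robot is not near it.
Once in a run the grip may slacken for a moment while it holds something.
It also fails if it takes over 210 s, if anything falls off the work surface, if the arm or the gripper's body presses on something with over 40 N, if the wrist force passes 120 N, or if a joint passes its speed limit or range.

## Robot

A 6-joint arm with a two-finger parallel gripper is mounted at the origin on the work surface. World frame = base frame: x ahead of the robot, y to its left, z up, the work surface at z = 0. Lengths are in mm, angles in rad, forces in N, time in s.
With the tool pointing down it reaches from about 275 to 850 mm from the base axis. Payload 19 kg.
Tool frame: the origin (TCP) lies on the front face of the gripper's body, between the roots of the fingers; the fingertips stand 73 mm ahead of it and the grasp point (between the pads) lies 54 mm ahead of it (manip.grip_point_offset is the distance from the TCP to the grasp point, in mm); z points along the fingers, y is the line along which they close (so a half turn about z gives the same grasp; the last joint's range is limited). The gripper opens to 85 mm and grips with 20 to 120 N. Pads are 22 mm wide; open, the fingers measure 114 mm over their backs; the gripper's body (76 mm by 85 mm) begins 54 mm behind the grasp point. The pads swing forward as they close: fully open they stand 13 mm farther back than shut.
Start: joints at [1.024, 0.15, 1.437, -0, 1.554, -0.134], TCP at [230.68, 526.674, 303.867] pointing down, gripper open.
Joint ranges: [-2.8, 2.8], [-0.68, 2.1], [0.12, 2.68], [-1.39, 4.53], [0.16, 2.79], [-2.81, 2.81]. Speed limits (rad/s): [1.89, 1.89, 2.22, 3.01, 3.01, 3.01].

## Interface

Orientations are given as a unit quaternion [x, y, z, w].
In Python, from rig import manip, cams, ticket gives the robot as it stands.
- The arm moves only by the tool servo_tool, never from a script. Its argument "plan" is a list of rows, each an object of numbers: "dx", "dy", "dz": the shift along the tool's x, y, z as a fraction of full scale; "ax", "ay", "az": the turn, a rotation vector about the tool's x, y, z as a fraction of full scale; "jaw": the closure, from -1 (fully open) to 1 (shut). In form: [{"dx": .., "dy": .., "dz": .., "ax": .., "ay": .., "az": .., "jaw": ..}, ...]. A call has exactly 8 rows; each row is the pose to reach, as a shift and turn from the pose commanded when the call began, along the tool's axes at that moment; what a row does not reach only later rows make up. Full scale, the value 1, is 0.15 m for a shift and 90 degrees for a turn. A row lasts 1/12 s, in which the tool goes at most 41.7 mm and 7.16 degrees, less where a joint would pass 70% of its speed; a pose out of reach is approached as far as the arm can. A call with a number of a shift or a turn outside -1 to 1 is refused whole. A call with a gripper value outside its range is refused whole. The fingers move at their own pace and stop on an object; "squeeze" is the grip in N (left out, the last holds). Time passes only in rows, so rows that repeat a pose let the fingers close, or fill a call up. It gives the time, the measured TCP pose, the force, the opening and the grip force at its end, in the units of the state.
- manip.read_state(): the state, without advancing time (a new reading comes with each control period).
- cams.snapshot(name): name is "scene" or "top" or "wrist"; returns (picture, depth): 420x560x3 uint8, red, green, blue; 420x560 float32, mm along the optical axis (not along the pixel's ray), 0 where there is no reading.
- cams.get_calibration(name): a dict with "fx", "fy", "cx", "cy" (pixels), "extrinsics" (4x4, takes a point from camera to world coordinates); the wrist camera has in their place "mount" (4x4, takes a point from camera to tool coordinates, whose origin is the TCP and whose axes are the flange's). Camera axes: x right, y down, z forward; pixel columns grow to the right and rows downward; lengths in mm; the calibration is good to about 2 mm. A picture is of the moment at which its call begins: read the wrist's pose just before it. get_calibration takes no time and is no camera call.
- ticket.job_done(): hands the job in; it is judged then, once.
The state is a dict: "time_s": time; "qpos": joint angles; "qvel": joint speeds; "joint_efforts": joint torques, N m; "position": TCP position; "ee_rot": TCP orientation; "ft_force": force on the tool from outside, world axes, zero at the start; "moment": the same for the moment, N m; "finger_gap": finger opening in mm; "grip_force": force on a finger pad.
Only numpy, scipy, OpenCV 4.12 (cv2) and the standard library are available. Lean on these libraries where they do the work, as an engineer would, in place of code of your own. Each camera call takes 0.05 s, during which the arm holds its last target. There are 200 camera calls.

## Working session

There is one attempt and no reset: what is moved stays moved. The work goes in short steps, Python scripts to look and compute and a tool call to move; the robot and the scene stay as the last step left them, time stands still between calls to the robot, and variables do not carry over. Pictures are saved under pics/ and viewed, at most 14 in all, crops included, and the job is handed in when it is done.

Besides the shell and the picture viewer there is one more tool, called after "Call:" in YAML: its name, and indented under it one key for each argument. servo_tool: Moves the arm, as the interface text tells. Shift numbers are shares of 0.15 m and turn numbers shares of 90 degrees, none past 1 either way. Its arguments: {"type":"object","properties":{"plan":{"type":"array","items":{"type":"object","properties":{"dx":{"type":"number"},"dy":{"type":"number"},"dz":{"type":"number"},"ax":{"type":"number"},"ay":{"type":"number"},"az":{"type":"number"},"jaw":{"type":"number"}}}},"squeeze":{"type":"number"}},"required":["plan"]}

```bash
ls; mkdir -p pics
python3 - <<'E'
from rig import manip,cams
import cv2,numpy as np
s=manip.read_state();print(s)
for n in("scene","top"):
    p,d=cams.snapshot(n);cv2.imwrite(f"pics/{n}0.png",p[:,:,::-1]);np.save(f"pics/{n}0.npy",d)
    c=cams.get_calibration(n);print(n,c)
print(cams.get_calibration("wrist"))
E
```

```text
pics
{'time_s': 0.0, 'qpos': array([ 1.02401678e+00,  1.50977795e-01,  1.43798185e+00,  2.23756337e-05,
        1.55377235e+00, -1.33986744e-01]), 'qvel': array([-3.41175596e-04,  6.44775247e-04,  3.72524065e-05, -7.22504805e-04,
       -1.37157268e-04,  1.42257863e-03]), 'joint_efforts': array([-8.26339419e-05, -7.13056755e+01, -5.70862055e+01, -4.55312477e-05,
        8.81914078e-03,  7.24707343e-05]), 'position': array([230.60614585, 526.5812635 , 303.30455947]), 'ee_rot': array([ 2.04934284e-01,  9.78775569e-01, -5.33250076e-04, -2.00727056e-04]), 'ft_force': array([ 0.21106087,  0.73790706, -0.66727069]), 'moment': array([ 0.00601494, -0.00644601,  0.03470128]), 'grip_force': 0.0, 'finger_gap': 85.23285212667345}
scene {'fx': 403.7339682978986, 'fy': 403.7339682978986, 'cx': 276.7019457517752, 'cy': 204.3907926445907, 'extrinsics': array([[-7.10129325e-01,  5.76168750e-01, -4.04655302e-01,
         9.40740729e+02],
       [ 7.03853163e-01,  5.66641909e-01, -4.28377955e-01,
         4.26235655e+02],
       [-1.75233378e-02, -5.89021662e-01, -8.07927233e-01,
         8.77013314e+0
[... 306 characters left out ...]
[-9.99764623e-01,  2.04674544e-02,  7.19602301e-03,
         4.43710494e+00],
       [-8.34597458e-03, -5.66656015e-02, -9.98358330e-01,
         1.02683489e+03],
       [ 0.00000000e+00,  0.00000000e+00,  0.00000000e+00,
         1.00000000e+00]])}
{'fx': 326.292352685957, 'fy': 326.292352685957, 'cx': 282.2620749419842, 'cy': 210.33889645312726, 'mount': array([[-9.60400631e-05, -9.51183588e-01, -3.08625618e-01,
         7.85600294e+01],
       [ 9.99999581e-01, -3.72183602e-04,  8.35883011e-04,
        -5.46520524e-01],
       [-9.09943596e-04, -3.08625408e-01,  9.51183226e-01,
        -6.89890853e+01],
       [ 0.00000000e+00,  0.00000000e+00,  0.00000000e+00,
         1.00000000e+00]])}
```

View pics/top0.png

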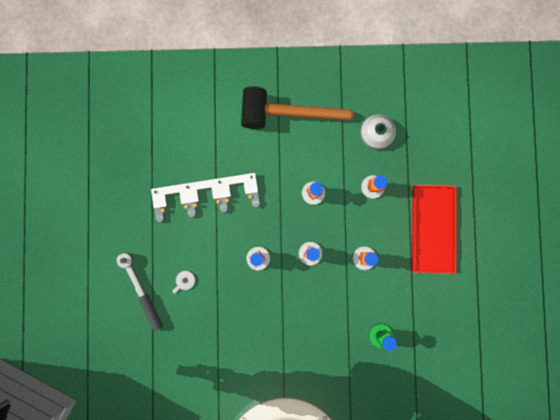

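View pics/scene0.png

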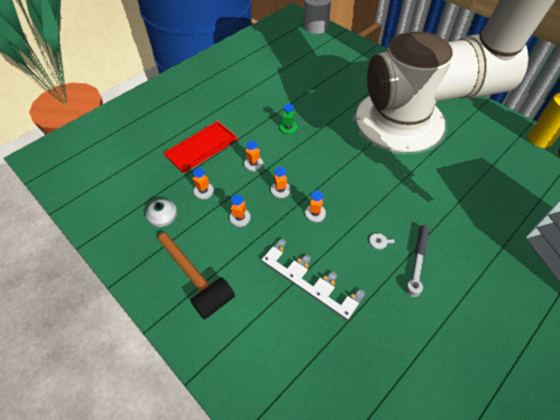

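The top view shows five orange/blue injectors at pixels (315,190), (376,185), (258,259), (312,253) and (366,259). The green decoy is at (384,338), the rack at (152–258,175–215), its slots opening down the picture (-x), and the red tray at (434,229).

```bash
cat > h.py <<'E'
from rig import manip,cams
import cv2,numpy as np
from scipy.spatial.transform import Rotation as R
def cloud(n,p,d):
    c=cams.get_calibration(n);v,u=np.mgrid[:420,:560]
    T=c['extrinsics'] if 'extrinsics' in c else tcp()@c['mount']
    P=np.stack([(u-c['cx'])/c['fx']*d,(v-c['cy'])/c['fy']*d,d,np.ones_like(d)],-1)
    return (P@T.T)[...,:3]
def tcp():
    s=manip.read_state();T=np.eye(4);T[:3,:3]=R.from_quat(s['ee_rot']).as_matrix();T[:3,3]=s['position'];return T
def ray(n,u,v,z,T=None):
    c=cams.get_calibration(n);T=c['extrinsics'] if 'extrinsics' in c else (T if T is not None else tcp())@c['mount']
    d=T[:3,:3]@[(u-c['cx'])/c['fx'],(v-c['cy'])/c['fy'],1];o=T[:3,3];return o+d*(z-o[2])/d[2]
def blobs(p,col,amin=15):
    h=cv2.cvtColor(p,cv2.COLOR_RGB2HSV);H,S,V=h[...,0],h[...,1],h[...,2]
    m={'blue':(abs(H.astype(int)-110)<15)&(S>150)&(V>80),'orange':(H>4)&(H<20)&(S>180)&(V>80),'red':((H<3)|(H>177))&(S>200)&(V>80)}[col]
    n,l,st,ce=cv2.connectedComponentsWithStats(m.astype(np.uint8))
    return [(ce[i],l==i) for i in range(1,n) if st[i,4]>=amin]
def caps(n='top'):
    p,d=cams.snapshot(n);X=cloud(n,p,d);out=[]
    for ce,m in blobs(p,'blue'):
        z=np.median(X[m][:,2]);out.append((*ce,*ray(n,*ce,z)))
    return p,d,X,np.array(out)
def go(x,y,z,yaw=None,tilt=True):
    """fractions to bring TCP to x,y,z; yaw = world angle (deg) of tool y (mod 180), tool down"""
    T=tcp();d=T[:3,:3].T@(np.array([x,y,z])-T[:3,3])/150
    a=np.zeros(3)
    if yaw is not None:
        c=np.degrees(np.arctan2(T[1,1],T[0,1]));k=c+((yaw-c+90)%180-90);k=np.radians(k)
        Y=np.array([np.cos(k),np.sin(k),0]);Z=np.array([0,0,-1.]);G=np.stack([np.cross(Y,Z),Y,Z],1)
        a=R.from_matrix(T[:3,:3].T@G).as_rotvec()/(np.pi/2)
    print('d',d.round(3),'a',a.round(4))
E
python3 - <<'E'
from h import *
p=cv2.imread('pics/top0.png')[:,:,::-1].copy();d=np.load('pics/top0.npy');X=cloud('top',p,d)
for ce,m in blobs(p,'blue'):
    z=np.median(X[m][:,2]);print('blue',m.sum(),ce.round(1),'z',z.round(1),ray('top',*ce,z)[:2].round(1))
for ce,m in blobs(p,'red',300):
    r=cv2.minAreaRect(np.argwhere(m)[:,::-1].astype(np.float32));print('red',m.sum(),r,ray('top',*r[0],12).round(1), [ray('top',*q,12)[:2].round(1) for q in cv2.boxPoints(r)])
g=(X[...,2]>4)&(X[...,2]<11)&(X[...,0]>250)
print('bench z',np.median(X[200:300,30:100,2]))
bars=(X[155:225,140:270]);print('rack z',np.percentile(bars[bars[...,2]>6][:,2],[10,50,90,99]))
# heights row print
cr=cv2.resize(p[160:230,135:275],None,fx=5.5,fy=5.5,interpolation=cv2.INTER_CUBIC);cv2.imwrite('pics/rack0.png',cr[:,:,::-1])
E
```

```text
blue 142 [380.5 181.4] z 81.8 [ 614.1 -216.6]
blue 131 [316.3 188.2] z 82.0 [602.4 -78.3]
blue 119 [312.7 253.8] z 80.9 [461.6 -67.1]
blue 142 [371.3 259. ] z 80.7 [ 448.2 -191.9]
blue 118 [256.5 259. ] z 79.8 [452.9  53.2]
blue 171 [389.3 343.3] z 84.1 [ 271.  -223.1]
red 3521 ((433.5, 229.0), (86.0, 43.0), 90.0) [ 511.3 -350.7   12. ] [array([ 611.5, -305.2]), array([ 609.4, -404.1]), array([ 412.2, -395.6]), array([ 414.2, -297.8])]
bench z -1.1029646030132199
rack z [   9.78155474   13.52689247   16.43316267 1026.83488634]
```

View pics/rack0.png

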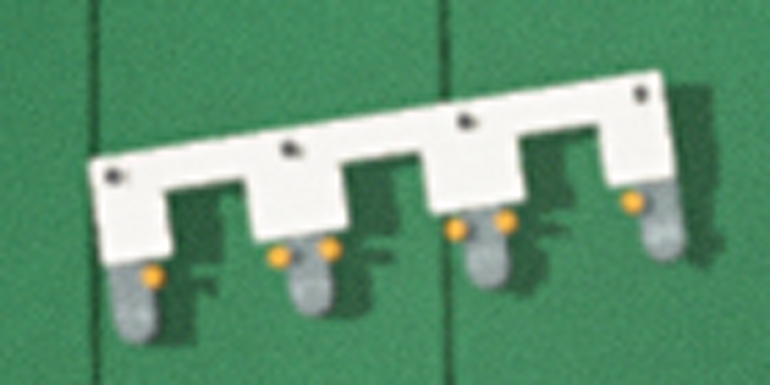

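The enlarged crop shows the rack tilted by about 9°. Its back edge runs (90,160)–(660,70), and the lips, brass pins and noses point down. All three slots are free.

Run:
```python
from h import *
f=lambda u,v,z:ray('top',135+u/5.5,160+v/5.5,z)[:2]
a=f(90,160,15);b=f(660,70,15);print(a,b,np.linalg.norm(a-b));w=b-a;print('rack +x dir deg',np.degrees(np.arctan2(w[0],-w[1])))
# noses tips centers
for q in((135,325),(313,300),(490,272),(665,245)):print(f(*q,11).round(1))
# go over rack mid slot for look: camera on tool +x (toward base)
go(480,120,330,90)
```

```text
[616.60960175 296.70371588] [649.58948993  56.45304738] 242.50372520436304
rack +x dir deg 7.816301517832239
[547.  279.2]
[556.  204.2]
[566.3 129.6]
[576.1  55.8]
d [-2.61  -1.816 -0.176] a [-6.000e-04 -2.000e-04 -2.628e-01]
```

Call:
servo_tool:
  plan:
    - {"dx": -0.22, "dy": -0.15, "az": -0.065}
    - {"dx": -0.44, "dy": -0.3, "dz": -0.03, "az": -0.13}
    - {"dx": -0.65, "dy": -0.45, "dz": -0.05, "az": -0.2}
    - {"dx": -0.87, "dy": -0.605, "dz": -0.06, "az": -0.263}
    - {"dx": -0.87, "dy": -0.605, "dz": -0.06, "az": -0.263}
    - {"dx": -0.87, "dy": -0.605, "dz": -0.06, "az": -0.263}
    - {"dx": -0.87, "dy": -0.605, "dz": -0.06, "az": -0.263}
    - {"dx": -0.87, "dy": -0.605, "dz": -0.06, "az": -0.263}

```text
$.plan[0]: bad value
```

Call:
servo_tool:
  plan:
    - {"dx": -0.14, "dy": -0.23, "dz": -0.03}
    - {"dx": -0.28, "dy": -0.45, "dz": -0.06}
    - {"dx": -0.42, "dy": -0.68, "dz": -0.06}
    - {"dx": -0.554, "dy": -0.904, "dz": -0.06}
    - {"dx": -0.554, "dy": -0.904, "dz": -0.06}
    - {"dx": -0.554, "dy": -0.904, "dz": -0.06}
    - {"dx": -0.554, "dy": -0.904, "dz": -0.06}
    - {"dx": -0.554, "dy": -0.904, "dz": -0.06}

```text
$.plan[0]: bad value
```

Call:
servo_tool:
  plan:
    - {"dx": -0.14, "dy": -0.23, "dz": -0.03}
    - {"dx": -0.28, "dy": -0.45, "dz": -0.06}
    - {"dx": -0.42, "dy": -0.68, "dz": -0.06}
    - {"dx": -0.554, "dy": -0.904, "dz": -0.06}
    - {"dx": -0.554, "dy": -0.904, "dz": -0.06}
    - {"dx": -0.554, "dy": -0.904, "dz": -0.06}
    - {"dx": -0.554, "dy": -0.904, "dz": -0.06}
    - {"dx": -0.554, "dy": -0.904, "dz": -0.06}

```text
$.plan[0]: bad value
```

Run:
```python
from h import *
T=tcp();np.save('pics/w1T.npy',T);print(T.round(3))
p,d=cams.snapshot('wrist');np.save('pics/w1.npy',d);cv2.imwrite('pics/w1.png',p[:,:,::-1])
```

```text
[[-9.16000e-01  4.01000e-01 -1.00000e-03  2.30613e+02]
 [ 4.01000e-01  9.16000e-01 -1.00000e-03  5.26574e+02]
 [ 0.00000e+00 -1.00000e-03 -1.00000e+00  3.03376e+02]
 [ 0.00000e+00  0.00000e+00  0.00000e+00  1.00000e+00]]
```

View pics/w1.png

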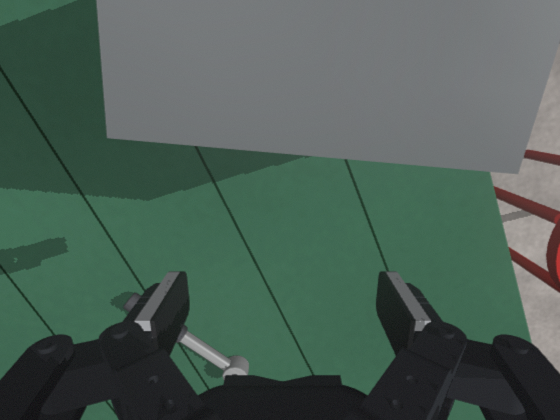

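Run:
```python
from h import *
go(560,155,320,90)
```

```text
d [-3.005 -1.388 -0.109] a [-6.000e-04 -2.000e-04 -2.628e-01]
```

Call:
servo_tool:
  plan:
    - {"dx": -0.2, "dy": -0.15, "dz": 0, "ax": 0, "ay": 0, "az": -0.065, "jaw": -1}
    - {"dx": -0.4, "dy": -0.25, "dz": -0.03, "ax": 0, "ay": 0, "az": -0.13, "jaw": -1}
    - {"dx": -0.6, "dy": -0.38, "dz": -0.05, "ax": 0, "ay": 0, "az": -0.2, "jaw": -1}
    - {"dx": -0.8, "dy": -0.5, "dz": -0.1, "ax": 0, "ay": 0, "az": -0.263, "jaw": -1}
    - {"dx": -1, "dy": -0.6, "dz": -0.11, "ax": 0, "ay": 0, "az": -0.263, "jaw": -1}
    - {"dx": -1, "dy": -0.6, "dz": -0.11, "ax": 0, "ay": 0, "az": -0.263, "jaw": -1}
    - {"dx": -1, "dy": -0.6, "dz": -0.11, "ax": 0, "ay": 0, "az": -0.263, "jaw": -1}
    - {"dx": -1, "dy": -0.6, "dz": -0.11, "ax": 0, "ay": 0, "az": -0.263, "jaw": -1}

```text
time_s: 0.82
position: [331.9, 384.2, 320.2]
ee_rot: [0.0, 1.0, 0.0, -0.0]
ft_force: [-0.6, 0.8, -0.6]
finger_gap: 85.3
grip_force: 0.0
```

Run:
```python
from h import *
print(manip.read_state()['position']);go(560,155,320,90)
```

```text
[331.86412921 384.1906443  320.23941777]
d [-1.522e+00 -1.527e+00  1.000e-03] a [ 0.     -0.0003 -0.0003]
```

Call:
servo_tool:
  plan:
    - {"dx": -0.19, "dy": -0.19, "dz": 0, "ax": 0, "ay": 0, "az": 0, "jaw": -1}
    - {"dx": -0.38, "dy": -0.38, "dz": 0, "ax": 0, "ay": 0, "az": 0, "jaw": -1}
    - {"dx": -0.57, "dy": -0.57, "dz": 0, "ax": 0, "ay": 0, "az": 0, "jaw": -1}
    - {"dx": -0.76, "dy": -0.76, "dz": 0, "ax": 0, "ay": 0, "az": 0, "jaw": -1}
    - {"dx": -0.95, "dy": -0.95, "dz": 0, "ax": 0, "ay": 0, "az": 0, "jaw": -1}
    - {"dx": -1, "dy": -1, "dz": 0, "ax": 0, "ay": 0, "az": 0, "jaw": -1}
    - {"dx": -1, "dy": -1, "dz": 0, "ax": 0, "ay": 0, "az": 0, "jaw": -1}
    - {"dx": -1, "dy": -1, "dz": 0, "ax": 0, "ay": 0, "az": 0, "jaw": -1}

```text
time_s: 1.48
position: [481.8, 234.8, 319.9]
ee_rot: [-0.0, 1.0, -0.0, -0.001]
ft_force: [-0.4, 0.0, -0.5]
finger_gap: 85.5
grip_force: 0.0
```

Call:
servo_tool:
  plan:
    - {"dx": -0.15, "dy": -0.15, "dz": 0, "ax": 0, "ay": 0, "az": 0, "jaw": -1}
    - {"dx": -0.3, "dy": -0.3, "dz": 0, "ax": 0, "ay": 0, "az": 0, "jaw": -1}
    - {"dx": -0.45, "dy": -0.45, "dz": 0, "ax": 0, "ay": 0, "az": 0, "jaw": -1}
    - {"dx": -0.52, "dy": -0.53, "dz": 0, "ax": 0, "ay": 0, "az": 0, "jaw": -1}
    - {"dx": -0.52, "dy": -0.53, "dz": 0, "ax": 0, "ay": 0, "az": 0, "jaw": -1}
    - {"dx": -0.52, "dy": -0.53, "dz": 0, "ax": 0, "ay": 0, "az": 0, "jaw": -1}
    - {"dx": -0.52, "dy": -0.53, "dz": 0, "ax": 0, "ay": 0, "az": 0, "jaw": -1}
    - {"dx": -0.52, "dy": -0.53, "dz": 0, "ax": 0, "ay": 0, "az": 0, "jaw": -1}

```text
time_s: 2.15
position: [559.2, 156.0, 320.6]
ee_rot: [-0.001, 1.0, 0.0, 0.0]
ft_force: [0.3, -0.4, 0.2]
finger_gap: 85.6
grip_force: 0.0
```

Run:
```python
from h import *
T=tcp();np.save('pics/w1T.npy',T);print(T.round(3))
p,d=cams.snapshot('wrist');np.save('pics/w1d.npy',d);cv2.imwrite('pics/w2.png',p[:,:,::-1])
```

```text
[[-1.00000e+00 -2.00000e-03  0.00000e+00  5.59220e+02]
 [-2.00000e-03  1.00000e+00  0.00000e+00  1.56036e+02]
 [-0.00000e+00  0.00000e+00 -1.00000e+00  3.20595e+02]
 [ 0.00000e+00  0.00000e+00  0.00000e+00  1.00000e+00]]
```

View pics/w2.png

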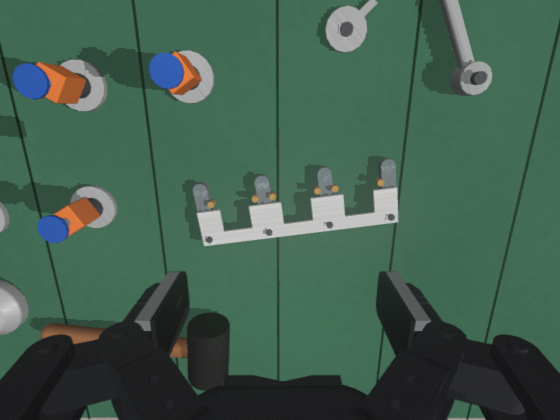

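The wrist view is good: the rack's back edge runs (203,245)–(398,221), the noses are near (200,185)…(388,162) and the pins are at (211,204)…(380,183). Three injectors stand at the left. I'll enlarge the rack.

Run:
```python
from h import *
p=cv2.imread('pics/w2.png');cv2.imwrite('pics/w2c.png',cv2.resize(p[150:255,185:410],None,fx=3.5,fy=3.5,interpolation=cv2.INTER_CUBIC))
```

```text
(no output)
```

View pics/w2c.png

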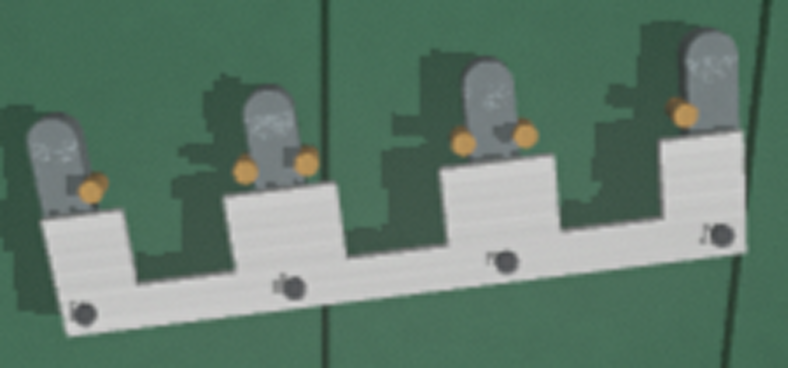

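In the crop the bar's front edge corners are (137,284), (235,271), (347,257), (448,245), (561,230) and (663,218). The outer back corners are (67,336) and (746,252), and the nose tips (50,116), (266,87), (487,58) and (712,30).

```bash
cat > r.py <<'E'
from h import *
T=np.load('pics/w1T.npy')
f=lambda q,z:ray('wrist',185+q[0]/3.5,150+q[1]/3.5,z,T)[:2]
zt=15
bl,br=f((67,336),zt),f((746,252),zt)
fr=np.array([f(q,zt) for q in((137,284),(235,271),(347,257),(448,245),(561,230),(663,218))])
lf=np.array([f(q,zt) for q in((42,221),(123,211),(223,196),(336,184),(440,168),(556,155),(660,139),(742,130))])
ns=np.array([f(q,11) for q in((50,116),(266,87),(487,58),(712,30))])
ang=lambda w:np.degrees(np.arctan2(-w[0],w[1]))
print('len',np.linalg.norm(br-bl),'yaw',ang(br-bl),ang(fr[-1]-fr[0]),ang(lf[-1]-lf[0]),ang(ns[-1]-ns[0]))
yaw=np.radians(np.mean([ang(br-bl),ang(fr[-1]-fr[0]),ang(lf[-1]-lf[0]),ang(ns[-1]-ns[0])]))
X=np.array([np.cos(yaw),np.sin(yaw)]);Y=np.array([-X[1],X[0]])
print('yaw',np.degrees(yaw))
for n,a in(('back',np.array([bl,br])),('front',fr),('lip',lf),('nose',ns)):
    print(n,'x',(a@X).round(1),'y',(a@Y).round(1))
E
python3 r.py
```

```text
len 241.4394650510198 yaw 7.682381405975334 7.696898038734963 7.8062442037971325 7.5910707747887685
yaw 7.69414860582405
back x [651.1 651.2] y [-29.3 212.1]
front x [634.8 634.5 634.5 634.8 634.5 634.8] y [ -0.8  34.2  73.8 109.3 148.7 184. ]
lip x [607.4 607.6 606.8 607.6 606.7 607.4 606.4 606.9] y [-29.   -0.5  34.5  73.6 109.4 149.  184.3 211.8]
nose x [572.1 571.9 572.  572.5] y [-19.6  54.6 129.2 204.1]
```

```bash
cat >> r.py <<'E'
for z in(11,15,20):
    pn=np.array([f(q,z) for q in((91,190),(246,171),(307,162),(464,143),(526,135),(685,115))]);print('pins',z,(pn@X).round(1),(pn@Y).round(1))
d=np.load('pics/w1d.npy');p=cv2.imread('pics/w2.png')
c=cams.get_calibration('wrist');v,u=np.mgrid[:420,:560]
W=(np.stack([(u-c['cx'])/c['fx']*d,(v-c['cy'])/c['fy']*d,d,np.ones_like(d)],-1)@(T@c['mount']).T)[...,:3]
for q in((91,190),(246,171),(307,162),(464,143),(526,135),(300,288),(380,270),(280,220),(500,200),(270,120),(490,90)):
    a,b=int(185+q[0]/3.5),int(150+q[1]/3.5);print(q,np.round(W[b-1:b+2,a-1:a+2,2].mean(),1),end=' ')
E
python3 r.py|tail -8
```

```text
back x [651.1 651.2] y [-29.3 212.1]
front x [634.8 634.5 634.5 634.8 634.5 634.8] y [ -0.8  34.2  73.8 109.3 148.7 184. ]
lip x [607.4 607.6 606.8 607.6 606.7 607.4 606.4 606.9] y [-29.   -0.5  34.5  73.6 109.4 149.  184.3 211.8]
nose x [572.1 571.9 572.  572.5] y [-19.6  54.6 129.2 204.1]
pins 11 [599.7 600.1 599.7 600.1 600.1 600.3] [-11.   43.3  64.6 118.7 140.  194.1]
pins 15 [598.7 599.  598.6 599.  599.  599.2] [ -9.9  43.8  64.8 118.4 139.5 193. ]
pins 20 [597.3 597.6 597.2 597.7 597.7 597.8] [ -8.6  44.4  65.2 118.  138.8 191.6]
(91, 190) 14.4 (246, 171) 13.9 (307, 162) 13.7 (464, 143) 14.7 (526, 135) 14.0 (300, 288) 16.4 (380, 270) 13.8 (280, 220) 14.1 (500, 200) 13.9 (270, 120) 9.6 (490, 90) 52.4
```

Call:
servo_tool:
  plan:
    - {"dx": 0.1, "dy": -0.1, "dz": 0.1, "ax": 0, "ay": 0, "az": 0, "jaw": 1}
    - {"dx": 0.22, "dy": -0.22, "dz": 0.25, "ax": 0, "ay": 0, "az": 0, "jaw": 1}
    - {"dx": 0.36, "dy": -0.35, "dz": 0.45, "ax": 0, "ay": 0, "az": 0, "jaw": 1}
    - {"dx": 0.5, "dy": -0.48, "dz": 0.65, "ax": 0, "ay": 0, "az": 0, "jaw": 1}
    - {"dx": 0.62, "dy": -0.6, "dz": 0.82, "ax": 0, "ay": 0, "az": 0, "jaw": 1}
    - {"dx": 0.707, "dy": -0.687, "dz": 0.92, "ax": 0, "ay": 0, "az": 0, "jaw": 1}
    - {"dx": 0.707, "dy": -0.687, "dz": 0.95, "ax": 0, "ay": 0, "az": 0, "jaw": 1}
    - {"dx": 0.707, "dy": -0.687, "dz": 0.95, "ax": 0, "ay": 0, "az": 0, "jaw": 1}

```text
time_s: 2.87
position: [453.3, 51.7, 177.4]
ee_rot: [0.0, 1.0, 0.0, -0.0]
ft_force: [0.1, -0.5, 0.1]
finger_gap: 0.2
grip_force: 0.0
```

Run:
```python
from h import *
s=manip.read_state();print(s['position'],s['finger_gap'],s['ft_force'])
p,d,X,c=caps();print(c.round(1));cv2.imwrite('pics/t2.png',p[:,:,::-1])
p,d=cams.snapshot('scene');cv2.imwrite('pics/s2.png',cv2.resize(p[120:270,230:400],None,fx=3.5,fy=3.5,interpolation=cv2.INTER_CUBIC)[:,:,::-1])
```

```text
[453.25114038  51.71290415 177.36910838] 0.21134303791318454 [ 0.10615916 -0.4552418   0.11632547]
[[ 380.4  181.4  614.1 -216.5   81.8]
 [ 316.3  188.2  602.5  -78.3   81.4]
 [ 312.5  253.8  461.8  -66.7   80.5]
 [ 371.1  258.8  448.5 -191.5   80.5]
 [ 389.2  343.3  271.1 -223.    83.9]]
```

View pics/s2.png

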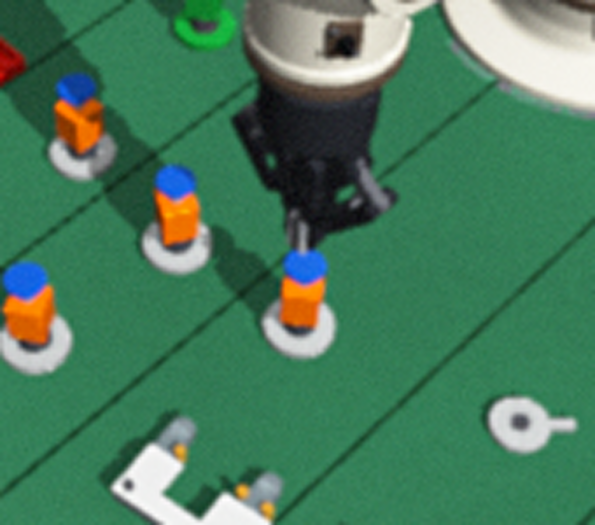

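The tips stand above the cap of the injector at (453,52), about 20 mm clear, so 73 mm is the shut finger length. Descending in steps.

Call:
servo_tool:
  plan:
    - {"dx": 0, "dy": 0.005, "dz": 0.015, "ax": 0, "ay": 0, "az": 0, "jaw": 1}
    - {"dx": 0, "dy": 0.005, "dz": 0.03, "ax": 0, "ay": 0, "az": 0, "jaw": 1}
    - {"dx": 0, "dy": 0.005, "dz": 0.045, "ax": 0, "ay": 0, "az": 0, "jaw": 1}
    - {"dx": 0, "dy": 0.005, "dz": 0.06, "ax": 0, "ay": 0, "az": 0, "jaw": 1}
    - {"dx": 0, "dy": 0.005, "dz": 0.075, "ax": 0, "ay": 0, "az": 0, "jaw": 1}
    - {"dx": 0, "dy": 0.005, "dz": 0.09, "ax": 0, "ay": 0, "az": 0, "jaw": 1}
    - {"dx": 0, "dy": 0.005, "dz": 0.1, "ax": 0, "ay": 0, "az": 0, "jaw": 1}
    - {"dx": 0, "dy": 0.005, "dz": 0.11, "ax": 0, "ay": 0, "az": 0, "jaw": 1}

```text
time_s: 3.63
position: [454.0, 52.3, 161.2]
ee_rot: [-0.0, 1.0, -0.0, -0.0]
ft_force: [-0.6, -0.4, 0.7]
finger_gap: 0.1
grip_force: 0.0
```

Call:
servo_tool:
  plan:
    - {"dx": 0, "dy": 0, "dz": 0.005, "ax": 0, "ay": 0, "az": 0, "jaw": 1}
    - {"dx": 0, "dy": 0, "dz": 0.01, "ax": 0, "ay": 0, "az": 0, "jaw": 1}
    - {"dx": 0, "dy": 0, "dz": 0.015, "ax": 0, "ay": 0, "az": 0, "jaw": 1}
    - {"dx": 0, "dy": 0, "dz": 0.02, "ax": 0, "ay": 0, "az": 0, "jaw": 1}
    - {"dx": 0, "dy": 0, "dz": 0.025, "ax": 0, "ay": 0, "az": 0, "jaw": 1}
    - {"dx": 0, "dy": 0, "dz": 0.03, "ax": 0, "ay": 0, "az": 0, "jaw": 1}
    - {"dx": 0, "dy": 0, "dz": 0.035, "ax": 0, "ay": 0, "az": 0, "jaw": 1}
    - {"dx": 0, "dy": 0, "dz": 0.04, "ax": 0, "ay": 0, "az": 0, "jaw": 1}

```text
time_s: 4.3
position: [454.0, 52.3, 155.3]
ee_rot: [-0.0, 1.0, -0.0, -0.0]
ft_force: [-0.4, -0.7, 0.3]
finger_gap: 0.1
grip_force: 0.0
```

Call:
servo_tool:
  plan:
    - {"dx": 0, "dy": 0, "dz": 0.002, "ax": 0, "ay": 0, "az": 0, "jaw": 1}
    - {"dx": 0, "dy": 0, "dz": 0.004, "ax": 0, "ay": 0, "az": 0, "jaw": 1}
    - {"dx": 0, "dy": 0, "dz": 0.006, "ax": 0, "ay": 0, "az": 0, "jaw": 1}
    - {"dx": 0, "dy": 0, "dz": 0.008, "ax": 0, "ay": 0, "az": 0, "jaw": 1}
    - {"dx": 0, "dy": 0, "dz": 0.01, "ax": 0, "ay": 0, "az": 0, "jaw": 1}
    - {"dx": 0, "dy": 0, "dz": 0.012, "ax": 0, "ay": 0, "az": 0, "jaw": 1}
    - {"dx": 0, "dy": 0, "dz": 0.016, "ax": 0, "ay": 0, "az": 0, "jaw": 1}
    - {"dx": 0, "dy": 0, "dz": 0.02, "ax": 0, "ay": 0, "az": 0, "jaw": 1}

```text
time_s: 4.97
position: [454.1, 52.3, 152.5]
ee_rot: [-0.0, 1.0, -0.0, 0.0]
ft_force: [-0.6, -0.4, 3.8]
finger_gap: 0.1
grip_force: 1.4
```

Call:
servo_tool:
  plan:
    - {"dx": 0, "dy": 0, "dz": 0.004, "ax": 0, "ay": 0, "az": 0, "jaw": 1}
    - {"dx": 0, "dy": 0, "dz": 0.008, "ax": 0, "ay": 0, "az": 0, "jaw": 1}
    - {"dx": 0, "dy": 0, "dz": 0.012, "ax": 0, "ay": 0, "az": 0, "jaw": 1}
    - {"dx": 0, "dy": 0, "dz": 0.016, "ax": 0, "ay": 0, "az": 0, "jaw": 1}
    - {"dx": 0, "dy": 0, "dz": 0.02, "ax": 0, "ay": 0, "az": 0, "jaw": 1}
    - {"dx": 0, "dy": 0, "dz": 0.024, "ax": 0, "ay": 0, "az": 0, "jaw": 1}
    - {"dx": 0, "dy": 0, "dz": 0.028, "ax": 0, "ay": 0, "az": 0, "jaw": 1}
    - {"dx": 0, "dy": 0, "dz": 0.032, "ax": 0, "ay": 0, "az": 0, "jaw": 1}

```text
time_s: 5.63
position: [454.1, 52.3, 147.7]
ee_rot: [-0.0, 1.0, -0.0, 0.0]
ft_force: [-1.3, -0.3, 6.4]
finger_gap: -0.2
grip_force: 3.0
```

Call:
servo_tool:
  plan:
    - {"dx": 0, "dy": 0, "dz": 0.001, "ax": 0, "ay": 0, "az": 0, "jaw": 1}
    - {"dx": 0, "dy": 0, "dz": 0.002, "ax": 0, "ay": 0, "az": 0, "jaw": 1}
    - {"dx": 0, "dy": 0, "dz": 0.003, "ax": 0, "ay": 0, "az": 0, "jaw": 1}
    - {"dx": 0, "dy": 0, "dz": 0.004, "ax": 0, "ay": 0, "az": 0, "jaw": 1}
    - {"dx": 0, "dy": 0, "dz": 0.005, "ax": 0, "ay": 0, "az": 0, "jaw": 1}
    - {"dx": 0, "dy": 0, "dz": 0.006, "ax": 0, "ay": 0, "az": 0, "jaw": 1}
    - {"dx": 0, "dy": 0, "dz": 0.007, "ax": 0, "ay": 0, "az": 0, "jaw": 1}
    - {"dx": 0, "dy": 0, "dz": 0.008, "ax": 0, "ay": 0, "az": 0, "jaw": 1}

```text
time_s: 6.3
position: [454.1, 52.3, 146.6]
ee_rot: [-0.0, 1.0, -0.0, 0.0]
ft_force: [-1.7, -0.0, 7.0]
finger_gap: 0.2
grip_force: 3.7
```

Call:
servo_tool:
  plan:
    - {"dx": 0, "dy": 0, "dz": 0.001, "ax": 0, "ay": 0, "az": 0, "jaw": 1}
    - {"dx": 0, "dy": 0, "dz": 0.001, "ax": 0, "ay": 0, "az": 0, "jaw": 1}
    - {"dx": 0, "dy": 0, "dz": 0.002, "ax": 0, "ay": 0, "az": 0, "jaw": 1}
    - {"dx": 0, "dy": 0, "dz": 0.002, "ax": 0, "ay": 0, "az": 0, "jaw": 1}
    - {"dx": 0, "dy": 0, "dz": 0.003, "ax": 0, "ay": 0, "az": 0, "jaw": 1}
    - {"dx": 0, "dy": 0, "dz": 0.003, "ax": 0, "ay": 0, "az": 0, "jaw": 1}
    - {"dx": 0, "dy": 0, "dz": 0.004, "ax": 0, "ay": 0, "az": 0, "jaw": 1}
    - {"dx": 0, "dy": 0, "dz": 0.004, "ax": 0, "ay": 0, "az": 0, "jaw": 1}

```text
time_s: 6.97
position: [454.1, 52.3, 146.1]
ee_rot: [-0.0, 1.0, -0.0, 0.0]
ft_force: [-1.7, 0.1, 7.0]
finger_gap: -0.3
grip_force: 3.8
```

Force rose from 3.8 N to 7 N at about 73.5 mm, so this injector (E) binds. I'll rise and go to the next one at (462,-67).

Call:
servo_tool:
  plan:
    - {"dx": 0, "dy": 0, "dz": -0.09, "ax": 0, "ay": 0, "az": 0, "jaw": 1}
    - {"dx": 0, "dy": 0, "dz": -0.18, "ax": 0, "ay": 0, "az": 0, "jaw": 1}
    - {"dx": 0, "dy": -0.15, "dz": -0.18, "ax": 0, "ay": 0, "az": 0, "jaw": 1}
    - {"dx": -0.02, "dy": -0.35, "dz": -0.18, "ax": 0, "ay": 0, "az": 0, "jaw": 1}
    - {"dx": -0.04, "dy": -0.55, "dz": -0.18, "ax": 0, "ay": 0, "az": 0, "jaw": 1}
    - {"dx": -0.052, "dy": -0.72, "dz": -0.18, "ax": 0, "ay": 0, "az": 0, "jaw": 1}
    - {"dx": -0.052, "dy": -0.795, "dz": -0.18, "ax": 0, "ay": 0, "az": 0, "jaw": 1}
    - {"dx": -0.052, "dy": -0.795, "dz": -0.18, "ax": 0, "ay": 0, "az": 0, "jaw": 1}

```text
time_s: 7.63
position: [461.8, -68.7, 172.5]
ee_rot: [0.001, 1.0, -0.0, -0.0]
ft_force: [0.3, 0.6, -0.3]
finger_gap: -0.3
grip_force: 0.0
```

Run:
```python
from h import *
print(manip.read_state()['position'],manip.read_state()['ft_force'].round(1))
p,d,X,c=caps();print(c[:,2:].round(1))
```

```text
[461.7733336  -68.72512956 172.50279296] [ 0.3  0.6 -0.3]
[[ 613.9 -216.6   81.7]
 [ 602.4  -78.3   81.7]
 [ 453.    53.4   72.7]
 [ 271.2 -222.7   84.4]]
```

Call:
servo_tool:
  plan:
    - {"dx": 0, "dy": 0, "dz": 0.04, "ax": 0, "ay": 0, "az": 0, "jaw": 1}
    - {"dx": 0, "dy": 0, "dz": 0.07, "ax": 0, "ay": 0, "az": 0, "jaw": 1}
    - {"dx": 0, "dy": 0, "dz": 0.09, "ax": 0, "ay": 0, "az": 0, "jaw": 1}
    - {"dx": 0, "dy": 0, "dz": 0.11, "ax": 0, "ay": 0, "az": 0, "jaw": 1}
    - {"dx": 0, "dy": 0, "dz": 0.125, "ax": 0, "ay": 0, "az": 0, "jaw": 1}
    - {"dx": 0, "dy": 0, "dz": 0.135, "ax": 0, "ay": 0, "az": 0, "jaw": 1}
    - {"dx": 0, "dy": 0, "dz": 0.143, "ax": 0, "ay": 0, "az": 0, "jaw": 1}
    - {"dx": 0, "dy": 0, "dz": 0.15, "ax": 0, "ay": 0, "az": 0, "jaw": 1}

```text
time_s: 8.35
position: [461.9, -66.8, 150.3]
ee_rot: [-0.0, 1.0, 0.0, 0.0]
ft_force: [0.1, 1.1, 3.4]
finger_gap: 0.3
grip_force: 1.4
```

Call:
servo_tool:
  plan:
    - {"dx": 0, "dy": 0, "dz": 0.003, "ax": 0, "ay": 0, "az": 0, "jaw": 1}
    - {"dx": 0, "dy": 0, "dz": 0.006, "ax": 0, "ay": 0, "az": 0, "jaw": 1}
    - {"dx": 0, "dy": 0, "dz": 0.01, "ax": 0, "ay": 0, "az": 0, "jaw": 1}
    - {"dx": 0, "dy": 0, "dz": 0.014, "ax": 0, "ay": 0, "az": 0, "jaw": 1}
    - {"dx": 0, "dy": 0, "dz": 0.018, "ax": 0, "ay": 0, "az": 0, "jaw": 1}
    - {"dx": 0, "dy": 0, "dz": 0.022, "ax": 0, "ay": 0, "az": 0, "jaw": 1}
    - {"dx": 0, "dy": 0, "dz": 0.026, "ax": 0, "ay": 0, "az": 0, "jaw": 1}
    - {"dx": 0, "dy": 0, "dz": 0.03, "ax": 0, "ay": 0, "az": 0, "jaw": 1}

```text
time_s: 9.02
position: [462.0, -66.9, 146.1]
ee_rot: [-0.0, 1.0, -0.0, 0.0]
ft_force: [-2.2, 3.5, 8.2]
finger_gap: -0.2
grip_force: 4.1
```

8.2 N at about 73 mm: this one (C) binds as well. Next is D at (448,-191).

Call:
servo_tool:
  plan:
    - {"dx": 0, "dy": 0, "dz": -0.09, "ax": 0, "ay": 0, "az": 0, "jaw": 1}
    - {"dx": 0, "dy": 0, "dz": -0.18, "ax": 0, "ay": 0, "az": 0, "jaw": 1}
    - {"dx": 0.01, "dy": -0.15, "dz": -0.18, "ax": 0, "ay": 0, "az": 0, "jaw": 1}
    - {"dx": 0.04, "dy": -0.35, "dz": -0.18, "ax": 0, "ay": 0, "az": 0, "jaw": 1}
    - {"dx": 0.07, "dy": -0.55, "dz": -0.18, "ax": 0, "ay": 0, "az": 0, "jaw": 1}
    - {"dx": 0.09, "dy": -0.72, "dz": -0.18, "ax": 0, "ay": 0, "az": 0, "jaw": 1}
    - {"dx": 0.09, "dy": -0.83, "dz": -0.18, "ax": 0, "ay": 0, "az": 0, "jaw": 1}
    - {"dx": 0.09, "dy": -0.83, "dz": -0.18, "ax": 0, "ay": 0, "az": 0, "jaw": 1}

```text
time_s: 9.68
position: [448.1, -194.2, 172.7]
ee_rot: [0.001, 1.0, -0.0, -0.0]
ft_force: [0.1, 1.3, -0.2]
finger_gap: -0.0
grip_force: 0.0
```

Run:
```python
from h import *
T=tcp();print(manip.read_state()['position'],manip.read_state()['ft_force'].round(1))
p,d,X,c=caps();print(c[:,2:].round(1))
p,d=cams.snapshot('scene');
X=cloud('scene',p,d)
for ce,m in blobs(p,'blue'):
    z=np.median(X[m][:,2]);print('scene',m.sum(),z.round(1),ray('scene',*ce,z)[:2].round(1))
```

```text
[ 448.13903625 -194.22267021  172.66302128] [ 0.1  1.3 -0.2]
[[ 613.9 -216.6   81.7]
 [ 602.4  -78.3   81.7]
 [ 461.6  -67.    72.7]
 [ 453.    53.5   72.9]
 [ 271.  -222.8   84.1]]
scene 2325 -124.2 [   24.8 -1183.2]
scene 172 -523.1 [-1312.4  -837.6]
scene 155 -404.5 [-1314.2  -569.7]
scene 358 -496.8 [-1310.    -29.4]
scene 17 -429.2 [   74.7 -1382.3]
scene 72 83.9 [ 270.8 -221.6]
scene 74 80.6 [ 447.5 -189.7]
scene 93 82.0 [ 611.9 -215.7]
scene 87 72.6 [460.1 -66.8]
scene 98 72.9 [451.5  53.7]
scene 106 81.9 [601.  -77.5]
```

D is where it was, at (448,-191). Descending.

Call:
servo_tool:
  plan:
    - {"dx": 0, "dy": 0, "dz": 0.04, "ax": 0, "ay": 0, "az": 0, "jaw": 1}
    - {"dx": 0, "dy": 0, "dz": 0.07, "ax": 0, "ay": 0, "az": 0, "jaw": 1}
    - {"dx": 0, "dy": 0, "dz": 0.09, "ax": 0, "ay": 0, "az": 0, "jaw": 1}
    - {"dx": 0, "dy": 0, "dz": 0.11, "ax": 0, "ay": 0, "az": 0, "jaw": 1}
    - {"dx": 0, "dy": 0, "dz": 0.125, "ax": 0, "ay": 0, "az": 0, "jaw": 1}
    - {"dx": 0, "dy": 0, "dz": 0.135, "ax": 0, "ay": 0, "az": 0, "jaw": 1}
    - {"dx": 0, "dy": 0, "dz": 0.143, "ax": 0, "ay": 0, "az": 0, "jaw": 1}
    - {"dx": 0, "dy": 0, "dz": 0.15, "ax": 0, "ay": 0, "az": 0, "jaw": 1}

```text
time_s: 10.45
position: [448.5, -191.4, 150.4]
ee_rot: [-0.0, 1.0, -0.0, 0.0]
ft_force: [-0.4, 1.5, 2.1]
finger_gap: -0.1
grip_force: 1.4
```

Call:
servo_tool:
  plan:
    - {"dx": 0, "dy": 0, "dz": 0.003, "ax": 0, "ay": 0, "az": 0, "jaw": 1}
    - {"dx": 0, "dy": 0, "dz": 0.006, "ax": 0, "ay": 0, "az": 0, "jaw": 1}
    - {"dx": 0, "dy": 0, "dz": 0.01, "ax": 0, "ay": 0, "az": 0, "jaw": 1}
    - {"dx": 0, "dy": 0, "dz": 0.014, "ax": 0, "ay": 0, "az": 0, "jaw": 1}
    - {"dx": 0, "dy": 0, "dz": 0.018, "ax": 0, "ay": 0, "az": 0, "jaw": 1}
    - {"dx": 0, "dy": 0, "dz": 0.022, "ax": 0, "ay": 0, "az": 0, "jaw": 1}
    - {"dx": 0, "dy": 0, "dz": 0.026, "ax": 0, "ay": 0, "az": 0, "jaw": 1}
    - {"dx": 0, "dy": 0, "dz": 0.03, "ax": 0, "ay": 0, "az": 0, "jaw": 1}

```text
time_s: 11.12
position: [448.4, -191.5, 145.8]
ee_rot: [-0.0, 1.0, -0.0, -0.0]
ft_force: [-0.3, 2.3, 3.0]
finger_gap: -0.1
grip_force: 1.4
```

3.0 N at about 73 mm, so D runs freely. On to home.

Call:
servo_tool:
  plan:
    - {"dx": 0, "dy": 0, "dz": 0.005, "ax": 0, "ay": 0, "az": 0, "jaw": 1}
    - {"dx": 0, "dy": 0, "dz": 0.01, "ax": 0, "ay": 0, "az": 0, "jaw": 1}
    - {"dx": 0, "dy": 0, "dz": 0.015, "ax": 0, "ay": 0, "az": 0, "jaw": 1}
    - {"dx": 0, "dy": 0, "dz": 0.02, "ax": 0, "ay": 0, "az": 0, "jaw": 1}
    - {"dx": 0, "dy": 0, "dz": 0.025, "ax": 0, "ay": 0, "az": 0, "jaw": 1}
    - {"dx": 0, "dy": 0, "dz": 0.03, "ax": 0, "ay": 0, "az": 0, "jaw": 1}
    - {"dx": 0, "dy": 0, "dz": 0.035, "ax": 0, "ay": 0, "az": 0, "jaw": 1}
    - {"dx": 0, "dy": 0, "dz": 0.04, "ax": 0, "ay": 0, "az": 0, "jaw": 1}

```text
time_s: 11.78
position: [448.4, -191.5, 139.7]
ee_rot: [-0.0, 1.0, -0.0, -0.0]
ft_force: [0.2, 0.2, 2.9]
finger_gap: 0.2
grip_force: 1.4
```

Call:
servo_tool:
  plan:
    - {"dx": 0, "dy": 0, "dz": 0.001, "ax": 0, "ay": 0, "az": 0, "jaw": 1}
    - {"dx": 0, "dy": 0, "dz": 0.002, "ax": 0, "ay": 0, "az": 0, "jaw": 1}
    - {"dx": 0, "dy": 0, "dz": 0.003, "ax": 0, "ay": 0, "az": 0, "jaw": 1}
    - {"dx": 0, "dy": 0, "dz": 0.004, "ax": 0, "ay": 0, "az": 0, "jaw": 1}
    - {"dx": 0, "dy": 0, "dz": 0.005, "ax": 0, "ay": 0, "az": 0, "jaw": 1}
    - {"dx": 0, "dy": 0, "dz": 0.006, "ax": 0, "ay": 0, "az": 0, "jaw": 1}
    - {"dx": 0, "dy": 0, "dz": 0.007, "ax": 0, "ay": 0, "az": 0, "jaw": 1}
    - {"dx": 0, "dy": 0, "dz": 0.008, "ax": 0, "ay": 0, "az": 0, "jaw": 1}

```text
time_s: 12.45
position: [448.4, -191.5, 138.6]
ee_rot: [-0.0, 1.0, -0.0, -0.0]
ft_force: [-0.3, 0.3, 2.3]
finger_gap: -0.3
grip_force: 1.4
```

Call:
servo_tool:
  plan:
    - {"dx": 0, "dy": 0, "dz": 0.001, "ax": 0, "ay": 0, "az": 0, "jaw": 1}
    - {"dx": 0, "dy": 0, "dz": 0.002, "ax": 0, "ay": 0, "az": 0, "jaw": 1}
    - {"dx": 0, "dy": 0, "dz": 0.003, "ax": 0, "ay": 0, "az": 0, "jaw": 1}
    - {"dx": 0, "dy": 0, "dz": 0.004, "ax": 0, "ay": 0, "az": 0, "jaw": 1}
    - {"dx": 0, "dy": 0, "dz": 0.005, "ax": 0, "ay": 0, "az": 0, "jaw": 1}
    - {"dx": 0, "dy": 0, "dz": 0.006, "ax": 0, "ay": 0, "az": 0, "jaw": 1}
    - {"dx": 0, "dy": 0, "dz": 0.007, "ax": 0, "ay": 0, "az": 0, "jaw": 1}
    - {"dx": 0, "dy": 0, "dz": 0.008, "ax": 0, "ay": 0, "az": 0, "jaw": 1}

```text
time_s: 13.12
position: [448.5, -191.5, 137.6]
ee_rot: [-0.0, 1.0, -0.0, 0.0]
ft_force: [-1.1, 0.9, 7.8]
finger_gap: 0.0
grip_force: 3.9
```

Call:
servo_tool:
  plan:
    - {"dx": 0, "dy": 0, "dz": 0.001, "ax": 0, "ay": 0, "az": 0, "jaw": 1}
    - {"dx": 0, "dy": 0, "dz": 0.001, "ax": 0, "ay": 0, "az": 0, "jaw": 1}
    - {"dx": 0, "dy": 0, "dz": 0.002, "ax": 0, "ay": 0, "az": 0, "jaw": 1}
    - {"dx": 0, "dy": 0, "dz": 0.002, "ax": 0, "ay": 0, "az": 0, "jaw": 1}
    - {"dx": 0, "dy": 0, "dz": 0.003, "ax": 0, "ay": 0, "az": 0, "jaw": 1}
    - {"dx": 0, "dy": 0, "dz": 0.003, "ax": 0, "ay": 0, "az": 0, "jaw": 1}
    - {"dx": 0, "dy": 0, "dz": 0.003, "ax": 0, "ay": 0, "az": 0, "jaw": 1}
    - {"dx": 0, "dy": 0, "dz": 0.003, "ax": 0, "ay": 0, "az": 0, "jaw": 1}

```text
time_s: 13.78
position: [448.5, -191.5, 137.5]
ee_rot: [-0.0, 1.0, -0.0, 0.0]
ft_force: [-2.6, 1.2, 12.3]
finger_gap: -0.3
grip_force: 6.0
```

Hard stop at 137.5 with 12 N: D is sound and home. Next is B at (614,-217).

Call:
servo_tool:
  plan:
    - {"dx": 0, "dy": 0, "dz": -0.12, "ax": 0, "ay": 0, "az": 0, "jaw": 1}
    - {"dx": 0, "dy": 0, "dz": -0.24, "ax": 0, "ay": 0, "az": 0, "jaw": 1}
    - {"dx": -0.15, "dy": -0.02, "dz": -0.24, "ax": 0, "ay": 0, "az": 0, "jaw": 1}
    - {"dx": -0.37, "dy": -0.06, "dz": -0.24, "ax": 0, "ay": 0, "az": 0, "jaw": 1}
    - {"dx": -0.6, "dy": -0.1, "dz": -0.24, "ax": 0, "ay": 0, "az": 0, "jaw": 1}
    - {"dx": -0.82, "dy": -0.13, "dz": -0.24, "ax": 0, "ay": 0, "az": 0, "jaw": 1}
    - {"dx": -1, "dy": -0.167, "dz": -0.24, "ax": 0, "ay": 0, "az": 0, "jaw": 1}
    - {"dx": -1, "dy": -0.167, "dz": -0.24, "ax": 0, "ay": 0, "az": 0, "jaw": 1}

```text
time_s: 14.45
position: [601.7, -217.0, 171.8]
ee_rot: [-0.0, 1.0, 0.0, 0.0]
ft_force: [1.0, -0.2, -0.0]
finger_gap: 0.2
grip_force: 0.0
```

Run:
```python
from h import *
print(manip.read_state()['position'],manip.read_state()['ft_force'].round(1))
p,d,X,c=caps();print(c[:,2:].round(1))
p,d=cams.snapshot('scene');
X=cloud('scene',p,d)
for ce,m in blobs(p,'blue'):
    z=np.median(X[m][:,2])
    if z>0: print('scene',m.sum(),z.round(1),ray('scene',*ce,z)[:2].round(1))
go(614,-216.5,172.5,90)
```

```text
[ 601.73939384 -216.9602863   171.75647437] [ 1.  -0.2 -0. ]
[[602.4 -78.2  81.7]
 [461.7 -67.1  72.8]
 [452.9  53.5  72.8]]
scene 72 83.6 [ 270.6 -221.8]
scene 68 64.1 [ 447. -191.]
scene 92 81.6 [ 612.1 -215.7]
scene 86 72.9 [460.1 -66.5]
scene 98 72.9 [451.7  53.6]
scene 105 81.9 [600.9 -77.8]
d [-0.103 -0.001 -0.005] a [ 0.0004 -0.0011  0.0005]
```

Call:
servo_tool:
  plan:
    - {"dx": -0.08, "dy": 0, "dz": 0, "ax": 0, "ay": 0, "az": 0, "jaw": 1}
    - {"dx": -0.08, "dy": 0, "dz": 0.03, "ax": 0, "ay": 0, "az": 0, "jaw": 1}
    - {"dx": -0.08, "dy": 0, "dz": 0.06, "ax": 0, "ay": 0, "az": 0, "jaw": 1}
    - {"dx": -0.08, "dy": 0, "dz": 0.09, "ax": 0, "ay": 0, "az": 0, "jaw": 1}
    - {"dx": -0.08, "dy": 0, "dz": 0.11, "ax": 0, "ay": 0, "az": 0, "jaw": 1}
    - {"dx": -0.08, "dy": 0, "dz": 0.125, "ax": 0, "ay": 0, "az": 0, "jaw": 1}
    - {"dx": -0.08, "dy": 0, "dz": 0.135, "ax": 0, "ay": 0, "az": 0, "jaw": 1}
    - {"dx": -0.08, "dy": 0, "dz": 0.145, "ax": 0, "ay": 0, "az": 0, "jaw": 1}

```text
time_s: 15.22
position: [610.2, -216.5, 151.3]
ee_rot: [-0.0, 1.0, -0.0, -0.0]
ft_force: [-2.7, 0.4, 2.2]
finger_gap: 0.1
grip_force: 1.4
```

Call:
servo_tool:
  plan:
    - {"dx": 0, "dy": 0, "dz": 0.003, "ax": 0, "ay": 0, "az": 0, "jaw": 1}
    - {"dx": 0, "dy": 0, "dz": 0.006, "ax": 0, "ay": 0, "az": 0, "jaw": 1}
    - {"dx": 0, "dy": 0, "dz": 0.01, "ax": 0, "ay": 0, "az": 0, "jaw": 1}
    - {"dx": 0, "dy": 0, "dz": 0.014, "ax": 0, "ay": 0, "az": 0, "jaw": 1}
    - {"dx": 0, "dy": 0, "dz": 0.018, "ax": 0, "ay": 0, "az": 0, "jaw": 1}
    - {"dx": 0, "dy": 0, "dz": 0.022, "ax": 0, "ay": 0, "az": 0, "jaw": 1}
    - {"dx": 0, "dy": 0, "dz": 0.026, "ax": 0, "ay": 0, "az": 0, "jaw": 1}
    - {"dx": 0, "dy": 0, "dz": 0.03, "ax": 0, "ay": 0, "az": 0, "jaw": 1}

```text
time_s: 15.88
position: [610.4, -216.5, 146.7]
ee_rot: [-0.0, 1.0, -0.0, -0.0]
ft_force: [-1.3, 0.0, 2.8]
finger_gap: -0.4
grip_force: 1.4
```

Call:
servo_tool:
  plan:
    - {"dx": 0, "dy": 0, "dz": 0.005, "ax": 0, "ay": 0, "az": 0, "jaw": 1}
    - {"dx": 0, "dy": 0, "dz": 0.01, "ax": 0, "ay": 0, "az": 0, "jaw": 1}
    - {"dx": 0, "dy": 0, "dz": 0.015, "ax": 0, "ay": 0, "az": 0, "jaw": 1}
    - {"dx": 0, "dy": 0, "dz": 0.02, "ax": 0, "ay": 0, "az": 0, "jaw": 1}
    - {"dx": 0, "dy": 0, "dz": 0.025, "ax": 0, "ay": 0, "az": 0, "jaw": 1}
    - {"dx": 0, "dy": 0, "dz": 0.03, "ax": 0, "ay": 0, "az": 0, "jaw": 1}
    - {"dx": 0, "dy": 0, "dz": 0.035, "ax": 0, "ay": 0, "az": 0, "jaw": 1}
    - {"dx": 0, "dy": 0, "dz": 0.042, "ax": 0, "ay": 0, "az": 0, "jaw": 1}

```text
time_s: 16.55
position: [610.4, -216.5, 140.4]
ee_rot: [-0.0, 1.0, -0.0, 0.0]
ft_force: [-0.6, -0.6, 2.5]
finger_gap: 0.3
grip_force: 1.4
```

Call:
servo_tool:
  plan:
    - {"dx": 0, "dy": 0, "dz": 0.002, "ax": 0, "ay": 0, "az": 0, "jaw": 1}
    - {"dx": 0, "dy": 0, "dz": 0.004, "ax": 0, "ay": 0, "az": 0, "jaw": 1}
    - {"dx": 0, "dy": 0, "dz": 0.006, "ax": 0, "ay": 0, "az": 0, "jaw": 1}
    - {"dx": 0, "dy": 0, "dz": 0.008, "ax": 0, "ay": 0, "az": 0, "jaw": 1}
    - {"dx": 0, "dy": 0, "dz": 0.01, "ax": 0, "ay": 0, "az": 0, "jaw": 1}
    - {"dx": 0, "dy": 0, "dz": 0.011, "ax": 0, "ay": 0, "az": 0, "jaw": 1}
    - {"dx": 0, "dy": 0, "dz": 0.012, "ax": 0, "ay": 0, "az": 0, "jaw": 1}
    - {"dx": 0, "dy": 0, "dz": 0.013, "ax": 0, "ay": 0, "az": 0, "jaw": 1}

```text
time_s: 17.22
position: [610.4, -216.5, 138.5]
ee_rot: [-0.0, 1.0, -0.0, -0.0]
ft_force: [-0.8, -0.2, 3.3]
finger_gap: -0.2
grip_force: 1.4
```

Call:
servo_tool:
  plan:
    - {"dx": 0, "dy": 0, "dz": 0.001, "ax": 0, "ay": 0, "az": 0, "jaw": 1}
    - {"dx": 0, "dy": 0, "dz": 0.003, "ax": 0, "ay": 0, "az": 0, "jaw": 1}
    - {"dx": 0, "dy": 0, "dz": 0.005, "ax": 0, "ay": 0, "az": 0, "jaw": 1}
    - {"dx": 0, "dy": 0, "dz": 0.006, "ax": 0, "ay": 0, "az": 0, "jaw": 1}
    - {"dx": 0, "dy": 0, "dz": 0.007, "ax": 0, "ay": 0, "az": 0, "jaw": 1}
    - {"dx": 0, "dy": 0, "dz": 0.008, "ax": 0, "ay": 0, "az": 0, "jaw": 1}
    - {"dx": 0, "dy": 0, "dz": 0.009, "ax": 0, "ay": 0, "az": 0, "jaw": 1}
    - {"dx": 0, "dy": 0, "dz": 0.01, "ax": 0, "ay": 0, "az": 0, "jaw": 1}

```text
time_s: 17.88
position: [610.5, -216.5, 137.6]
ee_rot: [-0.0, 1.0, -0.0, 0.0]
ft_force: [-3.2, 0.8, 11.2]
finger_gap: 0.4
grip_force: 5.7
```

B is sound and home at 11 N. Next is A at (602,-78).

Call:
servo_tool:
  plan:
    - {"dx": 0, "dy": 0, "dz": -0.12, "ax": 0, "ay": 0, "az": 0, "jaw": 1}
    - {"dx": 0, "dy": 0, "dz": -0.24, "ax": 0, "ay": 0, "az": 0, "jaw": 1}
    - {"dx": 0.01, "dy": 0.15, "dz": -0.24, "ax": 0, "ay": 0, "az": 0, "jaw": 1}
    - {"dx": 0.03, "dy": 0.38, "dz": -0.24, "ax": 0, "ay": 0, "az": 0, "jaw": 1}
    - {"dx": 0.04, "dy": 0.6, "dz": -0.24, "ax": 0, "ay": 0, "az": 0, "jaw": 1}
    - {"dx": 0.054, "dy": 0.8, "dz": -0.24, "ax": 0, "ay": 0, "az": 0, "jaw": 1}
    - {"dx": 0.054, "dy": 0.922, "dz": -0.24, "ax": 0, "ay": 0, "az": 0, "jaw": 1}
    - {"dx": 0.054, "dy": 0.922, "dz": -0.24, "ax": 0, "ay": 0, "az": 0, "jaw": 1}

```text
time_s: 18.55
position: [602.1, -74.8, 172.9]
ee_rot: [-0.002, 1.0, 0.0, -0.0]
ft_force: [-0.3, 0.1, -0.7]
finger_gap: -0.0
grip_force: 0.0
```

```bash
cat > look.py <<'E'
from h import *
print(manip.read_state()['position'].round(1),manip.read_state()['ft_force'].round(1))
p,d,X,c=caps();print(c[:,2:].round(1))
p,d=cams.snapshot('scene');
X=cloud('scene',p,d)
for ce,m in blobs(p,'blue'):
    z=np.median(X[m][:,2])
    if z>0: print('scene',m.sum(),z.round(1),ray('scene',*ce,z)[:2].round(1))
E
python3 look.py
```

```text
[602.1 -74.8 172.9] [-0.3  0.1 -0.7]
[[ 471.   -69.4   73.3]
 [ 455.7   62.9   73. ]
 [ 271.1 -223.    84.1]]
scene 71 84.3 [ 271.1 -221. ]
scene 71 64.1 [ 447.2 -191. ]
scene 83 72.4 [460.2 -66.7]
scene 83 64.1 [ 610.8 -216.6]
scene 97 72.6 [451.2  53.5]
scene 84 81.9 [601.8 -75.5]
```

Call:
servo_tool:
  plan:
    - {"dx": 0, "dy": 0, "dz": 0.04, "ax": 0, "ay": 0, "az": 0, "jaw": 1}
    - {"dx": 0, "dy": 0, "dz": 0.07, "ax": 0, "ay": 0, "az": 0, "jaw": 1}
    - {"dx": 0, "dy": 0, "dz": 0.09, "ax": 0, "ay": 0, "az": 0, "jaw": 1}
    - {"dx": 0, "dy": 0, "dz": 0.11, "ax": 0, "ay": 0, "az": 0, "jaw": 1}
    - {"dx": 0, "dy": 0, "dz": 0.125, "ax": 0, "ay": 0, "az": 0, "jaw": 1}
    - {"dx": 0, "dy": 0, "dz": 0.135, "ax": 0, "ay": 0, "az": 0, "jaw": 1}
    - {"dx": 0, "dy": 0, "dz": 0.143, "ax": 0, "ay": 0, "az": 0, "jaw": 1}
    - {"dx": 0, "dy": 0, "dz": 0.15, "ax": 0, "ay": 0, "az": 0, "jaw": 1}

```text
time_s: 19.32
position: [602.3, -78.4, 150.5]
ee_rot: [-0.0, 1.0, -0.0, 0.0]
ft_force: [-1.0, -1.1, 3.3]
finger_gap: -0.4
grip_force: 1.4
```

Call:
servo_tool:
  plan:
    - {"dx": 0, "dy": 0, "dz": 0.003, "ax": 0, "ay": 0, "az": 0, "jaw": 1}
    - {"dx": 0, "dy": 0, "dz": 0.006, "ax": 0, "ay": 0, "az": 0, "jaw": 1}
    - {"dx": 0, "dy": 0, "dz": 0.01, "ax": 0, "ay": 0, "az": 0, "jaw": 1}
    - {"dx": 0, "dy": 0, "dz": 0.014, "ax": 0, "ay": 0, "az": 0, "jaw": 1}
    - {"dx": 0, "dy": 0, "dz": 0.018, "ax": 0, "ay": 0, "az": 0, "jaw": 1}
    - {"dx": 0, "dy": 0, "dz": 0.022, "ax": 0, "ay": 0, "az": 0, "jaw": 1}
    - {"dx": 0, "dy": 0, "dz": 0.026, "ax": 0, "ay": 0, "az": 0, "jaw": 1}
    - {"dx": 0, "dy": 0, "dz": 0.03, "ax": 0, "ay": 0, "az": 0, "jaw": 1}

```text
time_s: 19.98
position: [602.3, -78.2, 145.9]
ee_rot: [-0.0, 1.0, -0.0, 0.0]
ft_force: [-0.3, -1.7, 3.4]
finger_gap: 0.3
grip_force: 1.4
```

Sound so far; push on home.

Call:
servo_tool:
  plan:
    - {"dx": 0, "dy": 0, "dz": 0.005, "ax": 0, "ay": 0, "az": 0, "jaw": 1}
    - {"dx": 0, "dy": 0, "dz": 0.01, "ax": 0, "ay": 0, "az": 0, "jaw": 1}
    - {"dx": 0, "dy": 0, "dz": 0.015, "ax": 0, "ay": 0, "az": 0, "jaw": 1}
    - {"dx": 0, "dy": 0, "dz": 0.02, "ax": 0, "ay": 0, "az": 0, "jaw": 1}
    - {"dx": 0, "dy": 0, "dz": 0.025, "ax": 0, "ay": 0, "az": 0, "jaw": 1}
    - {"dx": 0, "dy": 0, "dz": 0.03, "ax": 0, "ay": 0, "az": 0, "jaw": 1}
    - {"dx": 0, "dy": 0, "dz": 0.035, "ax": 0, "ay": 0, "az": 0, "jaw": 1}
    - {"dx": 0, "dy": 0, "dz": 0.04, "ax": 0, "ay": 0, "az": 0, "jaw": 1}

```text
time_s: 20.65
position: [602.3, -78.1, 139.9]
ee_rot: [-0.0, 1.0, 0.0, 0.0]
ft_force: [-0.2, 0.7, 3.0]
finger_gap: 0.1
grip_force: 1.4
```

Call:
servo_tool:
  plan:
    - {"dx": 0, "dy": 0, "dz": 0.002, "ax": 0, "ay": 0, "az": 0, "jaw": 1}
    - {"dx": 0, "dy": 0, "dz": 0.004, "ax": 0, "ay": 0, "az": 0, "jaw": 1}
    - {"dx": 0, "dy": 0, "dz": 0.006, "ax": 0, "ay": 0, "az": 0, "jaw": 1}
    - {"dx": 0, "dy": 0, "dz": 0.007, "ax": 0, "ay": 0, "az": 0, "jaw": 1}
    - {"dx": 0, "dy": 0, "dz": 0.008, "ax": 0, "ay": 0, "az": 0, "jaw": 1}
    - {"dx": 0, "dy": 0, "dz": 0.009, "ax": 0, "ay": 0, "az": 0, "jaw": 1}
    - {"dx": 0, "dy": 0, "dz": 0.01, "ax": 0, "ay": 0, "az": 0, "jaw": 1}
    - {"dx": 0, "dy": 0, "dz": 0.01, "ax": 0, "ay": 0, "az": 0, "jaw": 1}

```text
time_s: 21.32
position: [602.3, -78.1, 138.4]
ee_rot: [-0.0, 1.0, -0.0, -0.0]
ft_force: [0.2, 0.7, 1.6]
finger_gap: 0.0
grip_force: 1.1
```

Call:
servo_tool:
  plan:
    - {"dx": 0, "dy": 0, "dz": 0.001, "ax": 0, "ay": 0, "az": 0, "jaw": 1}
    - {"dx": 0, "dy": 0, "dz": 0.002, "ax": 0, "ay": 0, "az": 0, "jaw": 1}
    - {"dx": 0, "dy": 0, "dz": 0.003, "ax": 0, "ay": 0, "az": 0, "jaw": 1}
    - {"dx": 0, "dy": 0, "dz": 0.004, "ax": 0, "ay": 0, "az": 0, "jaw": 1}
    - {"dx": 0, "dy": 0, "dz": 0.005, "ax": 0, "ay": 0, "az": 0, "jaw": 1}
    - {"dx": 0, "dy": 0, "dz": 0.006, "ax": 0, "ay": 0, "az": 0, "jaw": 1}
    - {"dx": 0, "dy": 0, "dz": 0.007, "ax": 0, "ay": 0, "az": 0, "jaw": 1}
    - {"dx": 0, "dy": 0, "dz": 0.008, "ax": 0, "ay": 0, "az": 0, "jaw": 1}

```text
time_s: 21.98
position: [602.3, -78.2, 137.6]
ee_rot: [-0.0, 1.0, -0.0, 0.0]
ft_force: [-0.8, 0.7, 8.6]
finger_gap: -0.2
grip_force: 4.4
```

A is sound and home. So A, B and D go to the rack, and C and E (binding) to the tray. I'll rise with the jaw open and look at A from the wrist for its yaw.

Call:
servo_tool:
  plan:
    - {"dx": 0, "dy": 0, "dz": -0.1, "ax": 0, "ay": 0, "az": 0, "jaw": 1}
    - {"dx": 0, "dy": 0, "dz": -0.25, "ax": 0, "ay": 0, "az": 0, "jaw": 1}
    - {"dx": 0, "dy": 0, "dz": -0.45, "ax": 0, "ay": 0, "az": 0, "jaw": -1}
    - {"dx": 0, "dy": 0, "dz": -0.65, "ax": 0, "ay": 0, "az": 0, "jaw": -1}
    - {"dx": 0, "dy": 0, "dz": -0.65, "ax": 0, "ay": 0, "az": 0, "jaw": -1}
    - {"dx": 0, "dy": 0, "dz": -0.65, "ax": 0, "ay": 0, "az": 0, "jaw": -1}
    - {"dx": 0, "dy": 0, "dz": -0.65, "ax": 0, "ay": 0, "az": 0, "jaw": -1}
    - {"dx": 0, "dy": 0, "dz": -0.65, "ax": 0, "ay": 0, "az": 0, "jaw": -1}

```text
time_s: 22.65
position: [601.9, -78.1, 233.5]
ee_rot: [-0.0, 1.0, 0.0, -0.001]
ft_force: [0.4, 0.5, -0.5]
finger_gap: 72.3
grip_force: 0.0
```

Run:
```python
from h import *
print(tcp().round(3))
p,d=cams.snapshot('wrist');cv2.imwrite('pics/w3.png',p[:,:,::-1])
```

```text
[[-1.00000e+00 -0.00000e+00 -2.00000e-03  6.01891e+02]
 [-0.00000e+00  1.00000e+00  0.00000e+00 -7.81140e+01]
 [ 2.00000e-03  0.00000e+00 -1.00000e+00  2.33457e+02]
 [ 0.00000e+00  0.00000e+00  0.00000e+00  1.00000e+00]]
```

View pics/w3.png

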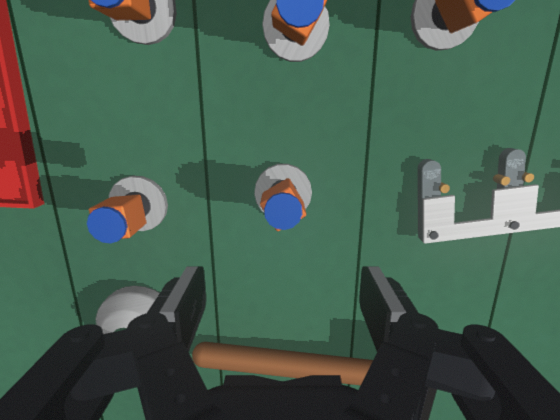

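The picture shows A at (284,200), B at (120,215), and C at (300,20), with the barrels at different yaws. I'll crop in for those.

Run:
```python
from h import *
p=cv2.imread('pics/w3.png')
c=[cv2.resize(p[y:y+80,x:x+80],(390,290) if 0 else (395,395),interpolation=cv2.INTER_CUBIC) for x,y in((245,160),(85,165))]
cv2.imwrite('pics/w3c.png',np.hstack(c))
```

```text
(no output)
```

View pics/w3c.png

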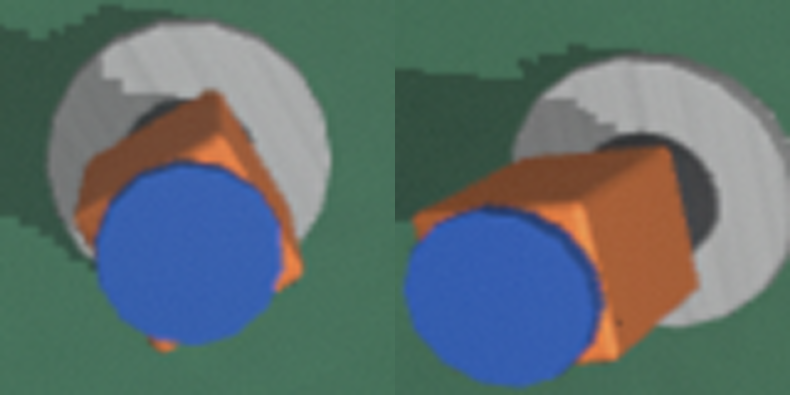

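In the crops, A's top barrel corners are (222,135), (302,270) and (165,348), so it is yawed about 30°. B's edge runs (585,205)–(615,360), about 11°.

Run:
```python
from h import *
T=tcp();k=80/395
def e(x0,y0,*ps):
    P=[ray('wrist',x0+a*k,y0+b*k,60,T)[:2] for a,b in ps]
    for i in range(len(P)-1):
        w=P[i+1]-P[i];print(np.degrees(np.arctan2(w[1],w[0])).round(1),np.linalg.norm(w).round(1),end=' | ')
    print(P[0].round(1),P[-1].round(1), ((P[0]+P[-1])/2).round(1))
e(245,160,(222,135),(302,270),(165,348))
e(85,165,(190,205),(222,360))
p,d=cams.snapshot('wrist');
for ce,m in blobs(p,'blue'):
    print(ce.round(1),ray('wrist',*ce,65 if ce[1]>100 else 73)[:2].round(1))
go(602,-78,94,120.6)
```

```text
30.3 25.5 | -58.7 25.5 | [583.1 -72.7] [618.4 -81.6] [600.7 -77.2]
2.7 26.4 | [ 598.4 -202.1] [ 624.7 -200.8] [ 611.5 -201.4]
[107.    2.3] [ 463.4 -186.1]
[299.3  10.8] [467.9 -68.1]
[495.    3.8] [464.   52.2]
[282.7 211. ] [600.5 -78.3]
[106.1 224.7] [ 611.6 -215.2]
d [-0.002  0.     0.93 ] a [ 0.0006 -0.0011 -0.3398]
```

Call:
servo_tool:
  plan:
    - {"dx": 0, "dy": 0, "dz": 0.1, "ax": 0, "ay": 0, "az": -0.075, "jaw": -1}
    - {"dx": 0, "dy": 0, "dz": 0.2, "ax": 0, "ay": 0, "az": -0.15, "jaw": -1}
    - {"dx": 0, "dy": 0, "dz": 0.35, "ax": 0, "ay": 0, "az": -0.225, "jaw": -1}
    - {"dx": 0, "dy": 0, "dz": 0.5, "ax": 0, "ay": 0, "az": -0.3, "jaw": -1}
    - {"dx": 0, "dy": 0, "dz": 0.65, "ax": 0, "ay": 0, "az": -0.34, "jaw": -1}
    - {"dx": 0, "dy": 0, "dz": 0.8, "ax": 0, "ay": 0, "az": -0.34, "jaw": -1}
    - {"dx": 0, "dy": 0, "dz": 0.88, "ax": 0, "ay": 0, "az": -0.34, "jaw": -1}
    - {"dx": 0, "dy": 0, "dz": 0.93, "ax": 0, "ay": 0, "az": -0.34, "jaw": -1}

```text
time_s: 23.42
position: [601.6, -78.0, 93.2]
ee_rot: [-0.264, 0.965, 0.001, -0.001]
ft_force: [-0.5, 0.9, 0.9]
finger_gap: 85.8
grip_force: 0.0
```

Call:
servo_tool:
  plan:
    - {"dx": 0, "dy": 0, "dz": 0, "ax": 0, "ay": 0, "az": 0, "jaw": 0.2}
    - {"dx": 0, "dy": 0, "dz": 0, "ax": 0, "ay": 0, "az": 0, "jaw": 0.4}
    - {"dx": 0, "dy": 0, "dz": 0, "ax": 0, "ay": 0, "az": 0, "jaw": 1}
    - {"dx": 0, "dy": 0, "dz": 0, "ax": 0, "ay": 0, "az": 0, "jaw": 1}
    - {"dx": 0, "dy": 0, "dz": 0, "ax": 0, "ay": 0, "az": 0, "jaw": 1}
    - {"dx": 0, "dy": 0, "dz": 0, "ax": 0, "ay": 0, "az": 0, "jaw": 1}
    - {"dx": 0, "dy": 0, "dz": 0, "ax": 0, "ay": 0, "az": 0, "jaw": 1}
    - {"dx": 0, "dy": 0, "dz": 0, "ax": 0, "ay": 0, "az": 0, "jaw": 1}
  squeeze: 60

```text
time_s: 24.08
position: [602.6, -78.2, 96.2]
ee_rot: [-0.264, 0.965, -0.0, 0.001]
ft_force: [-2.2, 1.0, 7.2]
finger_gap: 27.6
grip_force: 65.2
```

```bash
python3 - <<'E'
from h import *
from math import *
print(tcp().round(3))
y=radians(7.7);X=np.array([cos(y),sin(y)]);Y=np.array([-X[1],X[0]])
for i,u in enumerate((16.7,91.6,166.4)): print(i,'seat',(X*614+Y*u).round(1),'pre',(X*514+Y*u).round(1))
E
python3 look.py
```

```text
[[-8.61000e-01 -5.09000e-01  1.00000e-03  6.02579e+02]
 [-5.09000e-01  8.61000e-01 -0.00000e+00 -7.81850e+01]
 [-1.00000e-03 -1.00000e-03 -1.00000e+00  9.61610e+01]
 [ 0.00000e+00  0.00000e+00  0.00000e+00  1.00000e+00]]
0 seat [606.2  98.8] pre [507.1  85.4]
1 seat [596.2 173. ] pre [497.1 159.6]
2 seat [586.2 247.2] pre [487.1 233.8]
[602.6 -78.2  96.2] [-2.2  1.   7.2]
[[ 453.7   58.7   72.8]
 [ 447.8 -199.8   64.5]
 [ 271.3 -223.    84.4]]
scene 85 72.6 [460.1 -66.6]
scene 80 64.6 [ 611.5 -215.8]
scene 97 72.9 [451.4  53.8]
scene 60 65.5 [605.4 -79.8]
```

Gripped (gap 27.6, 65 N). Lift, back off and turn to the rack's yaw.

Call:
servo_tool:
  plan:
    - {"dx": 0, "dy": 0, "dz": -0.07, "ax": 0, "ay": 0, "az": 0, "jaw": 1}
    - {"dx": 0, "dy": 0, "dz": -0.13, "ax": 0, "ay": 0, "az": 0, "jaw": 1}
    - {"dx": 0.06, "dy": 0.06, "dz": -0.13, "ax": 0, "ay": 0, "az": 0.06, "jaw": 1}
    - {"dx": 0.13, "dy": 0.13, "dz": -0.13, "ax": 0, "ay": 0, "az": 0.12, "jaw": 1}
    - {"dx": 0.2, "dy": 0.2, "dz": -0.13, "ax": 0, "ay": 0, "az": 0.18, "jaw": 1}
    - {"dx": 0.26, "dy": 0.27, "dz": -0.13, "ax": 0, "ay": 0, "az": 0.254, "jaw": 1}
    - {"dx": 0.323, "dy": 0.331, "dz": -0.13, "ax": 0, "ay": 0, "az": 0.254, "jaw": 1}
    - {"dx": 0.323, "dy": 0.331, "dz": -0.13, "ax": 0, "ay": 0, "az": 0.254, "jaw": 1}

```text
time_s: 24.85
position: [533.7, -59.6, 115.6]
ee_rot: [-0.068, 0.998, 0.0, -0.0]
ft_force: [0.5, 0.3, -3.0]
finger_gap: 27.9
grip_force: 63.9
```

Run:
```python
from h import *
print(tcp().round(3),manip.read_state()['ft_force'].round(1),manip.read_state()['grip_force'])
go(522,163,114,97.7)
```

```text
[[-9.91000e-01 -1.35000e-01 -0.00000e+00  5.33712e+02]
 [-1.35000e-01  9.91000e-01  0.00000e+00 -5.95750e+01]
 [ 0.00000e+00  0.00000e+00 -1.00000e+00  1.15579e+02]
 [ 0.00000e+00  0.00000e+00  0.00000e+00  1.00000e+00]] [ 0.5  0.3 -3. ] 63.927700482308865
d [-0.123  1.481  0.011] a [ 0.0001 -0.0003  0.0005]
```

Call:
servo_tool:
  plan:
    - {"dx": -0.01, "dy": 0.15, "dz": 0, "ax": 0, "ay": 0, "az": 0, "jaw": 1}
    - {"dx": -0.02, "dy": 0.32, "dz": 0, "ax": 0, "ay": 0, "az": 0, "jaw": 1}
    - {"dx": -0.04, "dy": 0.5, "dz": 0, "ax": 0, "ay": 0, "az": 0, "jaw": 1}
    - {"dx": -0.05, "dy": 0.68, "dz": 0, "ax": 0, "ay": 0, "az": 0, "jaw": 1}
    - {"dx": -0.07, "dy": 0.86, "dz": 0, "ax": 0, "ay": 0, "az": 0, "jaw": 1}
    - {"dx": -0.08, "dy": 0.95, "dz": 0, "ax": 0, "ay": 0, "az": 0, "jaw": 1}
    - {"dx": -0.08, "dy": 1, "dz": 0, "ax": 0, "ay": 0, "az": 0, "jaw": 1}
    - {"dx": -0.08, "dy": 1, "dz": 0, "ax": 0, "ay": 0, "az": 0, "jaw": 1}

```text
time_s: 25.52
position: [527.2, 91.2, 115.3]
ee_rot: [-0.069, 0.998, 0.0, 0.0]
ft_force: [-0.7, -0.2, -1.5]
finger_gap: 27.5
grip_force: 63.8
```

Call:
servo_tool:
  plan:
    - {"dx": -0.01, "dy": 0.1, "dz": 0, "ax": 0, "ay": 0, "az": 0, "jaw": 1}
    - {"dx": -0.02, "dy": 0.25, "dz": 0, "ax": 0, "ay": 0, "az": 0, "jaw": 1}
    - {"dx": -0.03, "dy": 0.4, "dz": 0, "ax": 0, "ay": 0, "az": 0, "jaw": 1}
    - {"dx": -0.04, "dy": 0.48, "dz": 0, "ax": 0, "ay": 0, "az": 0, "jaw": 1}
    - {"dx": -0.04, "dy": 0.48, "dz": 0, "ax": 0, "ay": 0, "az": 0, "jaw": 1}
    - {"dx": -0.04, "dy": 0.48, "dz": 0, "ax": 0, "ay": 0, "az": 0, "jaw": 1}
    - {"dx": -0.04, "dy": 0.48, "dz": 0, "ax": 0, "ay": 0, "az": 0, "jaw": 1}
    - {"dx": -0.04, "dy": 0.48, "dz": 0, "ax": 0, "ay": 0, "az": 0, "jaw": 1}

```text
time_s: 26.18
position: [523.4, 161.2, 114.7]
ee_rot: [-0.067, 0.998, -0.0, -0.0]
ft_force: [0.0, -0.3, -2.5]
finger_gap: 27.4
grip_force: 63.8
```

Run:
```python
from h import *
from math import *
s=manip.read_state();print(s['position'],s['grip_force'],s['ft_force'].round(1))
y=radians(7.7);X=np.array([cos(y),sin(y)]);Y=np.array([-X[1],X[0]]);q=s['position'][:2];print('rack x',q@X,'y',q@Y,'want 539 91.6')
p,d=cams.snapshot('wrist');p2,_=cams.snapshot('scene')
cv2.imwrite('pics/p4.png',np.hstack([p[:,60:500],p2[120:330,180:400].repeat(2,0).repeat(2,1)[:,:360]])[:,:,::-1])
```

```text
[523.35661901 161.22846448 114.74735047] 63.76647189259529 [ 0.  -0.3 -2.5]
rack x 540.240003838468 y 89.65214262264722 want 539 91.6
```

View pics/p4.png

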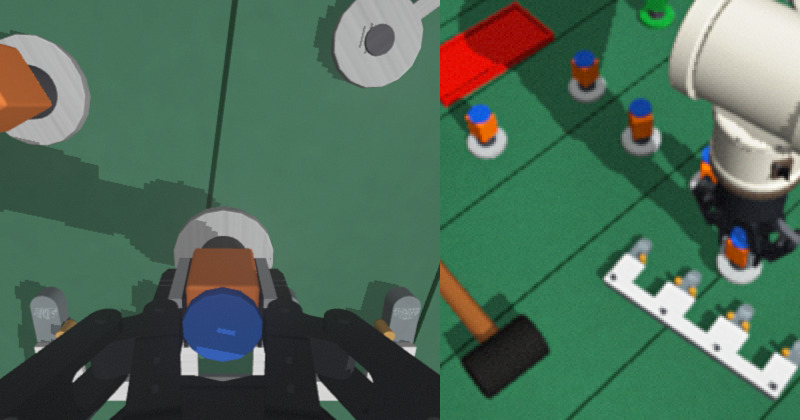

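Held upright and square. The slot's noses sit symmetric about column 225 against the cap at 222, so it needs about +1.8 mm in y. Lowering.

Call:
servo_tool:
  plan:
    - {"dx": 0, "dy": 0.012, "dz": 0.03, "ax": 0, "ay": 0, "az": 0, "jaw": 1}
    - {"dx": 0, "dy": 0.012, "dz": 0.06, "ax": 0, "ay": 0, "az": 0, "jaw": 1}
    - {"dx": 0, "dy": 0.012, "dz": 0.08, "ax": 0, "ay": 0, "az": 0, "jaw": 1}
    - {"dx": 0, "dy": 0.012, "dz": 0.1, "ax": 0, "ay": 0, "az": 0, "jaw": 1}
    - {"dx": 0, "dy": 0.012, "dz": 0.11, "ax": 0, "ay": 0, "az": 0, "jaw": 1}
    - {"dx": 0, "dy": 0.012, "dz": 0.115, "ax": 0, "ay": 0, "az": 0, "jaw": 1}
    - {"dx": 0, "dy": 0.012, "dz": 0.12, "ax": 0, "ay": 0, "az": 0, "jaw": 1}
    - {"dx": 0, "dy": 0.012, "dz": 0.12, "ax": 0, "ay": 0, "az": 0, "jaw": 1}

```text
time_s: 26.95
position: [522.9, 164.1, 96.7]
ee_rot: [-0.068, 0.998, -0.0, -0.0]
ft_force: [-0.2, 0.0, -3.2]
finger_gap: 27.4
grip_force: 63.9
```

Call:
servo_tool:
  plan:
    - {"dx": 0, "dy": -0.005, "dz": 0.005, "ax": 0, "ay": 0, "az": 0, "jaw": 1}
    - {"dx": -0.03, "dy": -0.005, "dz": 0.005, "ax": 0, "ay": 0, "az": 0, "jaw": 1}
    - {"dx": -0.07, "dy": -0.005, "dz": 0.005, "ax": 0, "ay": 0, "az": 0, "jaw": 1}
    - {"dx": -0.11, "dy": -0.005, "dz": 0.005, "ax": 0, "ay": 0, "az": 0, "jaw": 1}
    - {"dx": -0.15, "dy": -0.005, "dz": 0.005, "ax": 0, "ay": 0, "az": 0, "jaw": 1}
    - {"dx": -0.19, "dy": -0.005, "dz": 0.005, "ax": 0, "ay": 0, "az": 0, "jaw": 1}
    - {"dx": -0.22, "dy": -0.005, "dz": 0.005, "ax": 0, "ay": 0, "az": 0, "jaw": 1}
    - {"dx": -0.24, "dy": -0.005, "dz": 0.005, "ax": 0, "ay": 0, "az": 0, "jaw": 1}

```text
time_s: 27.62
position: [559.5, 168.3, 96.2]
ee_rot: [-0.068, 0.998, -0.0, -0.0]
ft_force: [-5.0, -0.4, 7.5]
finger_gap: 27.1
grip_force: 65.2
```

```bash
cat > rk.py <<'E'
from h import *
from math import *
s=manip.read_state();print(s['position'].round(1),s['grip_force'],s['ft_force'].round(1),s['moment'].round(2))
y=radians(7.7);X=np.array([cos(y),sin(y)]);Y=np.array([-X[1],X[0]]);q=s['position'][:2];print('rack x',q@X-614,'y',q@Y)
E
python3 rk.py
```

```text
[559.5 168.3  96.2] 65.24573497474194 [-5.  -0.4  7.5] [-0.32  0.92 -0.06]
rack x -37.04286037825284 y 91.77922005477222
```

Foot on the bench. I'll ease up slightly and push through the pins.

Call:
servo_tool:
  plan:
    - {"dx": -0.015, "dy": 0, "dz": -0.003, "ax": 0, "ay": 0, "az": 0, "jaw": 1}
    - {"dx": -0.03, "dy": 0, "dz": -0.003, "ax": 0, "ay": 0, "az": 0, "jaw": 1}
    - {"dx": -0.045, "dy": 0, "dz": -0.003, "ax": 0, "ay": 0, "az": 0, "jaw": 1}
    - {"dx": -0.06, "dy": 0, "dz": -0.003, "ax": 0, "ay": 0, "az": 0, "jaw": 1}
    - {"dx": -0.075, "dy": 0, "dz": -0.003, "ax": 0, "ay": 0, "az": 0, "jaw": 1}
    - {"dx": -0.09, "dy": 0, "dz": -0.003, "ax": 0, "ay": 0, "az": 0, "jaw": 1}
    - {"dx": -0.105, "dy": 0, "dz": -0.003, "ax": 0, "ay": 0, "az": 0, "jaw": 1}
    - {"dx": -0.12, "dy": 0, "dz": -0.003, "ax": 0, "ay": 0, "az": 0, "jaw": 1}

```text
time_s: 28.28
position: [575.8, 170.6, 96.3]
ee_rot: [-0.068, 0.998, -0.0, -0.001]
ft_force: [-11.1, -1.7, 4.8]
finger_gap: 27.0
grip_force: 65.0
```

```bash
python3 rk.py
```

```text
[575.8 170.6  96.3] 64.97488796710968 [-11.1  -1.7   4.8] [-0.42  1.77  0.01]
rack x -20.491379962349924 y 91.85718436234261
```

Call:
servo_tool:
  plan:
    - {"dx": -0.015, "dy": 0, "dz": 0, "ax": 0, "ay": 0, "az": 0, "jaw": 1}
    - {"dx": -0.03, "dy": 0, "dz": 0, "ax": 0, "ay": 0, "az": 0, "jaw": 1}
    - {"dx": -0.045, "dy": 0, "dz": 0, "ax": 0, "ay": 0, "az": 0, "jaw": 1}
    - {"dx": -0.06, "dy": 0, "dz": 0, "ax": 0, "ay": 0, "az": 0, "jaw": 1}
    - {"dx": -0.075, "dy": 0, "dz": 0, "ax": 0, "ay": 0, "az": 0, "jaw": 1}
    - {"dx": -0.09, "dy": 0, "dz": 0, "ax": 0, "ay": 0, "az": 0, "jaw": 1}
    - {"dx": -0.105, "dy": 0, "dz": 0, "ax": 0, "ay": 0, "az": 0, "jaw": 1}
    - {"dx": -0.12, "dy": 0, "dz": 0, "ax": 0, "ay": 0, "az": 0, "jaw": 1}

```text
time_s: 28.95
position: [594.6, 173.0, 96.3]
ee_rot: [-0.068, 0.998, -0.0, 0.0]
ft_force: [-0.7, -1.3, -2.2]
finger_gap: 27.6
grip_force: 63.9
```

```bash
python3 rk.py
```

```text
[594.6 173.   96.3] 63.88932388275862 [-0.7 -1.3 -2.2] [-0.17  0.06  0.03]
rack x -1.5290242776501373 y 91.79396062123222
```

Call:
servo_tool:
  plan:
    - {"dx": -0.003, "dy": 0, "dz": 0, "ax": 0, "ay": 0, "az": 0, "jaw": 1}
    - {"dx": -0.006, "dy": 0, "dz": 0, "ax": 0, "ay": 0, "az": 0, "jaw": 1}
    - {"dx": -0.009, "dy": 0, "dz": 0, "ax": 0, "ay": 0, "az": 0, "jaw": 1}
    - {"dx": -0.011, "dy": 0, "dz": 0, "ax": 0, "ay": 0, "az": 0, "jaw": 1}
    - {"dx": -0.013, "dy": 0, "dz": 0, "ax": 0, "ay": 0, "az": 0, "jaw": 1}
    - {"dx": -0.015, "dy": 0, "dz": 0, "ax": 0, "ay": 0, "az": 0, "jaw": 1}
    - {"dx": -0.017, "dy": 0, "dz": 0, "ax": 0, "ay": 0, "az": 0, "jaw": 1}
    - {"dx": -0.018, "dy": 0, "dz": 0, "ax": 0, "ay": 0, "az": 0, "jaw": 1}

```text
time_s: 29.62
position: [597.0, 173.4, 96.5]
ee_rot: [-0.068, 0.998, -0.0, -0.0]
ft_force: [-0.2, -1.4, -3.4]
finger_gap: 27.2
grip_force: 63.8
```

```bash
python3 rk.py
```

```text
[597.  173.4  96.5] 63.81504535675049 [-0.2 -1.4 -3.4] [-0.45 -0.12  0.08]
rack x 0.8807932638427474 y 91.85379568559858
```

Call:
servo_tool:
  plan:
    - {"dx": -0.001, "dy": 0, "dz": 0, "ax": 0, "ay": 0, "az": 0, "jaw": 1}
    - {"dx": -0.002, "dy": 0, "dz": 0, "ax": 0, "ay": 0, "az": 0, "jaw": 1}
    - {"dx": -0.003, "dy": 0, "dz": 0, "ax": 0, "ay": 0, "az": 0, "jaw": 1}
    - {"dx": -0.004, "dy": 0, "dz": 0, "ax": 0, "ay": 0, "az": 0, "jaw": 1}
    - {"dx": -0.006, "dy": 0, "dz": 0, "ax": 0, "ay": 0, "az": 0, "jaw": 1}
    - {"dx": -0.008, "dy": 0, "dz": 0, "ax": 0, "ay": 0, "az": 0, "jaw": 1}
    - {"dx": -0.01, "dy": 0, "dz": 0, "ax": 0, "ay": 0, "az": 0, "jaw": 1}
    - {"dx": -0.012, "dy": 0, "dz": 0, "ax": 0, "ay": 0, "az": 0, "jaw": 1}

```text
time_s: 30.28
position: [598.8, 173.8, 96.4]
ee_rot: [-0.068, 0.998, 0.0, -0.0]
ft_force: [0.1, -0.9, -3.2]
finger_gap: 27.5
grip_force: 63.9
```

```bash
python3 rk.py
```

```text
[598.8 173.8  96.4] 63.91142439097166 [ 0.1 -0.9 -3.2] [-0.1  -0.03 -0.02]
rack x 2.6945399843554014 y 91.96414471569366
```

Call:
servo_tool:
  plan:
    - {"dx": -0.002, "dy": 0, "dz": 0, "ax": 0, "ay": 0, "az": 0, "jaw": 1}
    - {"dx": -0.004, "dy": 0, "dz": 0, "ax": 0, "ay": 0, "az": 0, "jaw": 1}
    - {"dx": -0.006, "dy": 0, "dz": 0, "ax": 0, "ay": 0, "az": 0, "jaw": 1}
    - {"dx": -0.008, "dy": 0, "dz": 0, "ax": 0, "ay": 0, "az": 0, "jaw": 1}
    - {"dx": -0.01, "dy": 0, "dz": 0, "ax": 0, "ay": 0, "az": 0, "jaw": 1}
    - {"dx": -0.012, "dy": 0, "dz": 0, "ax": 0, "ay": 0, "az": 0, "jaw": 1}
    - {"dx": -0.013, "dy": 0, "dz": 0, "ax": 0, "ay": 0, "az": 0, "jaw": 1}
    - {"dx": -0.014, "dy": 0, "dz": 0, "ax": 0, "ay": 0, "az": 0, "jaw": 1}

```text
time_s: 30.95
position: [599.7, 173.9, 96.3]
ee_rot: [-0.068, 0.998, -0.0, -0.002]
ft_force: [-15.0, -0.6, 6.2]
finger_gap: 27.4
grip_force: 64.9
```

```bash
python3 rk.py
```

```text
[599.7 173.9  96.3] 64.89407803863287 [-15.   -0.6   6.2] [-0.37  2.61 -0.03]
rack x 3.605172364265968 y 92.02318640084705
```

It stopped against the end bar at 15 N, so it is seated. Release and rise.

Call:
servo_tool:
  plan:
    - {"dx": 0.003, "dy": 0, "dz": 0, "ax": 0, "ay": 0, "az": 0, "jaw": 1}
    - {"dx": 0.004, "dy": 0, "dz": 0, "ax": 0, "ay": 0, "az": 0, "jaw": -0.2}
    - {"dx": 0.004, "dy": 0, "dz": 0, "ax": 0, "ay": 0, "az": 0, "jaw": -0.2}
    - {"dx": 0.004, "dy": 0, "dz": 0, "ax": 0, "ay": 0, "az": 0, "jaw": -0.2}
    - {"dx": 0.004, "dy": 0, "dz": 0, "ax": 0, "ay": 0, "az": 0, "jaw": -0.2}
    - {"dx": 0.004, "dy": 0, "dz": -0.1, "ax": 0, "ay": 0, "az": 0, "jaw": -0.2}
    - {"dx": 0.004, "dy": 0, "dz": -0.3, "ax": 0, "ay": 0, "az": 0, "jaw": -0.2}
    - {"dx": 0.004, "dy": 0, "dz": -0.5, "ax": 0, "ay": 0, "az": 0, "jaw": -0.2}

```text
time_s: 31.62
position: [599.9, 173.7, 171.6]
ee_rot: [-0.068, 0.998, -0.0, -0.001]
ft_force: [1.1, -0.2, 0.4]
finger_gap: 51.1
grip_force: 0.0
```

```bash
python3 look.py
python3 - <<'E'
from h import *
from math import *
p,d=cams.snapshot('scene');ci=[b for b in blobs(p,'blue')]
y=radians(7.7);X=np.array([cos(y),sin(y)]);Y=np.array([-X[1],X[0]])
P,D=cams.snapshot('wrist')
for ce,m in blobs(P,'blue'): q=ray('wrist',*ce,65)[:2];print('wrist cap',ce,q.round(1),'rack',q@X-614,q@Y)
go(448,-191,200,90);go(453,53,200,90)
E
```

```text
[599.9 173.7 171.6] [ 1.1 -0.2  0.4]
[[ 613.2 -216.4   64.1]
 [ 461.7  -67.2   72.7]
 [ 453.    53.4   72.5]
 [ 448.7 -191.2   64.2]
 [ 271.3 -223.    84.3]]
scene 20 83.5 [ 272.8 -232.5]
scene 69 64.5 [ 447.  -190.6]
scene 51 73.2 [465.1 -63.7]
scene 81 64.3 [ 610.8 -216.1]
scene 120 65.7 [597.6 172.7]
wrist cap [279.99645809 237.36127509] [596.1 171.3] rack -0.33131270305909766 89.85903499553538
d [ 1.336 -2.273 -0.187] a [0.0001 0.0012 0.0862]
d [ 1.084 -0.666 -0.187] a [0.0001 0.0012 0.0862]
```

A is seated. Next E, bound for the tray; I'll look at it from above.

Call:
servo_tool:
  plan:
    - {"dx": 0, "dy": 0, "dz": -0.15, "ax": 0, "ay": 0, "az": 0, "jaw": -1}
    - {"dx": 0.15, "dy": -0.1, "dz": -0.3, "ax": 0, "ay": 0, "az": 0, "jaw": -1}
    - {"dx": 0.37, "dy": -0.25, "dz": -0.35, "ax": 0, "ay": 0, "az": 0, "jaw": -1}
    - {"dx": 0.59, "dy": -0.4, "dz": -0.35, "ax": 0, "ay": 0, "az": 0, "jaw": -1}
    - {"dx": 0.8, "dy": -0.55, "dz": -0.35, "ax": 0, "ay": 0, "az": 0, "jaw": -1}
    - {"dx": 1, "dy": -0.666, "dz": -0.35, "ax": 0, "ay": 0, "az": 0, "jaw": -1}
    - {"dx": 1, "dy": -0.666, "dz": -0.35, "ax": 0, "ay": 0, "az": 0, "jaw": -1}
    - {"dx": 1, "dy": -0.666, "dz": -0.35, "ax": 0, "ay": 0, "az": 0, "jaw": -1}

```text
time_s: 32.48
position: [464.3, 53.9, 223.6]
ee_rot: [-0.067, 0.998, -0.0, -0.0]
ft_force: [0.7, 0.3, 0.3]
finger_gap: 85.4
grip_force: 0.0
```

```bash
cat > yaw.py <<'E'
from h import *
def inj():
    p,d=cams.snapshot('wrist');W=cloud('wrist',p,d);out=[]
    cv2.imwrite('pics/y_last.png',p[:,:,::-1])
    for ce,m in blobs(p,'orange',150):
        q=W[m];q=q[(q[:,2]>22)&(q[:,2]<64)][:,:2].astype(np.float32)
        if len(q)<100: continue
        # trim outliers by opening on a 1mm grid
        o=q.mean(0)-50;g=np.zeros((100,100),np.uint8);i=np.clip((q-o).astype(int),0,99);g[i[:,1],i[:,0]]=1
        g=cv2.morphologyEx(cv2.morphologyEx(g,cv2.MORPH_CLOSE,np.ones((5,5))),cv2.MORPH_OPEN,np.ones((3,3)))
        yy,xx=np.nonzero(g);h=cv2.convexHull(np.stack([xx,yy],1).astype(np.float32)).reshape(-1,2)+o
        r=cv2.minAreaRect(h.astype(np.float32));print('barrel px',ce.round(0),'c',np.round(r[0],1),'size',np.round(r[1],1),'yaw',round(r[2]%90,1))
    for ce,m in blobs(p,'blue',150):
        z=np.median(W[m][:,2]);print('cap px',ce.round(0),ray('wrist',*ce,z).round(1))
print(manip.read_state()['position'].round(1));inj()
E
python3 yaw.py
```

```text
[464.3  53.9 223.6]
cap px [112. 193.] [461.4 -66.8  72.2]
cap px [284. 204.] [452.7  53.2  72.5]
```

Run:
```python
import cv2
p=cv2.imread('pics/y_last.png');h=cv2.cvtColor(p,cv2.COLOR_BGR2HSV)
for v in range(160,206,6):print(v,[tuple(int(t) for t in h[v,u]) for u in(265,275,284,293,303)])
```

```text
160 [(105, 4, 115), (75, 3, 165), (90, 2, 168), (90, 3, 170), (75, 7, 140)]
166 [(75, 4, 118), (120, 2, 158), (75, 3, 171), (90, 2, 170), (90, 3, 166)]
172 [(90, 4, 118), (96, 20, 63), (10, 144, 115), (10, 153, 150), (105, 3, 171)]
178 [(8, 9, 116), (10, 142, 115), (10, 150, 129), (11, 173, 223), (90, 3, 169)]
184 [(10, 144, 113), (4, 98, 115), (110, 172, 160), (8, 139, 176), (90, 3, 167)]
190 [(10, 162, 157), (110, 172, 173), (110, 174, 173), (110, 171, 174), (9, 90, 155)]
196 [(117, 102, 118), (110, 172, 172), (110, 173, 174), (110, 172, 175), (121, 98, 151)]
202 [(110, 178, 172), (110, 174, 171), (110, 175, 172), (110, 170, 175), (111, 167, 179)]
```

```bash
sed -i "s/(S>180)/(S>110)/" h.py; python3 yaw.py
python3 - <<'E'
import cv2
p=cv2.imread('pics/y_last.png');cv2.imwrite('pics/w5c.png',cv2.hconcat([cv2.resize(p[145:235,245:325],(400,450),interpolation=cv2.INTER_CUBIC),cv2.resize(p[145:235,80:160],(400,450),interpolation=cv2.INTER_CUBIC)]))
E
```

```text
[465.1  54.4 223.6]
barrel px [137. 177.] c [453.3 -61.7] size [30.4 14.1] yaw 45.0
barrel px [281. 180.] c [442.   46.9] size [ 8.9 27.7] yaw 24.4
barrel px [379. 350.] c [590.5 163.4] size [15. 14.] yaw 0.0
cap px [111. 192.] [460.9 -67.   72.1]
cap px [283. 202.] [452.3  53.   72.4]
```

View pics/w5c.png

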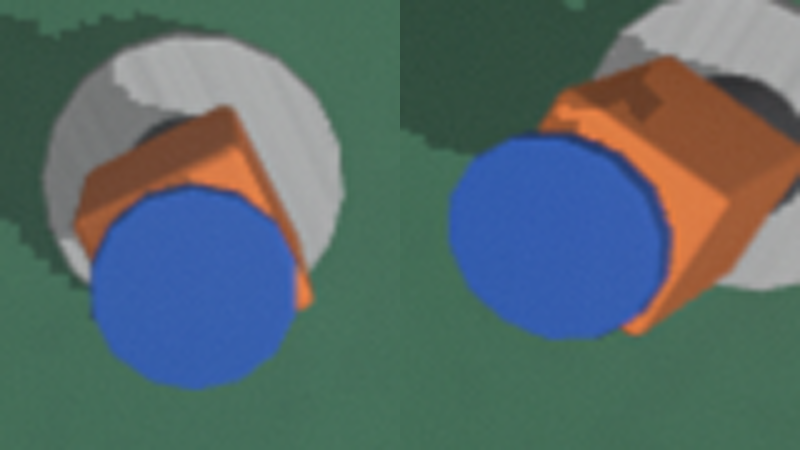

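E's barrel-top corners in the crop are (75,228), (240,147) and (312,302). C's are (555,105), (728,200) and (635,333).

Run:
```python
from h import *
T=tcp()
def e(x0,y0,*ps):
    P=[ray('wrist',x0+a/5,y0+b/5,60,T)[:2] for a,b in ps]
    for i in range(len(P)-1):
        w=P[i+1]-P[i];print(np.degrees(np.arctan2(w[1],w[0])).round(1),np.linalg.norm(w).round(1),end=' | ')
    print(((P[0]+P[-1])/2).round(1))
e(245,145,(75,228),(240,147),(312,302));e(80,145,(155,105),(328,200),(235,333))
go(452.8,53.2,97,118)
```

```text
124.3 27.0 | 32.8 25.9 | [452.6  53.7]
66.4 26.9 | -31.3 26.3 | [462.3 -67. ]
d [0.085 0.001 0.844] a [ 1.000e-04 -1.000e-04 -2.251e-01]
```

Call:
servo_tool:
  plan:
    - {"dx": 0.04, "dy": 0, "dz": 0.1, "ax": 0, "ay": 0, "az": -0.07, "jaw": -1}
    - {"dx": 0.085, "dy": 0, "dz": 0.2, "ax": 0, "ay": 0, "az": -0.14, "jaw": -1}
    - {"dx": 0.085, "dy": 0, "dz": 0.35, "ax": 0, "ay": 0, "az": -0.21, "jaw": -1}
    - {"dx": 0.085, "dy": 0, "dz": 0.5, "ax": 0, "ay": 0, "az": -0.28, "jaw": -1}
    - {"dx": 0.085, "dy": 0, "dz": 0.65, "ax": 0, "ay": 0, "az": -0.28, "jaw": -1}
    - {"dx": 0.085, "dy": 0, "dz": 0.75, "ax": 0, "ay": 0, "az": -0.28, "jaw": -1}
    - {"dx": 0.085, "dy": 0, "dz": 0.83, "ax": 0, "ay": 0, "az": -0.28, "jaw": -1}
    - {"dx": 0.085, "dy": 0, "dz": 0.844, "ax": 0, "ay": 0, "az": -0.28, "jaw": -1}

```text
time_s: 33.25
position: [452.1, 53.6, 94.8]
ee_rot: [-0.284, 0.959, 0.001, -0.002]
ft_force: [-0.7, 0.6, -0.5]
finger_gap: 85.4
grip_force: 0.0
```

Call:
servo_tool:
  plan:
    - {"dx": 0, "dy": 0, "dz": 0, "ax": 0, "ay": 0, "az": 0, "jaw": 0.2}
    - {"dx": 0, "dy": 0, "dz": 0, "ax": 0, "ay": 0, "az": 0, "jaw": 0.4}
    - {"dx": 0, "dy": 0, "dz": 0, "ax": 0, "ay": 0, "az": 0, "jaw": 1}
    - {"dx": 0, "dy": 0, "dz": 0, "ax": 0, "ay": 0, "az": 0, "jaw": 1}
    - {"dx": 0, "dy": 0, "dz": 0, "ax": 0, "ay": 0, "az": 0, "jaw": 1}
    - {"dx": 0, "dy": 0, "dz": 0, "ax": 0, "ay": 0, "az": 0, "jaw": 1}
    - {"dx": 0, "dy": 0, "dz": -0.02, "ax": 0, "ay": 0, "az": 0, "jaw": 1}
    - {"dx": 0, "dy": 0, "dz": -0.05, "ax": 0, "ay": 0, "az": 0, "jaw": 1}
  squeeze: 60

```text
time_s: 33.92
position: [452.2, 52.9, 104.9]
ee_rot: [-0.284, 0.959, 0.0, -0.0]
ft_force: [-0.7, 0.0, -3.3]
finger_gap: 27.2
grip_force: 59.2
```

Run:
```python
from h import *
s=manip.read_state();print(s['position'],s['grip_force'],s['ft_force'].round(1))
go(360,-20,105,90)
```

```text
[452.22675011  52.87241562 104.86977696] 59.16159689426422 [-0.7  0.  -3.3]
d [ 0.78  -0.073 -0.   ] a [ 1.000e-04 -5.000e-04  3.662e-01]
```

Call:
servo_tool:
  plan:
    - {"dx": 0.12, "dy": -0.01, "dz": 0, "ax": 0, "ay": 0, "az": 0.06, "jaw": 1}
    - {"dx": 0.25, "dy": -0.02, "dz": 0, "ax": 0, "ay": 0, "az": 0.13, "jaw": 1}
    - {"dx": 0.38, "dy": -0.03, "dz": 0, "ax": 0, "ay": 0, "az": 0.2, "jaw": 1}
    - {"dx": 0.52, "dy": -0.05, "dz": 0, "ax": 0, "ay": 0, "az": 0.27, "jaw": 1}
    - {"dx": 0.66, "dy": -0.06, "dz": 0, "ax": 0, "ay": 0, "az": 0.33, "jaw": 1}
    - {"dx": 0.78, "dy": -0.073, "dz": 0, "ax": 0, "ay": 0, "az": 0.366, "jaw": 1}
    - {"dx": 0.78, "dy": -0.073, "dz": 0, "ax": 0, "ay": 0, "az": 0.366, "jaw": 1}
    - {"dx": 0.78, "dy": -0.073, "dz": 0, "ax": 0, "ay": 0, "az": 0.366, "jaw": 1}

```text
time_s: 34.58
position: [360.1, -20.4, 105.3]
ee_rot: [0.0, 1.0, -0.0, 0.0]
ft_force: [1.5, -0.5, -1.5]
finger_gap: 27.4
grip_force: 59.5
```

Call:
servo_tool:
  plan:
    - {"dx": 0, "dy": -0.1, "dz": 0, "ax": 0, "ay": 0, "az": 0, "jaw": 1}
    - {"dx": 0, "dy": -0.25, "dz": 0, "ax": 0, "ay": 0, "az": 0, "jaw": 1}
    - {"dx": 0, "dy": -0.42, "dz": 0, "ax": 0, "ay": 0, "az": 0, "jaw": 1}
    - {"dx": 0, "dy": -0.6, "dz": 0, "ax": 0, "ay": 0, "az": 0, "jaw": 1}
    - {"dx": 0, "dy": -0.78, "dz": 0, "ax": 0, "ay": 0, "az": 0, "jaw": 1}
    - {"dx": 0, "dy": -0.92, "dz": 0, "ax": 0, "ay": 0, "az": 0, "jaw": 1}
    - {"dx": 0, "dy": -1, "dz": 0, "ax": 0, "ay": 0, "az": 0, "jaw": 1}
    - {"dx": 0, "dy": -1, "dz": 0, "ax": 0, "ay": 0, "az": 0, "jaw": 1}

```text
time_s: 35.25
position: [361.0, -171.8, 105.1]
ee_rot: [0.0, 1.0, -0.0, 0.0]
ft_force: [-0.4, 0.4, -2.2]
finger_gap: 27.0
grip_force: 59.8
```

Call:
servo_tool:
  plan:
    - {"dx": 0, "dy": -0.1, "dz": 0, "ax": 0, "ay": 0, "az": 0, "jaw": 1}
    - {"dx": 0, "dy": -0.25, "dz": 0, "ax": 0, "ay": 0, "az": 0, "jaw": 1}
    - {"dx": 0, "dy": -0.42, "dz": 0, "ax": 0, "ay": 0, "az": 0, "jaw": 1}
    - {"dx": 0, "dy": -0.6, "dz": 0, "ax": 0, "ay": 0, "az": 0, "jaw": 1}
    - {"dx": 0, "dy": -0.78, "dz": 0, "ax": 0, "ay": 0, "az": 0, "jaw": 1}
    - {"dx": 0, "dy": -0.92, "dz": 0, "ax": 0, "ay": 0, "az": 0, "jaw": 1}
    - {"dx": 0, "dy": -1, "dz": 0, "ax": 0, "ay": 0, "az": 0, "jaw": 1}
    - {"dx": 0, "dy": -1, "dz": 0, "ax": 0, "ay": 0, "az": 0, "jaw": 1}

```text
time_s: 35.92
position: [361.0, -321.1, 104.8]
ee_rot: [-0.0, 1.0, -0.0, -0.0]
ft_force: [-0.3, -0.3, -2.9]
finger_gap: 27.1
grip_force: 59.9
```

```bash
python3 look.py
python3 - <<'E'
from h import *
s=manip.read_state();print(s['grip_force'],s['finger_gap'])
go(463,-349,121,90)
E
```

```text
[ 361.  -321.1  104.8] [-0.3 -0.3 -2.9]
[[ 613.1 -216.3   64. ]
 [ 598.4  172.    65.3]
 [ 461.7  -67.3   72.2]
 [ 448.8 -191.5   64.1]
 [ 271.2 -223.    84.1]]
scene 74 83.6 [ 270.1 -221.8]
scene 21 79.9 [ 368.3 -319.9]
scene 69 63.8 [ 446.6 -191.2]
scene 85 72.7 [460.4 -66.9]
scene 79 64.4 [ 611.2 -216. ]
scene 118 65.7 [597.7 172.8]
59.94398295879364 27.003326859187204
d [-0.682 -0.2   -0.11 ] a [ 0.0006 -0.0003  0.0004]
```

Call:
servo_tool:
  plan:
    - {"dx": 0, "dy": -0.05, "dz": -0.06, "ax": 0, "ay": 0, "az": 0, "jaw": 1}
    - {"dx": 0, "dy": -0.12, "dz": -0.12, "ax": 0, "ay": 0, "az": 0, "jaw": 1}
    - {"dx": -0.1, "dy": -0.2, "dz": -0.12, "ax": 0, "ay": 0, "az": 0, "jaw": 1}
    - {"dx": -0.25, "dy": -0.2, "dz": -0.12, "ax": 0, "ay": 0, "az": 0, "jaw": 1}
    - {"dx": -0.4, "dy": -0.2, "dz": -0.12, "ax": 0, "ay": 0, "az": 0, "jaw": 1}
    - {"dx": -0.55, "dy": -0.2, "dz": -0.12, "ax": 0, "ay": 0, "az": 0, "jaw": 1}
    - {"dx": -0.682, "dy": -0.2, "dz": -0.12, "ax": 0, "ay": 0, "az": 0, "jaw": 1}
    - {"dx": -0.682, "dy": -0.2, "dz": -0.12, "ax": 0, "ay": 0, "az": 0, "jaw": 1}

```text
time_s: 36.68
position: [465.8, -350.1, 124.1]
ee_rot: [-0.001, 1.0, -0.001, 0.001]
ft_force: [0.2, 0.1, -2.9]
finger_gap: 27.5
grip_force: 60.0
```

Call:
servo_tool:
  plan:
    - {"dx": 0, "dy": 0, "dz": 0.03, "ax": 0, "ay": 0, "az": 0, "jaw": 1}
    - {"dx": 0, "dy": 0, "dz": 0.06, "ax": 0, "ay": 0, "az": 0, "jaw": 1}
    - {"dx": 0, "dy": 0, "dz": 0.09, "ax": 0, "ay": 0, "az": 0, "jaw": 1}
    - {"dx": 0, "dy": 0, "dz": 0.105, "ax": 0, "ay": 0, "az": 0, "jaw": 1}
    - {"dx": 0, "dy": 0, "dz": 0.115, "ax": 0, "ay": 0, "az": 0, "jaw": 1}
    - {"dx": 0, "dy": 0, "dz": 0.125, "ax": 0, "ay": 0, "az": 0, "jaw": 1}
    - {"dx": 0, "dy": 0, "dz": 0.13, "ax": 0, "ay": 0, "az": 0, "jaw": 1}
    - {"dx": 0, "dy": 0, "dz": 0.13, "ax": 0, "ay": 0, "az": 0, "jaw": 1}

```text
time_s: 37.35
position: [462.6, -350.0, 103.4]
ee_rot: [-0.0, 1.0, -0.0, -0.0]
ft_force: [-0.5, 0.2, -2.1]
finger_gap: 27.2
grip_force: 60.0
```

Run:
```python
from h import *
s=manip.read_state();print(s['grip_force'],s['finger_gap'],s['position'],s['ft_force'])
p,d=cams.snapshot('wrist');cv2.imwrite('pics/w6.png',p[:,:,::-1])
```

```text
59.9647057056427 27.156433940764188 [ 462.59903816 -349.95163067  103.35006039] [-0.54668699  0.17390957 -2.0588875 ]
```

View pics/w6.png

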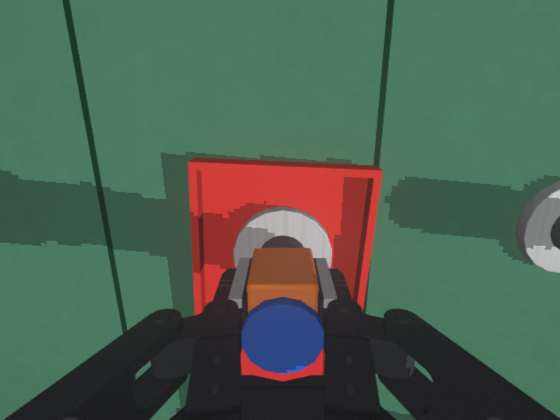

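E hangs centred in the tray (foot at (283,250), walls at 200 and 370). Lower until it touches.

Call:
servo_tool:
  plan:
    - {"dx": 0, "dy": 0, "dz": 0.004, "ax": 0, "ay": 0, "az": 0, "jaw": 1}
    - {"dx": 0, "dy": 0, "dz": 0.008, "ax": 0, "ay": 0, "az": 0, "jaw": 1}
    - {"dx": 0, "dy": 0, "dz": 0.012, "ax": 0, "ay": 0, "az": 0, "jaw": 1}
    - {"dx": 0, "dy": 0, "dz": 0.014, "ax": 0, "ay": 0, "az": 0, "jaw": 1}
    - {"dx": 0, "dy": 0, "dz": 0.016, "ax": 0, "ay": 0, "az": 0, "jaw": 1}
    - {"dx": 0, "dy": 0, "dz": 0.016, "ax": 0, "ay": 0, "az": 0, "jaw": 1}
    - {"dx": 0, "dy": 0, "dz": 0.016, "ax": 0, "ay": 0, "az": 0, "jaw": 1}
    - {"dx": 0, "dy": 0, "dz": 0.016, "ax": 0, "ay": 0, "az": 0, "jaw": 1}

```text
time_s: 38.07
position: [462.8, -350.0, 102.1]
ee_rot: [-0.0, 1.0, -0.0, 0.0]
ft_force: [-5.5, 4.8, 14.7]
finger_gap: 27.6
grip_force: 62.4
```

Call:
servo_tool:
  plan:
    - {"dx": 0, "dy": 0, "dz": -0.006, "ax": 0, "ay": 0, "az": 0, "jaw": 1}
    - {"dx": 0, "dy": 0, "dz": -0.006, "ax": 0, "ay": 0, "az": 0, "jaw": -0.3}
    - {"dx": 0, "dy": 0, "dz": -0.006, "ax": 0, "ay": 0, "az": 0, "jaw": -0.3}
    - {"dx": 0, "dy": 0, "dz": -0.006, "ax": 0, "ay": 0, "az": 0, "jaw": -0.3}
    - {"dx": 0, "dy": 0, "dz": -0.006, "ax": 0, "ay": 0, "az": 0, "jaw": -0.3}
    - {"dx": 0, "dy": 0, "dz": -0.2, "ax": 0, "ay": 0, "az": 0, "jaw": -0.3}
    - {"dx": 0, "dy": 0, "dz": -0.45, "ax": 0, "ay": 0, "az": 0, "jaw": -0.3}
    - {"dx": 0, "dy": 0, "dz": -0.65, "ax": 0, "ay": 0, "az": 0, "jaw": -0.3}

```text
time_s: 38.73
position: [462.7, -349.9, 200.3]
ee_rot: [-0.0, 1.0, -0.0, -0.0]
ft_force: [1.1, 0.3, 0.6]
finger_gap: 55.6
grip_force: 0.0
```

Call:
servo_tool:
  plan:
    - {"dx": 0, "dy": 0.1, "dz": -0.18, "ax": 0, "ay": 0, "az": 0, "jaw": -1}
    - {"dx": 0.02, "dy": 0.3, "dz": -0.18, "ax": 0, "ay": 0, "az": 0, "jaw": -1}
    - {"dx": 0.04, "dy": 0.5, "dz": -0.18, "ax": 0, "ay": 0, "az": 0, "jaw": -1}
    - {"dx": 0.06, "dy": 0.7, "dz": -0.18, "ax": 0, "ay": 0, "az": 0, "jaw": -1}
    - {"dx": 0.09, "dy": 0.9, "dz": -0.18, "ax": 0, "ay": 0, "az": 0, "jaw": -1}
    - {"dx": 0.09, "dy": 1, "dz": -0.18, "ax": 0, "ay": 0, "az": 0, "jaw": -1}
    - {"dx": 0.09, "dy": 1, "dz": -0.18, "ax": 0, "ay": 0, "az": 0, "jaw": -1}
    - {"dx": 0.09, "dy": 1, "dz": -0.18, "ax": 0, "ay": 0, "az": 0, "jaw": -1}

```text
time_s: 39.4
position: [449.3, -199.4, 225.8]
ee_rot: [-0.001, 1.0, -0.0, 0.0]
ft_force: [-0.2, -0.6, -0.5]
finger_gap: 85.2
grip_force: 0.0
```

```bash
python3 look.py; python3 yaw.py
python3 - <<'E'
import cv2
p=cv2.imread('pics/y_last.png');cv2.imwrite('pics/w7c.png',cv2.hconcat([cv2.resize(p[120:240,230:340],(330,360),interpolation=cv2.INTER_CUBIC),cv2.resize(p[100:220,420:540],(360,360),interpolation=cv2.INTER_CUBIC)]))
E
```

```text
[ 449.3 -199.4  225.8] [-0.2 -0.6 -0.5]
[[ 613.1 -216.3   63.8]
 [ 598.4  172.1   65.2]
 [ 461.7  -67.2   72.6]
 [ 271.  -222.7   83.9]]
scene 73 83.6 [ 270.8 -221.8]
scene 66 76.1 [ 460.7 -350.3]
scene 68 64.7 [ 447.2 -190.2]
scene 86 72.7 [460.2 -66.9]
scene 79 63.8 [ 611.  -216.5]
scene 119 66.0 [597.7 172.9]
[ 449.3 -200.4  225.5]
barrel px [293. 191.] c [ 435.2 -193. ] size [27.  5.] yaw 0.0
barrel px [436. 215.] c [455.6 -77. ] size [13.3 28. ] yaw 55.0
barrel px [104. 220.] c [ 461.2 -350. ] size [28. 28.] yaw 0.0
barrel px [266. 359.] c [ 599.7 -218.2] size [27.  6.] yaw 0.0
cap px [295. 213.] [ 447.4 -192.1   63.9]
cap px [463. 234.] [460.7 -68.5  72.4]
cap px [ 76. 237.] [ 461.4 -349.9   76.1]
```

E stands in the tray (cap at 76, that is 73 plus the floor). D's face is square to y, so grip it at yaw 90.

Call:
servo_tool:
  plan:
    - {"dx": 0.007, "dy": 0.057, "dz": 0.1, "ax": 0, "ay": 0, "az": 0, "jaw": -1}
    - {"dx": 0.007, "dy": 0.057, "dz": 0.25, "ax": 0, "ay": 0, "az": 0, "jaw": -1}
    - {"dx": 0.007, "dy": 0.057, "dz": 0.4, "ax": 0, "ay": 0, "az": 0, "jaw": -1}
    - {"dx": 0.007, "dy": 0.057, "dz": 0.6, "ax": 0, "ay": 0, "az": 0, "jaw": -1}
    - {"dx": 0.007, "dy": 0.057, "dz": 0.75, "ax": 0, "ay": 0, "az": 0, "jaw": -1}
    - {"dx": 0.007, "dy": 0.057, "dz": 0.83, "ax": 0, "ay": 0, "az": 0, "jaw": -1}
    - {"dx": 0.007, "dy": 0.057, "dz": 0.86, "ax": 0, "ay": 0, "az": 0, "jaw": -1}
    - {"dx": 0.007, "dy": 0.057, "dz": 0.86, "ax": 0, "ay": 0, "az": 0, "jaw": -1}

```text
time_s: 40.22
position: [447.8, -191.8, 95.5]
ee_rot: [0.0, 1.0, 0.0, -0.001]
ft_force: [0.3, -0.1, -0.8]
finger_gap: 85.5
grip_force: 0.0
```

Call:
servo_tool:
  plan:
    - {"dx": 0, "dy": 0, "dz": 0, "ax": 0, "ay": 0, "az": 0, "jaw": 0.2}
    - {"dx": 0, "dy": 0, "dz": 0, "ax": 0, "ay": 0, "az": 0, "jaw": 0.4}
    - {"dx": 0, "dy": 0, "dz": 0, "ax": 0, "ay": 0, "az": 0, "jaw": 1}
    - {"dx": 0, "dy": 0, "dz": 0, "ax": 0, "ay": 0, "az": 0, "jaw": 1}
    - {"dx": 0, "dy": 0, "dz": 0, "ax": 0, "ay": 0, "az": 0, "jaw": 1}
    - {"dx": 0, "dy": 0, "dz": 0, "ax": 0, "ay": 0, "az": 0, "jaw": 1}
    - {"dx": 0, "dy": 0, "dz": -0.02, "ax": 0, "ay": 0, "az": 0, "jaw": 1}
    - {"dx": 0, "dy": 0, "dz": -0.05, "ax": 0, "ay": 0, "az": 0, "jaw": 1}
  squeeze: 60

```text
time_s: 40.88
position: [447.9, -191.2, 103.9]
ee_rot: [-0.0, 1.0, 0.0, -0.0]
ft_force: [0.3, 0.1, -3.0]
finger_gap: 27.7
grip_force: 58.8
```

```bash
python3 rk.py;python3 - <<'E'
from h import *
go(537,-185,105,97.7)
E
```

```text
[ 447.9 -191.2  103.9] 58.847841024398804 [ 0.3  0.1 -3. ] [-0.02  0.01 -0.03]
rack x -195.7884281967129 y -249.49627277132691
d [-0.594  0.041 -0.008] a [ 0.0002 -0.0005 -0.0853]
```

Call:
servo_tool:
  plan:
    - {"dx": -0.1, "dy": 0.01, "dz": 0, "ax": 0, "ay": 0, "az": -0.02, "jaw": 1}
    - {"dx": -0.22, "dy": 0.02, "dz": 0, "ax": 0, "ay": 0, "az": -0.04, "jaw": 1}
    - {"dx": -0.36, "dy": 0.03, "dz": 0, "ax": 0, "ay": 0, "az": -0.06, "jaw": 1}
    - {"dx": -0.5, "dy": 0.04, "dz": 0, "ax": 0, "ay": 0, "az": -0.085, "jaw": 1}
    - {"dx": -0.594, "dy": 0.04, "dz": 0, "ax": 0, "ay": 0, "az": -0.085, "jaw": 1}
    - {"dx": -0.594, "dy": 0.04, "dz": 0, "ax": 0, "ay": 0, "az": -0.085, "jaw": 1}
    - {"dx": -0.594, "dy": 0.04, "dz": 0, "ax": 0, "ay": 0, "az": -0.085, "jaw": 1}
    - {"dx": -0.594, "dy": 0.04, "dz": 0, "ax": 0, "ay": 0, "az": -0.085, "jaw": 1}

```text
time_s: 41.55
position: [536.7, -185.2, 103.9]
ee_rot: [-0.067, 0.998, 0.0, -0.0]
ft_force: [-0.6, 0.7, -2.9]
finger_gap: 27.4
grip_force: 59.0
```

Call:
servo_tool:
  plan:
    - {"dx": -0.01, "dy": 0.12, "dz": 0, "ax": 0, "ay": 0, "az": 0, "jaw": 1}
    - {"dx": -0.03, "dy": 0.27, "dz": 0, "ax": 0, "ay": 0, "az": 0, "jaw": 1}
    - {"dx": -0.05, "dy": 0.43, "dz": 0, "ax": 0, "ay": 0, "az": 0, "jaw": 1}
    - {"dx": -0.07, "dy": 0.6, "dz": 0, "ax": 0, "ay": 0, "az": 0, "jaw": 1}
    - {"dx": -0.09, "dy": 0.76, "dz": 0, "ax": 0, "ay": 0, "az": 0, "jaw": 1}
    - {"dx": -0.106, "dy": 0.907, "dz": 0, "ax": 0, "ay": 0, "az": 0, "jaw": 1}
    - {"dx": -0.106, "dy": 0.907, "dz": 0, "ax": 0, "ay": 0, "az": 0, "jaw": 1}
    - {"dx": -0.106, "dy": 0.907, "dz": 0, "ax": 0, "ay": 0, "az": 0, "jaw": 1}

```text
time_s: 42.22
position: [534.2, -47.7, 104.2]
ee_rot: [-0.068, 0.998, -0.0, 0.0]
ft_force: [0.1, -0.2, -3.0]
finger_gap: 28.0
grip_force: 59.8
```

Call:
servo_tool:
  plan:
    - {"dx": -0.01, "dy": 0.12, "dz": 0, "ax": 0, "ay": 0, "az": 0, "jaw": 1}
    - {"dx": -0.03, "dy": 0.27, "dz": 0, "ax": 0, "ay": 0, "az": 0, "jaw": 1}
    - {"dx": -0.05, "dy": 0.43, "dz": 0, "ax": 0, "ay": 0, "az": 0, "jaw": 1}
    - {"dx": -0.07, "dy": 0.6, "dz": 0, "ax": 0, "ay": 0, "az": 0, "jaw": 1}
    - {"dx": -0.09, "dy": 0.76, "dz": 0, "ax": 0, "ay": 0, "az": 0, "jaw": 1}
    - {"dx": -0.106, "dy": 0.907, "dz": 0, "ax": 0, "ay": 0, "az": 0, "jaw": 1}
    - {"dx": -0.106, "dy": 0.907, "dz": 0, "ax": 0, "ay": 0, "az": 0, "jaw": 1}
    - {"dx": -0.106, "dy": 0.907, "dz": 0, "ax": 0, "ay": 0, "az": 0, "jaw": 1}

```text
time_s: 42.88
position: [532.3, 88.5, 104.0]
ee_rot: [-0.067, 0.998, -0.0, -0.0]
ft_force: [0.2, 0.6, -3.1]
finger_gap: 27.1
grip_force: 60.3
```

```bash
python3 rk.py;python3 look.py; python3 -c "
from h import *
go(100,100,100,97.7)"
```

```text
[532.3  88.5 104. ] 60.28095602989197 [ 0.2  0.6 -3.1] [-0.02  0.01 -0.  ]
rack x -74.6806245303062 y 16.387001936156153
[532.3  88.5 104. ] [ 0.2  0.6 -3.1]
[[ 613.3 -216.4   63.8]
 [ 463.1 -348.8   76.9]
 [ 461.6  -66.8   72.5]
 [ 270.9 -223.    83.9]]
scene 61 76.5 [ 461.4 -350.5]
scene 82 72.7 [460.1 -66.5]
scene 80 64.1 [ 611.1 -216.4]
scene 60 71.8 [536.6  86.3]
scene 117 66.0 [597.9 172.9]
d [2.846 0.465 0.027] a [-0.0003 -0.     -0.0008]
```

Call:
servo_tool:
  plan:
    - {"dx": 0, "dy": 0.003, "dz": 0.02, "ax": 0, "ay": 0, "az": 0, "jaw": 1}
    - {"dx": 0, "dy": 0.003, "dz": 0.035, "ax": 0, "ay": 0, "az": 0, "jaw": 1}
    - {"dx": 0, "dy": 0.003, "dz": 0.045, "ax": 0, "ay": 0, "az": 0, "jaw": 1}
    - {"dx": 0, "dy": 0.003, "dz": 0.05, "ax": 0, "ay": 0, "az": 0, "jaw": 1}
    - {"dx": 0, "dy": 0.003, "dz": 0.05, "ax": 0, "ay": 0, "az": 0, "jaw": 1}
    - {"dx": 0, "dy": 0.003, "dz": 0.05, "ax": 0, "ay": 0, "az": 0, "jaw": 1}
    - {"dx": 0, "dy": 0.003, "dz": 0.05, "ax": 0, "ay": 0, "az": 0, "jaw": 1}
    - {"dx": 0, "dy": 0.003, "dz": 0.05, "ax": 0, "ay": 0, "az": 0, "jaw": 1}

```text
time_s: 43.65
position: [532.3, 88.3, 97.2]
ee_rot: [-0.067, 0.998, -0.0, -0.0]
ft_force: [-8.7, -3.8, 14.3]
finger_gap: 27.4
grip_force: 62.0
```

```bash
python3 rk.py
```

```text
[532.3  88.3  97.2] 62.00867682695389 [-8.7 -3.8 14.3] [-0.64  1.34 -0.07]
rack x -74.62036629833267 y 16.194934537983116
```

Call:
servo_tool:
  plan:
    - {"dx": 0, "dy": 0.003, "dz": -0.005, "ax": 0, "ay": 0, "az": 0, "jaw": 1}
    - {"dx": -0.03, "dy": 0.003, "dz": -0.005, "ax": 0, "ay": 0, "az": 0, "jaw": 1}
    - {"dx": -0.07, "dy": 0.003, "dz": -0.005, "ax": 0, "ay": 0, "az": 0, "jaw": 1}
    - {"dx": -0.11, "dy": 0.003, "dz": -0.005, "ax": 0, "ay": 0, "az": 0, "jaw": 1}
    - {"dx": -0.15, "dy": 0.003, "dz": -0.005, "ax": 0, "ay": 0, "az": 0, "jaw": 1}
    - {"dx": -0.19, "dy": 0.003, "dz": -0.005, "ax": 0, "ay": 0, "az": 0, "jaw": 1}
    - {"dx": -0.22, "dy": 0.003, "dz": -0.005, "ax": 0, "ay": 0, "az": 0, "jaw": 1}
    - {"dx": -0.24, "dy": 0.003, "dz": -0.005, "ax": 0, "ay": 0, "az": 0, "jaw": 1}

```text
time_s: 44.32
position: [568.7, 94.3, 97.2]
ee_rot: [-0.067, 0.998, -0.0, -0.0]
ft_force: [-12.2, -2.2, 17.2]
finger_gap: 27.4
grip_force: 62.3
```

```bash
python3 rk.py
```

```text
[568.7  94.3  97.2] 62.28553354740143 [-12.2  -2.2  17.2] [-0.39  1.98  0.02]
rack x -37.759199376766105 y 17.28470280106727
```

Call:
servo_tool:
  plan:
    - {"dx": 0, "dy": -0.002, "dz": -0.007, "ax": 0, "ay": 0, "az": 0, "jaw": 1}
    - {"dx": -0.015, "dy": -0.002, "dz": -0.007, "ax": 0, "ay": 0, "az": 0, "jaw": 1}
    - {"dx": -0.03, "dy": -0.002, "dz": -0.007, "ax": 0, "ay": 0, "az": 0, "jaw": 1}
    - {"dx": -0.045, "dy": -0.002, "dz": -0.007, "ax": 0, "ay": 0, "az": 0, "jaw": 1}
    - {"dx": -0.06, "dy": -0.002, "dz": -0.007, "ax": 0, "ay": 0, "az": 0, "jaw": 1}
    - {"dx": -0.08, "dy": -0.002, "dz": -0.007, "ax": 0, "ay": 0, "az": 0, "jaw": 1}
    - {"dx": -0.1, "dy": -0.002, "dz": -0.007, "ax": 0, "ay": 0, "az": 0, "jaw": 1}
    - {"dx": -0.12, "dy": -0.002, "dz": -0.007, "ax": 0, "ay": 0, "az": 0, "jaw": 1}

```text
time_s: 44.98
position: [585.4, 96.3, 97.8]
ee_rot: [-0.067, 0.998, -0.0, -0.001]
ft_force: [-6.5, -1.6, -3.2]
finger_gap: 27.8
grip_force: 60.3
```

```bash
python3 rk.py
```

```text
[585.4  96.3  97.8] 60.25668114423752 [-6.5 -1.6 -3.2] [-0.31  1.1  -0.01]
rack x -20.962413762694723 y 17.021383813668464
```

Call:
servo_tool:
  plan:
    - {"dx": -0.015, "dy": 0, "dz": 0, "ax": 0, "ay": 0, "az": 0, "jaw": 1}
    - {"dx": -0.03, "dy": 0, "dz": 0, "ax": 0, "ay": 0, "az": 0, "jaw": 1}
    - {"dx": -0.045, "dy": 0, "dz": 0, "ax": 0, "ay": 0, "az": 0, "jaw": 1}
    - {"dx": -0.06, "dy": 0, "dz": 0, "ax": 0, "ay": 0, "az": 0, "jaw": 1}
    - {"dx": -0.075, "dy": 0, "dz": 0, "ax": 0, "ay": 0, "az": 0, "jaw": 1}
    - {"dx": -0.09, "dy": 0, "dz": 0, "ax": 0, "ay": 0, "az": 0, "jaw": 1}
    - {"dx": -0.105, "dy": 0, "dz": 0, "ax": 0, "ay": 0, "az": 0, "jaw": 1}
    - {"dx": -0.12, "dy": 0, "dz": 0, "ax": 0, "ay": 0, "az": 0, "jaw": 1}

```text
time_s: 45.65
position: [604.2, 98.8, 98.4]
ee_rot: [-0.067, 0.998, -0.0, 0.0]
ft_force: [0.8, -0.5, -3.3]
finger_gap: 27.9
grip_force: 60.4
```

Call:
servo_tool:
  plan:
    - {"dx": -0.003, "dy": 0, "dz": 0, "ax": 0, "ay": 0, "az": 0, "jaw": 1}
    - {"dx": -0.005, "dy": 0, "dz": 0, "ax": 0, "ay": 0, "az": 0, "jaw": 1}
    - {"dx": -0.007, "dy": 0, "dz": 0, "ax": 0, "ay": 0, "az": 0, "jaw": 1}
    - {"dx": -0.009, "dy": 0, "dz": 0, "ax": 0, "ay": 0, "az": 0, "jaw": 1}
    - {"dx": -0.011, "dy": 0, "dz": 0, "ax": 0, "ay": 0, "az": 0, "jaw": 1}
    - {"dx": -0.013, "dy": 0, "dz": 0, "ax": 0, "ay": 0, "az": 0, "jaw": 1}
    - {"dx": -0.015, "dy": 0, "dz": 0, "ax": 0, "ay": 0, "az": 0, "jaw": 1}
    - {"dx": -0.017, "dy": 0, "dz": 0, "ax": 0, "ay": 0, "az": 0, "jaw": 1}

```text
time_s: 46.32
position: [606.1, 99.0, 98.2]
ee_rot: [-0.067, 0.998, -0.0, -0.0]
ft_force: [0.1, -2.8, -2.8]
finger_gap: 27.4
grip_force: 60.4
```

```bash
python3 rk.py
```

```text
[606.1  99.   98.2] 60.37350118160248 [ 0.1 -2.8 -2.8] [-0.38 -0.04  0.02]
rack x -0.08134139379421867 y 16.91581511995666
```

Call:
servo_tool:
  plan:
    - {"dx": -0.002, "dy": 0, "dz": 0.002, "ax": 0, "ay": 0, "az": 0, "jaw": 1}
    - {"dx": -0.004, "dy": 0, "dz": 0.002, "ax": 0, "ay": 0, "az": 0, "jaw": 1}
    - {"dx": -0.006, "dy": 0, "dz": 0.002, "ax": 0, "ay": 0, "az": 0, "jaw": 1}
    - {"dx": -0.008, "dy": 0, "dz": 0.002, "ax": 0, "ay": 0, "az": 0, "jaw": 1}
    - {"dx": -0.01, "dy": 0, "dz": 0.002, "ax": 0, "ay": 0, "az": 0, "jaw": 1}
    - {"dx": -0.012, "dy": 0, "dz": 0.002, "ax": 0, "ay": 0, "az": 0, "jaw": 1}
    - {"dx": -0.013, "dy": 0, "dz": 0.002, "ax": 0, "ay": 0, "az": 0, "jaw": 1}
    - {"dx": -0.013, "dy": 0, "dz": 0.002, "ax": 0, "ay": 0, "az": 0, "jaw": 1}

```text
time_s: 46.98
position: [608.1, 99.5, 97.9]
ee_rot: [-0.067, 0.998, 0.0, -0.0]
ft_force: [-0.8, -0.4, -3.9]
finger_gap: 27.7
grip_force: 60.2
```

```bash
python3 rk.py
```

```text
[608.1  99.5  97.9] 60.24079352617264 [-0.8 -0.4 -3.9] [-0.08 -0.03  0.01]
rack x 1.994597632661339 y 17.111852074059655
```

Call:
servo_tool:
  plan:
    - {"dx": -0.002, "dy": -0.001, "dz": 0.001, "ax": 0, "ay": 0, "az": 0, "jaw": 1}
    - {"dx": -0.004, "dy": -0.001, "dz": 0.001, "ax": 0, "ay": 0, "az": 0, "jaw": 1}
    - {"dx": -0.006, "dy": -0.001, "dz": 0.001, "ax": 0, "ay": 0, "az": 0, "jaw": 1}
    - {"dx": -0.008, "dy": -0.001, "dz": 0.001, "ax": 0, "ay": 0, "az": 0, "jaw": 1}
    - {"dx": -0.01, "dy": -0.001, "dz": 0.001, "ax": 0, "ay": 0, "az": 0, "jaw": 1}
    - {"dx": -0.012, "dy": -0.001, "dz": 0.001, "ax": 0, "ay": 0, "az": 0, "jaw": 1}
    - {"dx": -0.013, "dy": -0.001, "dz": 0.001, "ax": 0, "ay": 0, "az": 0, "jaw": 1}
    - {"dx": -0.013, "dy": -0.001, "dz": 0.001, "ax": 0, "ay": 0, "az": 0, "jaw": 1}

```text
time_s: 47.65
position: [609.3, 99.5, 97.6]
ee_rot: [-0.067, 0.998, -0.0, -0.001]
ft_force: [-8.9, -0.4, 1.8]
finger_gap: 27.5
grip_force: 59.4
```

```bash
python3 rk.py
```

```text
[609.3  99.5  97.6] 59.36207056045532 [-8.9 -0.4  1.8] [-0.21  1.69 -0.02]
rack x 3.1352616666955555 y 16.92009170928995
```

D is seated (stop at 9 N). Release and rise, then go to C.

Call:
servo_tool:
  plan:
    - {"dx": 0.003, "dy": 0, "dz": 0, "ax": 0, "ay": 0, "az": 0, "jaw": 1}
    - {"dx": 0.003, "dy": 0, "dz": 0, "ax": 0, "ay": 0, "az": 0, "jaw": -0.2}
    - {"dx": 0.003, "dy": 0, "dz": 0, "ax": 0, "ay": 0, "az": 0, "jaw": -0.2}
    - {"dx": 0.003, "dy": 0, "dz": 0, "ax": 0, "ay": 0, "az": 0, "jaw": -0.2}
    - {"dx": 0.003, "dy": 0, "dz": 0, "ax": 0, "ay": 0, "az": 0, "jaw": -0.2}
    - {"dx": 0.003, "dy": 0, "dz": -0.1, "ax": 0, "ay": 0, "az": 0, "jaw": -0.2}
    - {"dx": 0.003, "dy": 0, "dz": -0.3, "ax": 0, "ay": 0, "az": 0, "jaw": -0.2}
    - {"dx": 0.003, "dy": 0, "dz": -0.55, "ax": 0, "ay": 0, "az": 0, "jaw": -0.2}

```text
time_s: 48.32
position: [608.8, 99.4, 179.3]
ee_rot: [-0.067, 0.998, 0.0, -0.002]
ft_force: [0.6, 0.0, 0.1]
finger_gap: 51.6
grip_force: 0.0
```

Call:
servo_tool:
  plan:
    - {"dx": 0.1, "dy": -0.1, "dz": -0.1, "ax": 0, "ay": 0, "az": 0, "jaw": -1}
    - {"dx": 0.27, "dy": -0.25, "dz": -0.2, "ax": 0, "ay": 0, "az": 0.07, "jaw": -1}
    - {"dx": 0.45, "dy": -0.42, "dz": -0.25, "ax": 0, "ay": 0, "az": 0.14, "jaw": -1}
    - {"dx": 0.63, "dy": -0.59, "dz": -0.25, "ax": 0, "ay": 0, "az": 0.21, "jaw": -1}
    - {"dx": 0.81, "dy": -0.76, "dz": -0.25, "ax": 0, "ay": 0, "az": 0.28, "jaw": -1}
    - {"dx": 0.98, "dy": -0.93, "dz": -0.25, "ax": 0, "ay": 0, "az": 0.35, "jaw": -1}
    - {"dx": 1, "dy": -0.968, "dz": -0.25, "ax": 0, "ay": 0, "az": 0.408, "jaw": -1}
    - {"dx": 1, "dy": -0.968, "dz": -0.25, "ax": 0, "ay": 0, "az": 0.408, "jaw": -1}

```text
time_s: 48.98
position: [479.6, -66.1, 218.4]
ee_rot: [0.255, 0.967, -0.0, 0.001]
ft_force: [-0.3, 0.5, 1.5]
finger_gap: 85.7
grip_force: 0.0
```

```bash
python3 look.py; python3 yaw.py; python3 -c "
from h import *
go(461.5,-67,97,61)"
```

```text
[479.6 -66.1 218.4] [-0.3  0.5  1.5]
[[ 613.3 -216.    64.2]
 [ 607.9   99.1   63.9]
 [ 598.3  172.    65.5]
 [ 462.8 -348.7   77. ]
 [ 270.7 -224.5   83.9]]
scene 18 83.7 [ 265.2 -212.7]
scene 61 76.8 [ 461.4 -350.1]
scene 83 72.7 [460.4 -65.8]
scene 79 64.1 [ 611.1 -216.2]
scene 111 64.4 [607.9  99.8]
scene 118 65.8 [597.7 172.8]
[480.7 -64.5 218.1]
barrel px [267. 176.] c [451.  -62.2] size [27.2  7.5] yaw 57.0
barrel px [524. 240.] c [596.  96.] size [ 9.1 29. ] yaw 15.6
barrel px [ 10. 334.] c [ 463.  -337.1] size [ 4. 27.] yaw 0.0
barrel px [209. 380.] c [ 598.9 -215.6] size [ 2.8 24.1] yaw 2.6
barrel px [469. 416.] c [780.6  -9.4] size [33.5  5.7] yaw 84.5
cap px [264. 200.] [460.9 -67.3  72.1]
cap px [548. 259.] [606.4  95.7  63.8]
d [ 0.104 -0.079  0.806] a [0.0001 0.0003 0.0015]
```

Call:
servo_tool:
  plan:
    - {"dx": 0.06, "dy": -0.05, "dz": 0.05, "ax": 0, "ay": 0, "az": 0, "jaw": -1}
    - {"dx": 0.104, "dy": -0.079, "dz": 0.15, "ax": 0, "ay": 0, "az": 0, "jaw": -1}
    - {"dx": 0.104, "dy": -0.079, "dz": 0.3, "ax": 0, "ay": 0, "az": 0, "jaw": -1}
    - {"dx": 0.104, "dy": -0.079, "dz": 0.5, "ax": 0, "ay": 0, "az": 0, "jaw": -1}
    - {"dx": 0.104, "dy": -0.079, "dz": 0.65, "ax": 0, "ay": 0, "az": 0, "jaw": -1}
    - {"dx": 0.104, "dy": -0.079, "dz": 0.76, "ax": 0, "ay": 0, "az": 0, "jaw": -1}
    - {"dx": 0.104, "dy": -0.079, "dz": 0.8, "ax": 0, "ay": 0, "az": 0, "jaw": -1}
    - {"dx": 0.104, "dy": -0.079, "dz": 0.806, "ax": 0, "ay": 0, "az": 0, "jaw": -1}

```text
time_s: 49.8
position: [460.9, -66.5, 95.8]
ee_rot: [0.249, 0.968, 0.0, -0.001]
ft_force: [0.9, -0.7, 0.2]
finger_gap: 85.2
grip_force: 0.0
```

Call:
servo_tool:
  plan:
    - {"dx": 0, "dy": 0, "dz": 0, "ax": 0, "ay": 0, "az": 0, "jaw": 0.2}
    - {"dx": 0, "dy": 0, "dz": 0, "ax": 0, "ay": 0, "az": 0, "jaw": 0.4}
    - {"dx": 0, "dy": 0, "dz": 0, "ax": 0, "ay": 0, "az": 0, "jaw": 1}
    - {"dx": 0, "dy": 0, "dz": 0, "ax": 0, "ay": 0, "az": 0, "jaw": 1}
    - {"dx": 0, "dy": 0, "dz": 0, "ax": 0, "ay": 0, "az": 0, "jaw": 1}
    - {"dx": 0, "dy": 0, "dz": 0, "ax": 0, "ay": 0, "az": 0, "jaw": 1}
    - {"dx": 0, "dy": 0, "dz": -0.02, "ax": 0, "ay": 0, "az": 0, "jaw": 1}
    - {"dx": 0, "dy": 0, "dz": -0.05, "ax": 0, "ay": 0, "az": 0, "jaw": 1}
  squeeze: 60

```text
time_s: 50.47
position: [460.8, -67.3, 104.5]
ee_rot: [0.251, 0.968, -0.0, -0.0]
ft_force: [-0.3, -0.5, -3.0]
finger_gap: 27.1
grip_force: 58.9
```

```bash
python3 rk.py;python3 - <<'E'
from h import *
go(455,-200,105,90);go(455,-262,105,90)
E
```

```text
[460.8 -67.3 104.5] 58.894023299217224 [-0.3 -0.5 -3. ] [ 0.01 -0.01 -0.01]
rack x -166.41146299680076 y -128.38778964539995
d [-0.396 -0.792 -0.003] a [-1.000e-04 -4.000e-04 -3.228e-01]
d [-0.597 -1.154 -0.003] a [-1.000e-04 -4.000e-04 -3.228e-01]
```

Call:
servo_tool:
  plan:
    - {"dx": -0.08, "dy": -0.08, "dz": 0, "ax": 0, "ay": 0, "az": -0.06, "jaw": 1}
    - {"dx": -0.2, "dy": -0.2, "dz": 0, "ax": 0, "ay": 0, "az": -0.12, "jaw": 1}
    - {"dx": -0.33, "dy": -0.33, "dz": 0, "ax": 0, "ay": 0, "az": -0.18, "jaw": 1}
    - {"dx": -0.46, "dy": -0.46, "dz": 0, "ax": 0, "ay": 0, "az": -0.25, "jaw": 1}
    - {"dx": -0.58, "dy": -0.57, "dz": 0, "ax": 0, "ay": 0, "az": -0.323, "jaw": 1}
    - {"dx": -0.657, "dy": -0.65, "dz": 0, "ax": 0, "ay": 0, "az": -0.323, "jaw": 1}
    - {"dx": -0.657, "dy": -0.65, "dz": 0, "ax": 0, "ay": 0, "az": -0.323, "jaw": 1}
    - {"dx": -0.657, "dy": -0.65, "dz": 0, "ax": 0, "ay": 0, "az": -0.323, "jaw": 1}

```text
time_s: 51.13
position: [499.6, -200.7, 104.3]
ee_rot: [0.002, 1.0, 0.0, -0.0]
ft_force: [0.3, 0.8, -1.8]
finger_gap: 27.6
grip_force: 59.2
```

Call:
servo_tool:
  plan:
    - {"dx": 0, "dy": 0, "dz": -0.06, "ax": 0, "ay": 0, "az": 0, "jaw": 1}
    - {"dx": -0.05, "dy": -0.06, "dz": -0.12, "ax": 0, "ay": 0, "az": 0, "jaw": 1}
    - {"dx": -0.13, "dy": -0.17, "dz": -0.12, "ax": 0, "ay": 0, "az": 0, "jaw": 1}
    - {"dx": -0.22, "dy": -0.28, "dz": -0.12, "ax": 0, "ay": 0, "az": 0, "jaw": 1}
    - {"dx": -0.31, "dy": -0.4, "dz": -0.12, "ax": 0, "ay": 0, "az": 0, "jaw": 1}
    - {"dx": -0.393, "dy": -0.5, "dz": -0.12, "ax": 0, "ay": 0, "az": 0, "jaw": 1}
    - {"dx": -0.393, "dy": -0.5, "dz": -0.12, "ax": 0, "ay": 0, "az": 0, "jaw": 1}
    - {"dx": -0.393, "dy": -0.5, "dz": -0.12, "ax": 0, "ay": 0, "az": 0, "jaw": 1}

```text
time_s: 51.8
position: [559.0, -274.8, 122.8]
ee_rot: [0.001, 1.0, 0.0, -0.0]
ft_force: [0.3, 1.4, -2.5]
finger_gap: 27.3
grip_force: 59.4
```

```bash
python3 rk.py;python3 - <<'E'
from h import *
go(559,-351,122,90)
E
```

```text
[ 559.  -274.8  122.8] 59.37926173210144 [ 0.3  1.4 -2.5] [0.04 0.07 0.01]
rack x -96.8613265205098 y -347.2343109512215
d [-0.001 -0.508  0.006] a [ 0.0001 -0.0001 -0.0006]
```

Call:
servo_tool:
  plan:
    - {"dx": 0, "dy": -0.1, "dz": 0, "ax": 0, "ay": 0, "az": 0, "jaw": 1}
    - {"dx": 0, "dy": -0.22, "dz": 0, "ax": 0, "ay": 0, "az": 0, "jaw": 1}
    - {"dx": 0, "dy": -0.34, "dz": 0, "ax": 0, "ay": 0, "az": 0, "jaw": 1}
    - {"dx": 0, "dy": -0.44, "dz": 0, "ax": 0, "ay": 0, "az": 0, "jaw": 1}
    - {"dx": 0, "dy": -0.508, "dz": 0, "ax": 0, "ay": 0, "az": 0, "jaw": 1}
    - {"dx": 0, "dy": -0.508, "dz": 0.03, "ax": 0, "ay": 0, "az": 0, "jaw": 1}
    - {"dx": 0, "dy": -0.508, "dz": 0.07, "ax": 0, "ay": 0, "az": 0, "jaw": 1}
    - {"dx": 0, "dy": -0.508, "dz": 0.11, "ax": 0, "ay": 0, "az": 0, "jaw": 1}

```text
time_s: 52.47
position: [558.6, -351.3, 105.1]
ee_rot: [-0.0, 1.0, 0.0, -0.0]
ft_force: [0.5, -0.4, -2.8]
finger_gap: 27.1
grip_force: 59.5
```

Call:
servo_tool:
  plan:
    - {"dx": 0, "dy": 0, "dz": 0.006, "ax": 0, "ay": 0, "az": 0, "jaw": 1}
    - {"dx": 0, "dy": 0, "dz": 0.012, "ax": 0, "ay": 0, "az": 0, "jaw": 1}
    - {"dx": 0, "dy": 0, "dz": 0.018, "ax": 0, "ay": 0, "az": 0, "jaw": 1}
    - {"dx": 0, "dy": 0, "dz": 0.022, "ax": 0, "ay": 0, "az": 0, "jaw": 1}
    - {"dx": 0, "dy": 0, "dz": 0.024, "ax": 0, "ay": 0, "az": 0, "jaw": 1}
    - {"dx": 0, "dy": 0, "dz": 0.024, "ax": 0, "ay": 0, "az": 0, "jaw": 1}
    - {"dx": 0, "dy": 0, "dz": 0.024, "ax": 0, "ay": 0, "az": 0, "jaw": 1}
    - {"dx": 0, "dy": 0, "dz": 0.024, "ax": 0, "ay": 0, "az": 0, "jaw": 1}

```text
time_s: 53.13
position: [558.8, -351.5, 102.5]
ee_rot: [-0.0, 1.0, -0.0, 0.0]
ft_force: [-0.1, 0.9, -1.5]
finger_gap: 27.3
grip_force: 59.5
```

Call:
servo_tool:
  plan:
    - {"dx": 0, "dy": 0, "dz": 0.004, "ax": 0, "ay": 0, "az": 0, "jaw": 1}
    - {"dx": 0, "dy": 0, "dz": 0.005, "ax": 0, "ay": 0, "az": 0, "jaw": 1}
    - {"dx": 0, "dy": 0, "dz": 0.005, "ax": 0, "ay": 0, "az": 0, "jaw": -0.3}
    - {"dx": 0, "dy": 0, "dz": 0.005, "ax": 0, "ay": 0, "az": 0, "jaw": -0.3}
    - {"dx": 0, "dy": 0, "dz": 0.005, "ax": 0, "ay": 0, "az": 0, "jaw": -0.3}
    - {"dx": 0, "dy": 0, "dz": 0, "ax": 0, "ay": 0, "az": 0, "jaw": -0.3}
    - {"dx": 0, "dy": 0, "dz": -0.25, "ax": 0, "ay": 0, "az": 0, "jaw": -0.3}
    - {"dx": 0, "dy": 0, "dz": -0.5, "ax": 0, "ay": 0, "az": 0, "jaw": -0.3}

```text
time_s: 53.8
position: [558.0, -351.0, 176.3]
ee_rot: [-0.0, 1.0, 0.001, -0.002]
ft_force: [0.3, -1.0, 0.8]
finger_gap: 55.3
grip_force: 0.0
```

Call:
servo_tool:
  plan:
    - {"dx": 0, "dy": 0, "dz": -0.2, "ax": 0, "ay": 0, "az": 0, "jaw": -1}
    - {"dx": -0.05, "dy": 0.15, "dz": -0.3, "ax": 0, "ay": 0, "az": 0, "jaw": -1}
    - {"dx": -0.15, "dy": 0.35, "dz": -0.3, "ax": 0, "ay": 0, "az": 0, "jaw": -1}
    - {"dx": -0.25, "dy": 0.55, "dz": -0.3, "ax": 0, "ay": 0, "az": 0, "jaw": -1}
    - {"dx": -0.33, "dy": 0.75, "dz": -0.3, "ax": 0, "ay": 0, "az": 0, "jaw": -1}
    - {"dx": -0.36, "dy": 0.9, "dz": -0.3, "ax": 0, "ay": 0, "az": 0, "jaw": -1}
    - {"dx": -0.36, "dy": 0.9, "dz": -0.3, "ax": 0, "ay": 0, "az": 0, "jaw": -1}
    - {"dx": -0.36, "dy": 0.9, "dz": -0.3, "ax": 0, "ay": 0, "az": 0, "jaw": -1}

```text
time_s: 54.47
position: [613.0, -215.5, 222.5]
ee_rot: [-0.001, 1.0, -0.0, 0.0]
ft_force: [0.3, -1.4, -0.4]
finger_gap: 85.0
grip_force: 0.0
```

```bash
python3 look.py; python3 yaw.py; python3 -c "
from h import *
go(612.5,-216,97,92)"
```

```text
[ 613.  -215.5  222.5] [ 0.3 -1.4 -0.4]
[[ 608.    99.1   64.2]
 [ 598.3  172.    65.5]
 [ 558.9 -350.6   76.6]]
scene 72 84.4 [ 271.3 -221.1]
scene 62 77.0 [ 462.  -349.9]
scene 21 77.2 [ 557.9 -343.9]
scene 80 64.5 [ 611.2 -216.1]
scene 111 64.6 [607.9  99.7]
scene 118 65.8 [597.7 172.9]
[ 612.6 -217.1  222.4]
barrel px [85.  9.] c [ 474.5 -349.1] size [10.2 29.7] yaw 17.1
barrel px [113. 138.] c [ 557.2 -343.8] size [12. 27.] yaw 0.0
barrel px [283. 193.] c [ 600.  -218.8] size [ 4.9 26.4] yaw 4.8
barrel px [358. 357.] c [ 780.8 -139.3] size [67.7 19.6] yaw 86.8
cap px [ 77. 144.] [ 557.8 -351.3   76.1]
cap px [284. 216.] [ 612.1 -217.1   63.9]
d [-0.     0.01   0.836] a [-0.0002 -0.0001 -0.0226]
```

C stands in the tray. Now grip B.

Call:
servo_tool:
  plan:
    - {"dx": 0, "dy": 0.003, "dz": 0.08, "ax": 0, "ay": 0, "az": -0.04, "jaw": -1}
    - {"dx": 0, "dy": 0.003, "dz": 0.2, "ax": 0, "ay": 0, "az": -0.04, "jaw": -1}
    - {"dx": 0, "dy": 0.003, "dz": 0.35, "ax": 0, "ay": 0, "az": -0.04, "jaw": -1}
    - {"dx": 0, "dy": 0.003, "dz": 0.5, "ax": 0, "ay": 0, "az": -0.04, "jaw": -1}
    - {"dx": 0, "dy": 0.003, "dz": 0.65, "ax": 0, "ay": 0, "az": -0.04, "jaw": -1}
    - {"dx": 0, "dy": 0.003, "dz": 0.77, "ax": 0, "ay": 0, "az": -0.04, "jaw": -1}
    - {"dx": 0, "dy": 0.003, "dz": 0.836, "ax": 0, "ay": 0, "az": -0.04, "jaw": -1}
    - {"dx": 0, "dy": 0.003, "dz": 0.836, "ax": 0, "ay": 0, "az": -0.04, "jaw": -1}

```text
time_s: 55.28
position: [611.7, -216.6, 94.7]
ee_rot: [-0.031, 1.0, 0.001, -0.002]
ft_force: [-0.1, 0.7, -0.1]
finger_gap: 85.6
grip_force: 0.0
```

Call:
servo_tool:
  plan:
    - {"dx": 0, "dy": 0, "dz": 0, "ax": 0, "ay": 0, "az": 0, "jaw": 0.2}
    - {"dx": 0, "dy": 0, "dz": 0, "ax": 0, "ay": 0, "az": 0, "jaw": 0.4}
    - {"dx": 0, "dy": 0, "dz": 0, "ax": 0, "ay": 0, "az": 0, "jaw": 1}
    - {"dx": 0, "dy": 0, "dz": 0, "ax": 0, "ay": 0, "az": 0, "jaw": 1}
    - {"dx": 0, "dy": 0, "dz": 0, "ax": 0, "ay": 0, "az": 0, "jaw": 1}
    - {"dx": 0, "dy": 0, "dz": 0, "ax": 0, "ay": 0, "az": 0, "jaw": 1}
    - {"dx": 0, "dy": 0, "dz": -0.02, "ax": 0, "ay": 0, "az": 0, "jaw": 1}
    - {"dx": 0, "dy": 0, "dz": -0.05, "ax": 0, "ay": 0, "az": 0, "jaw": 1}
  squeeze: 60

```text
time_s: 55.95
position: [612.5, -215.9, 104.3]
ee_rot: [-0.032, 0.999, 0.0, -0.0]
ft_force: [0.0, 1.0, -3.9]
finger_gap: 27.7
grip_force: 59.0
```

```bash
python3 rk.py;python3 - <<'E'
from h import *
go(520,-180,105,97.7)
E
```

```text
[ 612.5 -215.9  104.3] 58.95832031965256 [ 0.   1.  -3.9] [ 0.01 -0.01 -0.01]
rack x -35.944939426394626 y -296.0329229225878
d [ 0.6    0.278 -0.004] a [ 0.0002 -0.0005 -0.0453]
```

Call:
servo_tool:
  plan:
    - {"dx": 0.1, "dy": 0.05, "dz": 0, "ax": 0, "ay": 0, "az": -0.02, "jaw": 1}
    - {"dx": 0.23, "dy": 0.11, "dz": 0, "ax": 0, "ay": 0, "az": -0.045, "jaw": 1}
    - {"dx": 0.37, "dy": 0.18, "dz": 0, "ax": 0, "ay": 0, "az": -0.045, "jaw": 1}
    - {"dx": 0.5, "dy": 0.24, "dz": 0, "ax": 0, "ay": 0, "az": -0.045, "jaw": 1}
    - {"dx": 0.6, "dy": 0.278, "dz": 0, "ax": 0, "ay": 0, "az": -0.045, "jaw": 1}
    - {"dx": 0.6, "dy": 0.278, "dz": 0, "ax": 0, "ay": 0, "az": -0.045, "jaw": 1}
    - {"dx": 0.6, "dy": 0.278, "dz": 0, "ax": 0, "ay": 0, "az": -0.045, "jaw": 1}
    - {"dx": 0.6, "dy": 0.278, "dz": 0, "ax": 0, "ay": 0, "az": -0.045, "jaw": 1}

```text
time_s: 56.62
position: [520.8, -180.4, 104.9]
ee_rot: [-0.067, 0.998, -0.0, 0.0]
ft_force: [0.2, 0.7, -3.7]
finger_gap: 27.4
grip_force: 59.2
```

Call:
servo_tool:
  plan:
    - {"dx": -0.01, "dy": 0.12, "dz": 0, "ax": 0, "ay": 0, "az": 0, "jaw": 1}
    - {"dx": -0.03, "dy": 0.27, "dz": 0, "ax": 0, "ay": 0, "az": 0, "jaw": 1}
    - {"dx": -0.05, "dy": 0.43, "dz": 0, "ax": 0, "ay": 0, "az": 0, "jaw": 1}
    - {"dx": -0.07, "dy": 0.6, "dz": 0, "ax": 0, "ay": 0, "az": 0, "jaw": 1}
    - {"dx": -0.09, "dy": 0.77, "dz": 0, "ax": 0, "ay": 0, "az": 0, "jaw": 1}
    - {"dx": -0.107, "dy": 0.92, "dz": 0, "ax": 0, "ay": 0, "az": 0, "jaw": 1}
    - {"dx": -0.107, "dy": 0.92, "dz": 0, "ax": 0, "ay": 0, "az": 0, "jaw": 1}
    - {"dx": -0.107, "dy": 0.92, "dz": 0, "ax": 0, "ay": 0, "az": 0, "jaw": 1}

```text
time_s: 57.28
position: [518.4, -40.4, 104.5]
ee_rot: [-0.068, 0.998, -0.0, 0.0]
ft_force: [-0.0, -1.0, -3.3]
finger_gap: 27.4
grip_force: 60.0
```

Call:
servo_tool:
  plan:
    - {"dx": -0.01, "dy": 0.12, "dz": 0, "ax": 0, "ay": 0, "az": 0, "jaw": 1}
    - {"dx": -0.03, "dy": 0.27, "dz": 0, "ax": 0, "ay": 0, "az": 0, "jaw": 1}
    - {"dx": -0.05, "dy": 0.43, "dz": 0, "ax": 0, "ay": 0, "az": 0, "jaw": 1}
    - {"dx": -0.07, "dy": 0.6, "dz": 0, "ax": 0, "ay": 0, "az": 0, "jaw": 1}
    - {"dx": -0.09, "dy": 0.77, "dz": 0, "ax": 0, "ay": 0, "az": 0, "jaw": 1}
    - {"dx": -0.107, "dy": 0.92, "dz": 0, "ax": 0, "ay": 0, "az": 0, "jaw": 1}
    - {"dx": -0.107, "dy": 0.92, "dz": 0, "ax": 0, "ay": 0, "az": 0, "jaw": 1}
    - {"dx": -0.107, "dy": 0.92, "dz": 0, "ax": 0, "ay": 0, "az": 0, "jaw": 1}

```text
time_s: 57.95
position: [515.8, 97.8, 104.3]
ee_rot: [-0.067, 0.998, -0.0, 0.0]
ft_force: [0.2, 0.0, -3.2]
finger_gap: 27.6
grip_force: 60.6
```

```bash
python3 rk.py;python3 -c "
from h import *
go(511.9,237.2,104,97.7)"
```

```text
[515.8  97.8 104.3] 60.580781400203705 [ 0.2  0.  -3.2] [-0.03  0.02  0.02]
rack x -89.74139050918257 y 27.855134696630515
d [-0.099  0.924  0.002] a [-0.0002  0.      0.0004]
```

Call:
servo_tool:
  plan:
    - {"dx": -0.01, "dy": 0.12, "dz": 0, "ax": 0, "ay": 0, "az": 0, "jaw": 1}
    - {"dx": -0.03, "dy": 0.27, "dz": 0, "ax": 0, "ay": 0, "az": 0, "jaw": 1}
    - {"dx": -0.05, "dy": 0.43, "dz": 0, "ax": 0, "ay": 0, "az": 0, "jaw": 1}
    - {"dx": -0.07, "dy": 0.6, "dz": 0, "ax": 0, "ay": 0, "az": 0, "jaw": 1}
    - {"dx": -0.09, "dy": 0.77, "dz": 0, "ax": 0, "ay": 0, "az": 0, "jaw": 1}
    - {"dx": -0.099, "dy": 0.922, "dz": 0, "ax": 0, "ay": 0, "az": 0, "jaw": 1}
    - {"dx": -0.099, "dy": 0.922, "dz": 0.02, "ax": 0, "ay": 0, "az": 0, "jaw": 1}
    - {"dx": -0.099, "dy": 0.922, "dz": 0.036, "ax": 0, "ay": 0, "az": 0, "jaw": 1}

```text
time_s: 58.62
position: [512.1, 236.4, 98.7]
ee_rot: [-0.067, 0.998, -0.0, -0.0]
ft_force: [-0.0, -0.8, -2.9]
finger_gap: 27.6
grip_force: 60.9
```

```bash
python3 rk.py
```

```text
[512.1 236.4  98.7] 60.868180990219116 [-0.  -0.8 -2.9] [-0.01 -0.02  0.01]
rack x -74.88005470072426 y 165.68187649115114
```

Call:
servo_tool:
  plan:
    - {"dx": 0, "dy": 0.003, "dz": 0.003, "ax": 0, "ay": 0, "az": 0, "jaw": 1}
    - {"dx": -0.03, "dy": 0.003, "dz": 0.003, "ax": 0, "ay": 0, "az": 0, "jaw": 1}
    - {"dx": -0.07, "dy": 0.003, "dz": 0.003, "ax": 0, "ay": 0, "az": 0, "jaw": 1}
    - {"dx": -0.11, "dy": 0.003, "dz": 0.003, "ax": 0, "ay": 0, "az": 0, "jaw": 1}
    - {"dx": -0.15, "dy": 0.003, "dz": 0.003, "ax": 0, "ay": 0, "az": 0, "jaw": 1}
    - {"dx": -0.19, "dy": 0.003, "dz": 0.003, "ax": 0, "ay": 0, "az": 0, "jaw": 1}
    - {"dx": -0.22, "dy": 0.003, "dz": 0.003, "ax": 0, "ay": 0, "az": 0, "jaw": 1}
    - {"dx": -0.24, "dy": 0.003, "dz": 0.003, "ax": 0, "ay": 0, "az": 0, "jaw": 1}

```text
time_s: 59.28
position: [547.9, 242.0, 98.5]
ee_rot: [-0.067, 0.998, -0.0, 0.0]
ft_force: [-0.2, -0.3, -4.5]
finger_gap: 27.6
grip_force: 60.9
```

```bash
python3 rk.py
```

```text
[547.9 242.   98.5] 60.87527632713318 [-0.2 -0.3 -4.5] [0.06 0.   0.  ]
rack x -38.654369213928476 y 166.39048478301922
```

Call:
servo_tool:
  plan:
    - {"dx": -0.015, "dy": 0, "dz": 0.003, "ax": 0, "ay": 0, "az": 0, "jaw": 1}
    - {"dx": -0.03, "dy": 0, "dz": 0.003, "ax": 0, "ay": 0, "az": 0, "jaw": 1}
    - {"dx": -0.045, "dy": 0, "dz": 0.003, "ax": 0, "ay": 0, "az": 0, "jaw": 1}
    - {"dx": -0.06, "dy": 0, "dz": 0.003, "ax": 0, "ay": 0, "az": 0, "jaw": 1}
    - {"dx": -0.075, "dy": 0, "dz": 0.003, "ax": 0, "ay": 0, "az": 0, "jaw": 1}
    - {"dx": -0.09, "dy": 0, "dz": 0.003, "ax": 0, "ay": 0, "az": 0, "jaw": 1}
    - {"dx": -0.105, "dy": 0, "dz": 0.003, "ax": 0, "ay": 0, "az": 0, "jaw": 1}
    - {"dx": -0.12, "dy": 0, "dz": 0.003, "ax": 0, "ay": 0, "az": 0, "jaw": 1}

```text
time_s: 59.95
position: [564.5, 244.4, 99.4]
ee_rot: [-0.067, 0.998, -0.0, -0.001]
ft_force: [-17.8, -5.0, 26.7]
finger_gap: 27.8
grip_force: 63.5
```

Call:
servo_tool:
  plan:
    - {"dx": -0.015, "dy": 0, "dz": 0, "ax": 0, "ay": 0, "az": 0, "jaw": 1}
    - {"dx": -0.03, "dy": 0, "dz": 0, "ax": 0, "ay": 0, "az": 0, "jaw": 1}
    - {"dx": -0.045, "dy": 0, "dz": 0, "ax": 0, "ay": 0, "az": 0, "jaw": 1}
    - {"dx": -0.06, "dy": 0, "dz": 0, "ax": 0, "ay": 0, "az": 0, "jaw": 1}
    - {"dx": -0.075, "dy": 0, "dz": 0, "ax": 0, "ay": 0, "az": 0, "jaw": 1}
    - {"dx": -0.09, "dy": 0, "dz": 0, "ax": 0, "ay": 0, "az": 0, "jaw": 1}
    - {"dx": -0.105, "dy": 0, "dz": 0, "ax": 0, "ay": 0, "az": 0, "jaw": 1}
    - {"dx": -0.12, "dy": 0, "dz": 0, "ax": 0, "ay": 0, "az": 0, "jaw": 1}

```text
time_s: 60.62
position: [582.6, 246.9, 99.5]
ee_rot: [-0.067, 0.998, 0.0, -0.0]
ft_force: [-11.8, -2.9, 14.7]
finger_gap: 27.6
grip_force: 57.9
```

```bash
python3 rk.py
```

```text
[582.6 246.9  99.5] 57.856287360191345 [-11.8  -2.9  14.7] [-0.38  2.17  0.01]
rack x -3.553743005925753 y 166.6508506555265
```

Call:
servo_tool:
  plan:
    - {"dx": 0, "dy": 0, "dz": -0.003, "ax": 0, "ay": 0, "az": 0, "jaw": 1}
    - {"dx": 0, "dy": 0, "dz": -0.006, "ax": 0, "ay": 0, "az": 0, "jaw": 1}
    - {"dx": 0, "dy": 0, "dz": -0.006, "ax": 0, "ay": 0, "az": 0, "jaw": 1}
    - {"dx": 0, "dy": 0, "dz": -0.006, "ax": 0, "ay": 0, "az": 0, "jaw": 1}
    - {"dx": 0, "dy": 0, "dz": -0.006, "ax": 0, "ay": 0, "az": 0, "jaw": 1}
    - {"dx": 0, "dy": 0, "dz": -0.006, "ax": 0, "ay": 0, "az": 0, "jaw": 1}
    - {"dx": 0, "dy": 0, "dz": -0.006, "ax": 0, "ay": 0, "az": 0, "jaw": 1}
    - {"dx": 0, "dy": 0, "dz": -0.006, "ax": 0, "ay": 0, "az": 0, "jaw": 1}

```text
time_s: 61.28
position: [582.8, 246.9, 99.7]
ee_rot: [-0.067, 0.998, 0.0, 0.0]
ft_force: [-5.4, -0.6, 6.9]
finger_gap: 27.4
grip_force: 58.4
```

```bash
python3 rk.py
python3 - <<'E'
from h import *
p,d=cams.snapshot('wrist');W=cloud('wrist',p,d)
for ce,m in blobs(p,'blue',150): z=np.median(W[m][:,2]);print(ce,ray('wrist',*ce,z))
p2,d2=cams.snapshot('scene')
cv2.imwrite('pics/p8.png',np.hstack([p[:,60:500],cv2.resize(p2[210:330,240:360],(360,360),interpolation=cv2.INTER_CUBIC)[:420].repeat(1,0) if 0 else cv2.copyMakeBorder(cv2.resize(p2[210:330,240:360],(360,360),interpolation=cv2.INTER_CUBIC),0,60,0,0,cv2.BORDER_CONSTANT)])[:,:,::-1])
E
```

```text
[582.8 246.9  99.7] 58.40865544974804 [-5.4 -0.6  6.9] [-0.14  0.97  0.04]
rack x -3.369567702659083 y 166.59288650316785
[ 79.29873265 330.97797224] [595.83970716 170.32313434  65.16357697]
[283.21543561 332.53929924] [583.70742326 246.58632317  68.45954854]
```

View pics/p8.png

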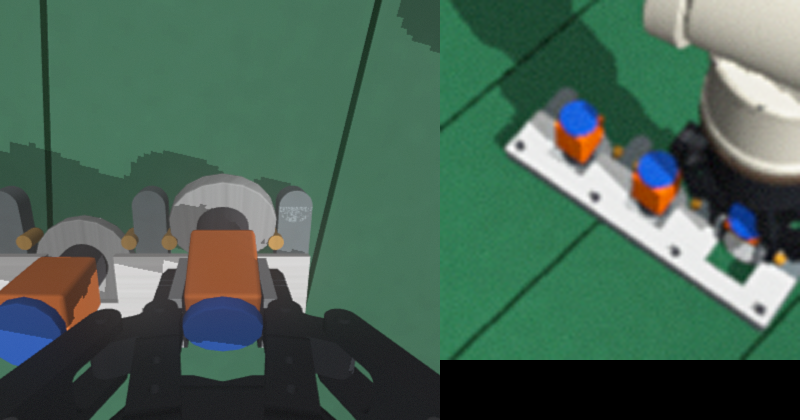

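The picture shows B pitched in the grip. Its foot centre (222,225) is still short of the pins at row 242, unlike A's seated foot, so the grip slackened. I'll back off, let it settle upright and regrip lower and harder.

Call:
servo_tool:
  plan:
    - {"dx": 0.02, "dy": 0, "dz": -0.008, "ax": 0, "ay": 0, "az": 0, "jaw": 1}
    - {"dx": 0.05, "dy": 0, "dz": -0.008, "ax": 0, "ay": 0, "az": 0, "jaw": 1}
    - {"dx": 0.08, "dy": 0, "dz": -0.008, "ax": 0, "ay": 0, "az": 0, "jaw": 1}
    - {"dx": 0.11, "dy": 0, "dz": -0.008, "ax": 0, "ay": 0, "az": 0, "jaw": 1}
    - {"dx": 0.14, "dy": 0, "dz": -0.008, "ax": 0, "ay": 0, "az": 0, "jaw": 1}
    - {"dx": 0.16, "dy": 0, "dz": -0.008, "ax": 0, "ay": 0, "az": 0, "jaw": 1}
    - {"dx": 0.18, "dy": 0, "dz": -0.008, "ax": 0, "ay": 0, "az": 0, "jaw": 1}
    - {"dx": 0.18, "dy": 0, "dz": -0.008, "ax": 0, "ay": 0, "az": 0, "jaw": 1}

```text
time_s: 62.05
position: [555.5, 243.1, 100.2]
ee_rot: [-0.067, 0.998, -0.0, -0.0]
ft_force: [-1.0, 0.2, -2.3]
finger_gap: 27.2
grip_force: 59.0
```

```bash
python3 rk.py
cat > capz.py <<'E'
from h import *
from math import *
y=radians(7.7);X=np.array([cos(y),sin(y)]);Y=np.array([-X[1],X[0]])
p,d=cams.snapshot('wrist');W=cloud('wrist',p,d)
for ce,m in blobs(p,'blue',150):
    q=W[m];P=np.linalg.lstsq(np.c_[q[:,:2]-q[:,:2].mean(0),np.ones(len(q))],q[:,2],rcond=None)[0]
    z=np.median(q[:,2]);w=ray('wrist',*ce,z);print(ce.round(0),w.round(1),'rack',(w[:2]@X-614).round(1),(w[:2]@Y).round(1),'slope deg',np.degrees(np.arctan(P[:2]@X)).round(1),np.degrees(np.arctan(P[:2]@Y)).round(1))
h=cv2.cvtColor(p,cv2.COLOR_RGB2HSV);m=(h[...,1]<25)&(h[...,2]>90)&(W[...,2]>5)&(W[...,2]<30)
cv2.imwrite('pics/cz.png',p[:,:,::-1])
E
python3 capz.py
```

```text
[555.5 243.1 100.2] 58.973861038684845 [-1.   0.2 -2.3] [-0.03  0.    0.03]
rack x -30.929995034723333 y 166.49701280241604
[285. 338.] [560.6 244.2  67.2] rack -25.7 166.9 slope deg -42.4 -3.6
```

Call:
servo_tool:
  plan:
    - {"dx": 0.02, "dy": 0, "dz": 0.003, "ax": 0, "ay": 0, "az": 0, "jaw": 1}
    - {"dx": 0.04, "dy": 0, "dz": 0.006, "ax": 0, "ay": 0, "az": 0, "jaw": 1}
    - {"dx": 0.04, "dy": 0, "dz": 0.006, "ax": 0, "ay": 0, "az": 0, "jaw": 0.25}
    - {"dx": 0.04, "dy": 0, "dz": 0.006, "ax": 0, "ay": 0, "az": 0, "jaw": 0.2}
    - {"dx": 0.04, "dy": 0, "dz": 0.006, "ax": 0, "ay": 0, "az": 0, "jaw": 0.1}
    - {"dx": 0.04, "dy": 0, "dz": 0.006, "ax": 0, "ay": 0, "az": 0, "jaw": 0}
    - {"dx": 0.04, "dy": 0, "dz": 0.006, "ax": 0, "ay": 0, "az": 0, "jaw": -0.2}
    - {"dx": 0.04, "dy": 0, "dz": 0.006, "ax": 0, "ay": 0, "az": 0, "jaw": -0.2}

```text
time_s: 62.77
position: [550.1, 242.4, 99.2]
ee_rot: [-0.067, 0.998, -0.0, -0.0]
ft_force: [-0.2, 0.8, -0.4]
finger_gap: 51.3
grip_force: 0.0
```

```bash
python3 rk.py; python3 capz.py; python3 look.py
```

```text
[550.1 242.4  99.2] 0.0 [-0.2  0.8 -0.4] [-0.02  0.01  0.02]
rack x -36.341616818849616 y 166.46508316077558
[282. 256.] [522.2 237.7  64. ] rack -64.6 165.6 slope deg -23.5 0.1
[550.1 242.4  99.2] [-0.1 -0.1 -0.5]
[[ 607.8   99.3   63.8]
 [ 598.3  171.8   65.3]
 [ 548.2 -337.    76.5]
 [ 463.1 -348.9   76.9]
 [ 271.2 -223.2   84.2]]
scene 64 84.1 [ 270.7 -221.7]
scene 65 76.6 [ 461.1 -349.7]
scene 66 76.4 [ 547.7 -338.3]
scene 112 64.5 [607.8  99.7]
scene 121 65.8 [597.4 172.9]
```

B stands upright again, centred in line with the slot, 65 mm before the seat. (C was knocked within the tray and is still upright at (548,-337).) Regrip lower and with more squeeze.

Call:
servo_tool:
  plan:
    - {"dx": 0.05, "dy": 0, "dz": 0, "ax": 0, "ay": 0, "az": 0, "jaw": -0.4}
    - {"dx": 0.1, "dy": 0, "dz": 0, "ax": 0, "ay": 0, "az": 0, "jaw": -0.4}
    - {"dx": 0.15, "dy": -0.003, "dz": 0, "ax": 0, "ay": 0, "az": 0, "jaw": -0.4}
    - {"dx": 0.187, "dy": -0.003, "dz": 0.02, "ax": 0, "ay": 0, "az": 0, "jaw": -0.4}
    - {"dx": 0.187, "dy": -0.003, "dz": 0.035, "ax": 0, "ay": 0, "az": 0, "jaw": -0.4}
    - {"dx": 0.187, "dy": -0.003, "dz": 0.045, "ax": 0, "ay": 0, "az": 0, "jaw": -0.4}
    - {"dx": 0.187, "dy": -0.003, "dz": 0.045, "ax": 0, "ay": 0, "az": 0, "jaw": -0.4}
    - {"dx": 0.187, "dy": -0.003, "dz": 0.045, "ax": 0, "ay": 0, "az": 0, "jaw": -0.4}

```text
time_s: 63.58
position: [522.6, 238.2, 92.4]
ee_rot: [-0.067, 0.998, -0.0, -0.0]
ft_force: [0.2, 0.1, -0.3]
finger_gap: 59.7
grip_force: 0.0
```

```bash
python3 rk.py; python3 capz.py
```

```text
[522.6 238.2  92.4] 0.0 [ 0.2  0.1 -0.3] [-0.04 -0.02  0.02]
rack x -64.22069785287533 y 166.02842493761625
[283. 335.] [522.6 237.6  64. ] rack -64.3 165.5 slope deg -24.0 0.0
```

Call:
servo_tool:
  plan:
    - {"dx": 0, "dy": 0, "dz": 0, "ax": 0, "ay": 0, "az": 0, "jaw": 0.2}
    - {"dx": 0, "dy": 0, "dz": 0, "ax": 0, "ay": 0, "az": 0, "jaw": 0.4}
    - {"dx": 0, "dy": 0, "dz": 0, "ax": 0, "ay": 0, "az": 0, "jaw": 1}
    - {"dx": 0, "dy": 0, "dz": 0, "ax": 0, "ay": 0, "az": 0, "jaw": 1}
    - {"dx": 0, "dy": 0, "dz": 0, "ax": 0, "ay": 0, "az": 0, "jaw": 1}
    - {"dx": 0, "dy": 0, "dz": 0, "ax": 0, "ay": 0, "az": 0, "jaw": 1}
    - {"dx": 0, "dy": 0, "dz": -0.004, "ax": 0, "ay": 0, "az": 0, "jaw": 1}
    - {"dx": 0, "dy": 0, "dz": -0.006, "ax": 0, "ay": 0, "az": 0, "jaw": 1}
  squeeze: 110

```text
time_s: 64.3
position: [522.1, 238.1, 93.1]
ee_rot: [-0.067, 0.998, -0.0, -0.0]
ft_force: [0.1, 0.1, -3.0]
finger_gap: 26.7
grip_force: 108.2
```

```bash
python3 rk.py
```

```text
[522.1 238.1  93.1] 108.1598424911499 [ 0.1  0.1 -3. ] [ 0.01 -0.01  0.01]
rack x -64.69562735142665 y 165.97382586778627
```

Call:
servo_tool:
  plan:
    - {"dx": -0.01, "dy": 0.003, "dz": 0.002, "ax": 0, "ay": 0, "az": 0, "jaw": 1}
    - {"dx": -0.03, "dy": 0.003, "dz": 0.002, "ax": 0, "ay": 0, "az": 0, "jaw": 1}
    - {"dx": -0.06, "dy": 0.003, "dz": 0.002, "ax": 0, "ay": 0, "az": 0, "jaw": 1}
    - {"dx": -0.09, "dy": 0.003, "dz": 0.002, "ax": 0, "ay": 0, "az": 0, "jaw": 1}
    - {"dx": -0.12, "dy": 0.003, "dz": 0.002, "ax": 0, "ay": 0, "az": 0, "jaw": 1}
    - {"dx": -0.15, "dy": 0.003, "dz": 0.002, "ax": 0, "ay": 0, "az": 0, "jaw": 1}
    - {"dx": -0.17, "dy": 0.003, "dz": 0.002, "ax": 0, "ay": 0, "az": 0, "jaw": 1}
    - {"dx": -0.19, "dy": 0.003, "dz": 0.002, "ax": 0, "ay": 0, "az": 0, "jaw": 1}

```text
time_s: 64.97
position: [551.0, 242.4, 93.0]
ee_rot: [-0.067, 0.998, -0.0, -0.0]
ft_force: [0.1, -0.1, -3.6]
finger_gap: 26.9
grip_force: 108.2
```

Call:
servo_tool:
  plan:
    - {"dx": -0.015, "dy": 0, "dz": 0, "ax": 0, "ay": 0, "az": 0, "jaw": 1}
    - {"dx": -0.03, "dy": 0, "dz": 0, "ax": 0, "ay": 0, "az": 0, "jaw": 1}
    - {"dx": -0.045, "dy": 0, "dz": 0, "ax": 0, "ay": 0, "az": 0, "jaw": 1}
    - {"dx": -0.06, "dy": 0, "dz": 0, "ax": 0, "ay": 0, "az": 0, "jaw": 1}
    - {"dx": -0.075, "dy": 0, "dz": 0, "ax": 0, "ay": 0, "az": 0, "jaw": 1}
    - {"dx": -0.09, "dy": 0, "dz": 0, "ax": 0, "ay": 0, "az": 0, "jaw": 1}
    - {"dx": -0.105, "dy": 0, "dz": 0, "ax": 0, "ay": 0, "az": 0, "jaw": 1}
    - {"dx": -0.12, "dy": 0, "dz": 0, "ax": 0, "ay": 0, "az": 0, "jaw": 1}

```text
time_s: 65.63
position: [567.8, 244.8, 92.9]
ee_rot: [-0.067, 0.998, -0.0, -0.001]
ft_force: [-6.9, -1.7, -0.1]
finger_gap: 26.8
grip_force: 108.6
```

```bash
python3 rk.py; python3 capz.py
```

```text
[567.8 244.8  92.9] 108.57129335403442 [-6.9 -1.7 -0.1] [-0.2   1.15  0.  ]
rack x -18.486451988993167 y 166.4898215677414
[282. 335.] [568.3 244.   64.2] rack -18.1 165.7 slope deg -14.2 0.3
[ 65. 362.] [590.2 166.6  65.1] rack -6.8 86.1 slope deg -32.4 -4.7
```

Cap and tool move together (-18), upright. Continue to the seat.

Call:
servo_tool:
  plan:
    - {"dx": -0.015, "dy": 0, "dz": 0, "ax": 0, "ay": 0, "az": 0, "jaw": 1}
    - {"dx": -0.03, "dy": 0, "dz": 0, "ax": 0, "ay": 0, "az": 0, "jaw": 1}
    - {"dx": -0.045, "dy": 0, "dz": 0, "ax": 0, "ay": 0, "az": 0, "jaw": 1}
    - {"dx": -0.06, "dy": 0, "dz": 0, "ax": 0, "ay": 0, "az": 0, "jaw": 1}
    - {"dx": -0.075, "dy": 0, "dz": 0, "ax": 0, "ay": 0, "az": 0, "jaw": 1}
    - {"dx": -0.09, "dy": 0, "dz": 0, "ax": 0, "ay": 0, "az": 0, "jaw": 1}
    - {"dx": -0.105, "dy": 0, "dz": 0, "ax": 0, "ay": 0, "az": 0, "jaw": 1}
    - {"dx": -0.12, "dy": 0, "dz": 0, "ax": 0, "ay": 0, "az": 0, "jaw": 1}

```text
time_s: 66.35
position: [586.7, 247.3, 93.3]
ee_rot: [-0.067, 0.998, -0.0, 0.0]
ft_force: [-0.4, 0.1, -2.9]
finger_gap: 26.9
grip_force: 108.4
```

Call:
servo_tool:
  plan:
    - {"dx": -0.001, "dy": 0, "dz": 0, "ax": 0, "ay": 0, "az": 0, "jaw": 1}
    - {"dx": -0.002, "dy": 0, "dz": 0, "ax": 0, "ay": 0, "az": 0, "jaw": 1}
    - {"dx": -0.003, "dy": 0, "dz": 0, "ax": 0, "ay": 0, "az": 0, "jaw": 1}
    - {"dx": -0.005, "dy": 0, "dz": 0, "ax": 0, "ay": 0, "az": 0, "jaw": 1}
    - {"dx": -0.007, "dy": 0, "dz": 0, "ax": 0, "ay": 0, "az": 0, "jaw": 1}
    - {"dx": -0.009, "dy": 0, "dz": 0, "ax": 0, "ay": 0, "az": 0, "jaw": 1}
    - {"dx": -0.01, "dy": 0, "dz": 0, "ax": 0, "ay": 0, "az": 0, "jaw": 1}
    - {"dx": -0.01, "dy": 0, "dz": 0, "ax": 0, "ay": 0, "az": 0, "jaw": 1}

```text
time_s: 67.02
position: [587.6, 247.4, 93.1]
ee_rot: [-0.067, 0.998, -0.0, -0.0]
ft_force: [-2.8, -1.0, -1.5]
finger_gap: 26.6
grip_force: 108.4
```

```bash
python3 rk.py
```

```text
[587.6 247.4  93.1] 108.43865990638733 [-2.8 -1.  -1.5] [-0.06  0.51  0.01]
rack x 1.4296373158908864 y 166.4370436883986
```

Call:
servo_tool:
  plan:
    - {"dx": -0.001, "dy": 0, "dz": 0, "ax": 0, "ay": 0, "az": 0, "jaw": 1}
    - {"dx": -0.002, "dy": 0, "dz": 0, "ax": 0, "ay": 0, "az": 0, "jaw": 1}
    - {"dx": -0.003, "dy": 0, "dz": 0, "ax": 0, "ay": 0, "az": 0, "jaw": 1}
    - {"dx": -0.004, "dy": 0, "dz": 0, "ax": 0, "ay": 0, "az": 0, "jaw": 1}
    - {"dx": -0.005, "dy": 0, "dz": 0, "ax": 0, "ay": 0, "az": 0, "jaw": 1}
    - {"dx": -0.006, "dy": 0, "dz": 0, "ax": 0, "ay": 0, "az": 0, "jaw": 1}
    - {"dx": -0.006, "dy": 0, "dz": 0, "ax": 0, "ay": 0, "az": 0, "jaw": 1}
    - {"dx": -0.006, "dy": 0, "dz": 0, "ax": 0, "ay": 0, "az": 0, "jaw": 1}

```text
time_s: 67.68
position: [587.9, 247.5, 93.0]
ee_rot: [-0.067, 0.998, -0.0, -0.001]
ft_force: [-9.6, -1.8, 2.8]
finger_gap: 26.3
grip_force: 108.8
```

```bash
python3 rk.py;python3 capz.py
```

```text
[587.9 247.5  93. ] 108.78376364707947 [-9.6 -1.8  2.8] [-0.3   1.65  0.05]
rack x 1.7518852226446597 y 166.50510848656182
[ 68. 332.] [596.1 171.   65.1] rack -0.4 89.6 slope deg -16.7 19.0
[282. 335.] [587.9 246.7  64.2] rack 1.6 165.7 slope deg -26.1 0.2
```

B is seated. Release and rise, then re-press A's cap to check that it is home.

Call:
servo_tool:
  plan:
    - {"dx": 0.003, "dy": 0, "dz": 0, "ax": 0, "ay": 0, "az": 0, "jaw": 1}
    - {"dx": 0.003, "dy": 0, "dz": 0, "ax": 0, "ay": 0, "az": 0, "jaw": -0.2}
    - {"dx": 0.003, "dy": 0, "dz": 0, "ax": 0, "ay": 0, "az": 0, "jaw": -0.2}
    - {"dx": 0.003, "dy": 0, "dz": 0, "ax": 0, "ay": 0, "az": 0, "jaw": -0.2}
    - {"dx": 0.003, "dy": 0, "dz": 0, "ax": 0, "ay": 0, "az": 0, "jaw": -0.2}
    - {"dx": 0.003, "dy": 0, "dz": -0.1, "ax": 0, "ay": 0, "az": 0, "jaw": -0.2}
    - {"dx": 0.003, "dy": 0, "dz": -0.35, "ax": 0, "ay": 0, "az": 0, "jaw": -0.2}
    - {"dx": 0.003, "dy": 0, "dz": -0.6, "ax": 0, "ay": 0, "az": 0, "jaw": -0.2}

```text
time_s: 68.4
position: [587.6, 247.3, 183.0]
ee_rot: [-0.067, 0.998, -0.0, -0.001]
ft_force: [0.7, 1.0, 0.3]
finger_gap: 51.3
grip_force: 0.0
```

```bash
python3 look.py; python3 capz.py; python3 -c "
from h import *
go(598.5,172.3,150,97.7)"
```

```text
[587.6 247.3 183. ] [0.7 1.  0.3]
[[ 608.1   99.2   63.8]
 [ 598.2  172.    65.4]
 [ 584.6  240.3   63.8]
 [ 548.5 -336.5   76.9]
 [ 463.1 -348.9   76.5]
 [ 271.  -223.    83.9]]
scene 72 83.9 [ 270.9 -221.5]
scene 59 76.8 [ 461.7 -349.7]
scene 64 76.8 [ 547.7 -337.5]
scene 116 64.4 [607.4  99.5]
scene 117 65.9 [597.9 172.9]
scene 131 64.7 [588.  247.8]
[ 49. 228.] [605.9  99.4  60.6] rack -0.2 17.3 slope deg -13.3 26.2
[282. 228.] [586.3 246.5  60.8] rack 0.0 165.7 slope deg -48.0 -0.2
[163. 229.] [596.4 171.7  62.1] rack 0.0 90.2 slope deg -27.5 27.7
d [ 0.008 -0.508  0.244] a [ 0.0005  0.0037 -0.0003]
```

A's cap reads about 1.4 mm higher than the others, so re-press it.

Call:
servo_tool:
  plan:
    - {"dx": 0.002, "dy": -0.1, "dz": 0, "ax": 0, "ay": 0, "az": 0, "jaw": 1}
    - {"dx": 0.004, "dy": -0.25, "dz": 0, "ax": 0, "ay": 0, "az": 0, "jaw": 1}
    - {"dx": 0.008, "dy": -0.4, "dz": 0, "ax": 0, "ay": 0, "az": 0, "jaw": 1}
    - {"dx": 0.008, "dy": -0.508, "dz": 0, "ax": 0, "ay": 0, "az": 0, "jaw": 1}
    - {"dx": 0.008, "dy": -0.508, "dz": 0.05, "ax": 0, "ay": 0, "az": 0, "jaw": 1}
    - {"dx": 0.008, "dy": -0.508, "dz": 0.12, "ax": 0, "ay": 0, "az": 0, "jaw": 1}
    - {"dx": 0.008, "dy": -0.508, "dz": 0.19, "ax": 0, "ay": 0, "az": 0, "jaw": 1}
    - {"dx": 0.008, "dy": -0.508, "dz": 0.23, "ax": 0, "ay": 0, "az": 0, "jaw": 1}

```text
time_s: 69.22
position: [596.4, 172.2, 146.0]
ee_rot: [-0.067, 0.998, -0.0, -0.001]
ft_force: [-0.6, 0.3, 0.5]
finger_gap: -0.0
grip_force: 0.0
```

Call:
servo_tool:
  plan:
    - {"dx": 0, "dy": 0, "dz": 0.01, "ax": 0, "ay": 0, "az": 0, "jaw": 1}
    - {"dx": 0, "dy": 0, "dz": 0.02, "ax": 0, "ay": 0, "az": 0, "jaw": 1}
    - {"dx": 0, "dy": 0, "dz": 0.03, "ax": 0, "ay": 0, "az": 0, "jaw": 1}
    - {"dx": 0, "dy": 0, "dz": 0.04, "ax": 0, "ay": 0, "az": 0, "jaw": 1}
    - {"dx": 0, "dy": 0, "dz": 0.047, "ax": 0, "ay": 0, "az": 0, "jaw": 1}
    - {"dx": 0, "dy": 0, "dz": 0.053, "ax": 0, "ay": 0, "az": 0, "jaw": 1}
    - {"dx": 0, "dy": 0, "dz": 0.057, "ax": 0, "ay": 0, "az": 0, "jaw": 1}
    - {"dx": 0, "dy": 0, "dz": 0.06, "ax": 0, "ay": 0, "az": 0, "jaw": 1}

```text
time_s: 69.88
position: [597.2, 171.8, 139.7]
ee_rot: [-0.067, 0.998, -0.0, 0.0]
ft_force: [-0.1, 0.4, -0.8]
finger_gap: 0.1
grip_force: 0.0
```

Call:
servo_tool:
  plan:
    - {"dx": 0, "dy": 0, "dz": 0.001, "ax": 0, "ay": 0, "az": 0, "jaw": 1}
    - {"dx": 0, "dy": 0, "dz": 0.002, "ax": 0, "ay": 0, "az": 0, "jaw": 1}
    - {"dx": 0, "dy": 0, "dz": 0.003, "ax": 0, "ay": 0, "az": 0, "jaw": 1}
    - {"dx": 0, "dy": 0, "dz": 0.005, "ax": 0, "ay": 0, "az": 0, "jaw": 1}
    - {"dx": 0, "dy": 0, "dz": 0.007, "ax": 0, "ay": 0, "az": 0, "jaw": 1}
    - {"dx": 0, "dy": 0, "dz": 0.008, "ax": 0, "ay": 0, "az": 0, "jaw": 1}
    - {"dx": 0, "dy": 0, "dz": 0.009, "ax": 0, "ay": 0, "az": 0, "jaw": 1}
    - {"dx": 0, "dy": 0, "dz": 0.01, "ax": 0, "ay": 0, "az": 0, "jaw": 1}

```text
time_s: 70.55
position: [597.2, 171.8, 138.2]
ee_rot: [-0.067, 0.998, -0.0, 0.0]
ft_force: [-0.3, 0.1, 1.7]
finger_gap: -0.1
grip_force: 1.4
```

Call:
servo_tool:
  plan:
    - {"dx": 0, "dy": 0, "dz": 0.001, "ax": 0, "ay": 0, "az": 0, "jaw": 1}
    - {"dx": 0, "dy": 0, "dz": 0.002, "ax": 0, "ay": 0, "az": 0, "jaw": 1}
    - {"dx": 0, "dy": 0, "dz": 0.003, "ax": 0, "ay": 0, "az": 0, "jaw": 1}
    - {"dx": 0, "dy": 0, "dz": 0.004, "ax": 0, "ay": 0, "az": 0, "jaw": 1}
    - {"dx": 0, "dy": 0, "dz": 0.005, "ax": 0, "ay": 0, "az": 0, "jaw": 1}
    - {"dx": 0, "dy": 0, "dz": 0.006, "ax": 0, "ay": 0, "az": 0, "jaw": 1}
    - {"dx": 0, "dy": 0, "dz": 0.007, "ax": 0, "ay": 0, "az": 0, "jaw": 1}
    - {"dx": 0, "dy": 0, "dz": 0.008, "ax": 0, "ay": 0, "az": 0, "jaw": 1}

```text
time_s: 71.22
position: [597.3, 171.8, 137.6]
ee_rot: [-0.067, 0.998, -0.0, 0.0]
ft_force: [-4.2, -0.5, 12.1]
finger_gap: -0.3
grip_force: 5.9
```

Call:
servo_tool:
  plan:
    - {"dx": 0, "dy": 0, "dz": -0.05, "ax": 0, "ay": 0, "az": 0, "jaw": 1}
    - {"dx": 0, "dy": 0, "dz": -0.2, "ax": 0, "ay": 0, "az": 0, "jaw": 1}
    - {"dx": 0, "dy": 0, "dz": -0.4, "ax": 0, "ay": 0, "az": 0, "jaw": 1}
    - {"dx": 0.2, "dy": 0, "dz": -0.6, "ax": 0, "ay": 0, "az": 0, "jaw": 1}
    - {"dx": 0.4, "dy": 0, "dz": -0.8, "ax": 0, "ay": 0, "az": 0, "jaw": 1}
    - {"dx": 0.6, "dy": 0, "dz": -0.9, "ax": 0, "ay": 0, "az": 0, "jaw": 0}
    - {"dx": 0.8, "dy": 0, "dz": -0.9, "ax": 0, "ay": 0, "az": 0, "jaw": 0}
    - {"dx": 0.9, "dy": 0, "dz": -0.9, "ax": 0, "ay": 0, "az": 0, "jaw": 0}

```text
time_s: 71.88
position: [461.0, 153.6, 273.4]
ee_rot: [-0.067, 0.998, 0.0, 0.001]
ft_force: [-0.5, 0.6, -1.1]
finger_gap: 35.8
grip_force: 0.0
```

```bash
python3 look.py; python3 capz.py
python3 - <<'E'
from h import *
p,d=cams.snapshot('top');q,_=cams.snapshot('wrist')
cv2.imwrite('pics/f.png',np.hstack([cv2.resize(q[60:400,120:500],(400,358)),cv2.resize(p[100:330,140:480],(400,358),interpolation=cv2.INTER_AREA)])[:,:,::-1])
E
```

```text
[461.  153.6 273.4] [-0.5  0.6 -1.1]
[[ 608.    99.3   63.9]
 [ 598.2  171.8   64. ]
 [ 588.3  247.1   64.1]
 [ 548.2 -336.8   76.7]
 [ 463.3 -348.6   77.3]
 [ 271.1 -223.    84.3]]
scene 72 84.2 [ 271.1 -221.3]
scene 67 76.3 [ 461.1 -350. ]
scene 67 77.2 [ 548.  -337.4]
scene 111 64.6 [608.   99.8]
scene 117 64.4 [597.8 172.6]
scene 132 64.4 [587.8 247.7]
[282. 328.] [598.7 171.7  63.7] rack 2.3 89.9 slope deg -37.9 -0.6
```

View pics/f.png

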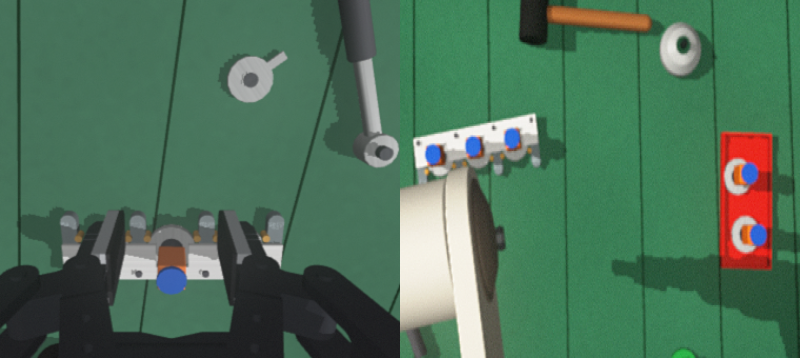

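All three sound injectors sit in the rack with their caps at the home height. Both binding ones stand in the tray, and the other tools are untouched.

```bash
python3 -c "
from rig import ticket
print(ticket.job_done())"
```

```text
the job is handed in; nothing more can be done
None
```

All five injectors are proved: the three sound ones are pushed home and seated in the rack, the two that bound (stopped at 7–8 N) stand upright in the red tray, and the job is handed in (verdict not shown).

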